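# Check jars and gauges back in at the jeweller's bench

## Task

Check the bench stock back in: first raise the stock terminal's stiff screen by its yellow tab to about 60 degrees, and with it standing there put every alloy jar upright on a scan pad of its own, centred, its orange stripe facing straight at the scanner's window. Hang every ring gauge by its eye on a peg of the tool board (any peg, at any point in the job), and when all the jars are in place fold the screen down flat again. Leave the other things on the bench where they are.

Things in the scene. Friction and masses are not known exactly. Their poses are not given: they have to be found in the camera images.
- screen (a joint): opening angle of the stock terminal's fold-up screen, rad: 0 = folded flat on its base, 1.05 = 60 degrees, growing as its near edge swings up and away; starts between 0 and 0.15. Stiff friction hinge: the screen stays where it is left; about 4 N at the tab moves it
- screen_hinge (a point): point on the screen's hinge line, mid-width, at the far upper edge of the grey terminal base (150 x 180 x 40 mm high). Its axes are the terminal's: x points from the tab side to the hinge (away from the robot), y runs along the hinge line, z up. The screen is a black panel 150 long x 180 wide x 12 mm thick
- screen_tab (a point): grip point of the yellow tab sticking out 45 mm from the middle of the screen's near edge; tab 22 mm wide (along the hinge line), 12 mm thick. The point is mid-width, mid-thickness, 33 mm out from the screen's edge, 178 mm from the hinge line along the screen and 8 mm above it square to the screen; 48 mm above the bench when flat. x points along the screen to the hinge, y along the hinge line
- scanner: fixed jar scanner: white bar 290 long (y) x 40 deep x 50 mm high, dark window with red line on its near face at x = 75 mm. Origin on the bench under the middle pad; +x points from the pads to the window, y along the bar, z up. Three pads, blue 47 mm discs with white rims, centred at x = 0 and y = -95, 0, +95 mm, printed on a dark mat, flush with the bench
- peg1: middle of three steel pegs on the fixed upright plywood tool board (300 wide x 250 mm high): 9 mm thick, 60 mm long, round tip, flat brass collar. Origin at its root on the board's near face, 200 mm above the bench; z points out along the peg, 45 degrees up and towards the robot; y runs level along the board. The other two pegs are parallel, their roots 80 mm away along +y and -y
- jar0: squat clear jar (44 mm diameter, 56 mm high) with copper grain in its bottom and a white cap of 47 mm diameter (its top 16 mm), about 150 g. Origin at the centre of its underside, z up; +x points to its orange stripe. May be absent
- jar0_stripe (a point): middle of that jar's upright orange stripe (10 mm wide), on its side, 22 mm from the axis and 30 mm above its foot; an orange bar on the cap's top runs from the centre towards the same side
- jar1: squat clear jar (44 mm diameter, 56 mm high) with brass grain in its bottom and a white cap of 47 mm diameter (its top 16 mm), about 150 g. Origin at the centre of its underside, z up; +x points to its orange stripe. May be absent
- jar1_stripe (a point): middle of that jar's upright orange stripe (10 mm wide), on its side, 22 mm from the axis and 30 mm above its foot; an orange bar on the cap's top runs from the centre towards the same side
- jar2: squat clear jar (44 mm diameter, 56 mm high) with steel grain in its bottom and a white cap of 47 mm diameter (its top 16 mm), about 150 g. Origin at the centre of its underside, z up; +x points to its orange stripe. May be absent
- jar2_stripe (a point): middle of that jar's upright orange stripe (10 mm wide), on its side, 22 mm from the axis and 30 mm above its foot; an orange bar on the cap's top runs from the centre towards the same side
- gauge0: flat ring gauge, 8 mm thick, about 60 g: red handle 16 mm wide, from 51 mm behind the origin to 38 mm ahead, then a square steel eye plate 34 x 34 mm with a round 20 mm hole. Origin at the handle's underside, balance point 8 mm ahead, hole centre 55 mm ahead; +x points along the handle to the eye, z across the thickness. Starts lying flat. May be absent
- gauge0_eye (a point): centre of that gauge's eye hole, mid-thickness
- gauge1: flat ring gauge, 8 mm thick, about 60 g: green handle 16 mm wide, from 51 mm behind the origin to 38 mm ahead, then a square steel eye plate 34 x 34 mm with a round 20 mm hole. Origin at the handle's underside, balance point 8 mm ahead, hole centre 55 mm ahead; +x points along the handle to the eye, z across the thickness. Starts lying flat. May be absent
- gauge1_eye (a point): centre of that gauge's eye hole, mid-thickness
- gauge2: flat ring gauge, 8 mm thick, about 60 g: blue handle 16 mm wide, from 51 mm behind the origin to 38 mm ahead, then a square steel eye plate 34 x 34 mm with a round 20 mm hole. Origin at the handle's underside, balance point 8 mm ahead, hole centre 55 mm ahead; +x points along the handle to the eye, z across the thickness. Starts lying flat. May be absent
- gauge2_eye (a point): centre of that gauge's eye hole, mid-thickness
- wax_disc: orange wax disc, 38 mm across, 7 mm thick: a bystander to leave alone; origin at the centre of its underside
- brass_block: brass block 70 x 30 x 25 mm: a bystander to leave alone; origin at the centre of its underside
Mind the look-alikes: they are no part of the job. Of the things like the gauge1, leave any that is purple or turquoise; of the rest the larger one is meant.

How it is judged (in metres and radians):
On the way, in this order (a step that is already met when the one before it is completed fails the run):
1. the screen is raised to about 60 degrees (50 to 70) (value of joint screen between 0.873 and 1.222 rad), for 0.3 s.
2. with the screen standing at 50 to 70 degrees, every jar is on a pad, stripe to the scanner, and let go (all of step 1 and x of jar0 in the frame of scanner between -0.015 and 0.015 m and z of jar0 in the frame of scanner between -0.006 and 0.006 m and (y of jar0 in the frame of scanner between -0.11 and -0.08 m or y of jar0 in the frame of scanner between -0.015 and 0.015 m or y of jar0 in the frame of scanner between 0.08 and 0.11 m) and angle between the x axis of each of jar0, jar1, jar2 and the x axis of scanner, either way round below 0.35 rad and x of each of jar0_stripe, jar1_stripe, jar2_stripe in the frame of scanner above 0.002 m and angle between each of jar0, jar1, jar2's own z axis and vertical below 0.15 rad and linear speed of each of jar0, jar1, jar2 below 0.05 m/s and contact force between each of jar0, jar1, jar2 and the fingers below 0.2 N and x of jar1 in the frame of scanner between -0.015 and 0.015 m and z of jar1 in the frame of scanner between -0.006 and 0.006 m and (y of jar1 in the frame of scanner between -0.11 and -0.08 m or y of jar1 in the frame of scanner between -0.015 and 0.015 m or y of jar1 in the frame of scanner between 0.08 and 0.11 m) and x of jar2 in the frame of scanner between -0.015 and 0.015 m and z of jar2 in the frame of scanner between -0.006 and 0.006 m and (y of jar2 in the frame of scanner between -0.11 and -0.08 m or y of jar2 in the frame of scanner between -0.015 and 0.015 m or y of jar2 in the frame of scanner between 0.08 and 0.11 m)), for 0.3 s.
At the end, for the whole second after the job is handed in: every jar present stands upright within 15 mm of a scan pad's centre along and across the bar, its stripe within 20 degrees of facing the scanner's window; every gauge present hangs at rest with a peg through its eye; the screen is folded flat (under 5 degrees); nothing is held (x of jar0 in the frame of scanner between -0.015 and 0.015 m and z of jar0 in the frame of scanner between -0.006 and 0.006 m and (y of jar0 in the frame of scanner between -0.11 and -0.08 m or y of jar0 in the frame of scanner between -0.015 and 0.015 m or y of jar0 in the frame of scanner between 0.08 and 0.11 m) and angle between the x axis of each of jar0, jar1, jar2 and the x axis of scanner, either way round below 0.35 rad and x of each of jar0_stripe, jar1_stripe, jar2_stripe in the frame of scanner above 0.002 m and angle between each of jar0, jar1, jar2's own z axis and vertical below 0.15 rad and linear speed of each of jar0, jar1, jar2, gauge0, gauge1, gauge2 below 0.05 m/s and contact force between each of jar0, jar1, jar2, gauge0, gauge1, gauge2 and the fingers below 0.2 N and x of jar1 in the frame of scanner between -0.015 and 0.015 m and z of jar1 in the frame of scanner between -0.006 and 0.006 m and (y of jar1 in the frame of scanner between -0.11 and -0.08 m or y of jar1 in the frame of scanner between -0.015 and 0.015 m or y of jar1 in the frame of scanner between 0.08 and 0.11 m) and x of jar2 in the frame of scanner between -0.015 and 0.015 m and z of jar2 in the frame of scanner between -0.006 and 0.006 m and (y of jar2 in the frame of scanner between -0.11 and -0.08 m or y of jar2 in the frame of scanner between -0.015 and 0.015 m or y of jar2 in the frame of scanner between 0.08 and 0.11 m) and x of gauge0_eye in the frame of peg1 between -0.011 and 0.011 m and z of gauge0_eye in the frame of peg1 between -0.004 and 0.05 m and (y of gauge0_eye in the frame of peg1 between -0.091 and -0.069 m or y of gauge0_eye in the frame of peg1 between -0.011 and 0.011 m or y of gauge0_eye in the frame of peg1 between 0.069 and 0.091 m) and x of gauge1_eye in the frame of peg1 between -0.011 and 0.011 m and z of gauge1_eye in the frame of peg1 between -0.004 and 0.05 m and (y of gauge1_eye in the frame of peg1 between -0.091 and -0.069 m or y of gauge1_eye in the frame of peg1 between -0.011 and 0.011 m or y of gauge1_eye in the frame of peg1 between 0.069 and 0.091 m) and x of gauge2_eye in the frame of peg1 between -0.011 and 0.011 m and z of gauge2_eye in the frame of peg1 between -0.004 and 0.05 m and (y of gauge2_eye in the frame of peg1 between -0.091 and -0.069 m or y of gauge2_eye in the frame of peg1 between -0.011 and 0.011 m or y of gauge2_eye in the frame of peg1 between 0.069 and 0.091 m) and value of joint screen below 0.09 rad); the robot touches nothing.
It fails at once if another thing on the bench is moved by more than 5 cm (distance of any of wax_disc, brass_block from where it was at the start of the episode above 0.05 m).
Of jar0, jar1, jar2, gauge0, gauge1, gauge2 only 5 to 6 are there at a start; the rules pass over those that are not, and their reading is None.
At some moment in a run one of jar0, jar1, jar2 may be knocked a few centimetres aside while the robot is not near it.
It also fails if it takes over 210 s, if anything falls off the work surface, if the arm or the gripper's body presses on something with over 40 N, if the wrist force passes 120 N, or if a joint passes its speed limit or range.

## Robot

A 6-joint arm with a two-finger parallel gripper is mounted at the origin on the work surface. World frame = base frame: x ahead of the robot, y to its left, z up, the work surface at z = 0. Lengths are in mm, angles in rad, forces in N, time in s.
With the tool pointing down it reaches from about 350 to 925 mm from the base axis. Payload 6.4 kg.
Tool frame: the origin (TCP) lies at the very end of the fingers, on their centre line; the grasp point (between the pads) lies r.hold_point_z behind it (r.hold_point_z is the distance from the TCP to the grasp point, in mm); x points along the fingers, y is the direction in which the jaws open and shut, and the axes are right-handed (so a half turn about x gives the same grasp; the last joint's range is limited). The gripper opens to 85 mm and grips with 20 to 120 N. Pads are 22 mm wide; open, the fingers measure 114 mm over their backs; the gripper's body (76 mm by 85 mm) begins 54 mm behind the grasp point. The pads swing forward as they close: fully open they stand 13 mm farther back than shut.
Start: joints at [-1.387, 0.245, 1.558, -0, 1.339, -0.174], TCP at [227.645, -608.845, 231.29] pointing down, gripper open.
Joint ranges: [-3.13, 3.13], [-1.02, 2.26], [0.13, 2.54], [-0.95, 4.09], [0.21, 2.88], [-2.74, 2.74]. Speed limits (rad/s): [2.57, 2.57, 3.14, 3.14, 3.14, 3.14].

## Interface

Orientations are given as a rotation vector (axis times angle).
In Python, from workcell import r gives the robot as it stands.
- The arm moves only by the tool drive_tool, never from a script. Its argument "rows" is a list of rows, each an object with "travel": the shift along the tool's x, y, z in mm, a list of three; "twist": the turn about the tool's x in rad; "hand": the closure, from 0 (fully open) to 1 (shut). A call has exactly 8 rows; each row shifts and turns the commanded pose from where the row before left it, along the tool's axes as they then stand; what a row does not reach is not made up. A row lasts 1/8 s, in which the tool goes at most 62.5 mm and 10.7 degrees, less where a joint would pass 70% of its speed; a pose out of reach is approached as far as the arm can. A call with a gripper value outside its range is refused whole. The fingers move at their own pace and stop on an object; "grip_force" is the grip in N (left out, the last holds). Time passes only in rows, so rows that do not move let the fingers close, or fill a call up. It gives the time, the measured TCP pose, the force and the opening at its end, in the units of the state.
- r.get_state(): the state, without advancing time (a new reading comes with each control period).
- r.read_camera(name): name is "side" or "top"; returns the picture (400x640x3 uint8, red, green, blue); there is no depth.
- r.camera_info(name): a dict with "vertical_fov" (degrees; the focal length in pixels is half the picture's height over the tangent of half this angle, whatever the lens; pixels are square), "cx", "cy" (the principal point, pixels), "rvec" (rotation vector, rad) and "tvec" (3), from world to camera coordinates, as OpenCV has them. Camera axes: x right, y down, z forward; pixel columns grow to the right and rows downward; lengths in mm; the calibration is good to about 2 mm. A picture is of the moment at which its call begins. camera_info takes no time and is no camera call.
- r.close_job(): hands the job in, once; it reports no verdict.
Trained networks look in the newest picture that a camera, given by its name, has taken for a name from the list of things; names that differ only in an ending like _2 or _b are one class to them, and where a whole thing is asked for, a point or a joint stands for the part that bears it (a point fixed in the world has none). Each returns a list of dicts, best first, with "conf" (0 to 1); they miss things now and then, are a little off and sometimes report something else, mostly with a low value. They report only what shows in the picture. A call takes as long as a camera call. They do not tell look-alikes from the thing itself.
- r.cut_out(camera, thing): "pixels" (400x640 bool, what is visible of it) and "xy" ([column, row] in pixels, amid what is visible of it).
The state is a dict: "time": time; "qpos": joint angles; "joint_velocities": joint speeds; "joint_torque": joint torques, N m; "tcp_pos": TCP position; "orientation": TCP orientation; "ft_force": force on the tool from outside, world axes, zero at the start; "moment": the same for the moment, N m; "grip_width": finger opening in mm.
Only numpy, scipy, OpenCV 4.12 (cv2) and the standard library are available. Lean on these libraries where they do the work, as an engineer would, in place of code of your own. Each camera call takes 0.05 s, during which the arm holds its last target.

## Working session

There is one attempt and no reset: what is moved stays moved. The work goes in short steps, Python scripts to look and compute and a tool call to move; the robot and the scene stay as the last step left them, time stands still between calls to the robot, and variables do not carry over. Pictures are saved under pics/ and viewed, and the job is handed in when it is done.

Besides the shell and the picture viewer there is one more tool, called after "Emit:" by a JSON object that holds its "fn" and its "kwargs", one argument or row to a line. drive_tool: Moves the arm, as the interface text tells. Its arguments: {"type":"object","properties":{"rows":{"type":"array","items":{"type":"object","properties":{"travel":{"type":"array","items":{"type":"number"}},"twist":{"type":"number"},"hand":{"type":"number"}}}},"grip_force":{"type":"number"}},"required":["rows"]}

```bash
ls; mkdir -p pics; cat > h.py <<'E'
import numpy as np, cv2
from workcell import r
def cam(n):
    i=r.camera_info(n); f=200/np.tan(np.radians(i['vertical_fov'])/2)
    K=np.array([[f,0,i['cx']],[0,f,i['cy']],[0,0,1.]]); R=cv2.Rodrigues(np.array(i['rvec'],float))[0]; t=np.array(i['tvec'],float)
    return K,R,t
def ray(n,uv):
    K,R,t=cam(n); d=R.T@np.linalg.solve(K,[uv[0],uv[1],1.]); return -R.T@t,d
def plane(n,uv,z):
    o,d=ray(n,uv); return o+d*(z-o[2])/d[2]
def proj(n,p):
    K,R,t=cam(n); q=K@(R@np.asarray(p,float)+t); return q[:2]/q[2]
def tri(uvt,uvs):
    A=[];b=[]
    for n,uv in (('top',uvt),('side',uvs)):
        o,d=ray(n,uv); d=d/np.linalg.norm(d); P=np.eye(3)-np.outer(d,d); A.append(P);b.append(P@o)
    A=np.vstack(A);b=np.hstack(b); x=np.linalg.lstsq(A,b,rcond=None)[0]; return x,np.linalg.norm(A@x-b)
def save(n,name,img=None,box=None,s=1):
    im=r.read_camera(n) if img is None else img
    if box: im=im[box[1]:box[3],box[0]:box[2]]
    cv2.imwrite('pics/'+name,cv2.resize(im,None,fx=s,fy=s,interpolation=cv2.INTER_CUBIC)[:,:,::-1]); return im
E
python3 - <<'E'
from h import *
for n in('top','side'):
    print(n,r.camera_info(n)); im=save(n,n+'0.png'); np.save('pics/'+n+'0.npy',im)
    o,d=ray(n,(320,200));print(o,d)
print(r.get_state(), r.hold_point_z)
E
```

```text
pics
top {'vertical_fov': 42.67794223784658, 'cx': 331.7609893027778, 'cy': 197.13431900204557, 'rvec': array([ 2.14829398, -2.14143491,  0.18354149]), 'tvec': array([  49.03052899,  492.57880236, 1413.06919831])}
[ 263.84421671   68.59651203 1472.23747282] [ 0.15186884  0.01055529 -0.9886271 ]
side {'vertical_fov': 53.718463416370724, 'cx': 315.0784838910845, 'cy': 199.62525594224616, 'rvec': array([ 0.34907037, -2.88747366,  1.00673144]), 'tvec': array([ 471.90177189,  116.06604726, 1432.35321365])}
[ 289.2396262   889.72235012 1188.50028044] [ 0.12162696 -0.60806766 -0.78461252]
{'time': 0.1, 'qpos': array([-1.38709255e+00,  2.45714040e-01,  1.55888951e+00, -7.77276177e-06,
        1.33867660e+00, -1.74096407e-01]), 'joint_velocities': array([-0.00109195, -0.0016643 , -0.00187369,  0.00038966, -0.00063582,
        0.0011265 ]), 'joint_torque': array([ 3.24169860e-04, -4.30671144e+01, -3.27128470e+01, -4.52275196e-05,
        2.85893861e-03, -1.10240615e-05]), 'tcp_pos': array([ 227.55406411, -608.34151246,  230.31121589]), 'orientation': array([ 2.02719265,  0.36832713, -2.02722493]), 'ft_force': array([ 0.37890992, -0.53282628, -0.21891263]), 'moment': array([-0.02582616, -0.01945995, -0.04049808]), 'grip_width': 85.5249944602612} 18.700000000000003
```

View pics/top0.png

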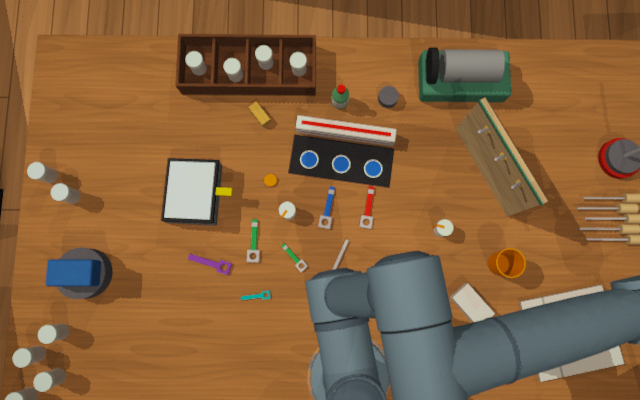

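View pics/side0.png

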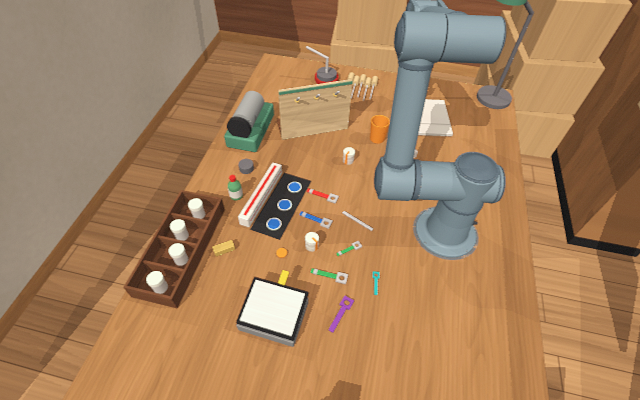

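```bash
python3 - <<'E'
from h import *
t=np.load('pics/top0.npy');s=np.load('pics/side0.npy')
save('','c1.png',t,(160,90,420,310),3)
save('','c2.png',s,(200,60,460,340),2.1)
for th in ['jar0','jar1','jar2','gauge0','gauge1','gauge2','screen_tab','peg1']:
    for n in('top','side'):
        for o in r.cut_out(n,th)[:4]: print(th,n,round(o['conf'],2),np.round(o['xy'],1),o['pixels'].sum())
print(r.get_state()['time'])
E
```

```text
jar0 top 0.64 [288.5 210.5] 209
jar0 top 0.56 [444.2 225.4] 304
jar0 side 0.74 [312.  238.9] 202
jar0 side 0.45 [348.4 155.4] 166
jar1 top 0.64 [288.5 210.5] 209
jar1 top 0.56 [444.2 225.4] 304
jar1 side 0.74 [312.  238.9] 202
jar1 side 0.45 [348.4 155.4] 166
jar2 top 0.64 [288.5 210.5] 209
jar2 top 0.56 [444.2 225.4] 304
jar2 side 0.74 [312.  238.9] 202
jar2 side 0.45 [348.4 155.4] 166
gauge0 top 0.73 [366.4 210.6] 290
gauge0 top 0.7 [328.8 210.1] 277
gauge0 top 0.67 [253.6 244.8] 296
gauge0 top 0.67 [210.4 265. ] 229
gauge0 side 0.65 [351.7 247.2] 82
gauge0 side 0.64 [331.9 274.2] 257
gauge0 side 0.63 [317.4 219.8] 105
gauge0 side 0.59 [324.  193.9] 116
gauge1 top 0.73 [366.4 210.6] 290
gauge1 top 0.7 [328.8 210.1] 277
gauge1 top 0.67 [253.6 244.8] 296
gauge1 top 0.67 [210.4 265. ] 229
gauge1 side 0.65 [351.7 247.2] 82
gauge1 side 0.64 [331.9 274.2] 257
gauge1 side 0.63 [317.4 219.8] 105
gauge1 side 0.59 [324.  193.9] 116
gauge2 top 0.73 [366.4 210.6] 290
gauge2 top 0.7 [328.8 210.1] 277
gauge2 top 0.67 [253.6 244.8] 296
gauge2 top 0.67 [210.4 265. ] 229
gauge2 side 0.65 [351.7 247.2] 82
gauge2 side 0.64 [331.9 274.2] 257
gauge2 side 0.63 [317.4 219.8] 105
gauge2 side 0.59 [324.  193.9] 116
screen_tab top 0.96 [190.3 186.5] 3519
screen_tab top 0.46 [446.2 228.3] 228
screen_tab top 0.35 [330.5 210.1] 262
screen_tab side 0.96 [274.5 307.9] 3176
screen_tab side 0.39 [329.4 193.8] 200
peg1 top 0.58 [500.6 156.9] 32
0.9
```

View pics/c1.png

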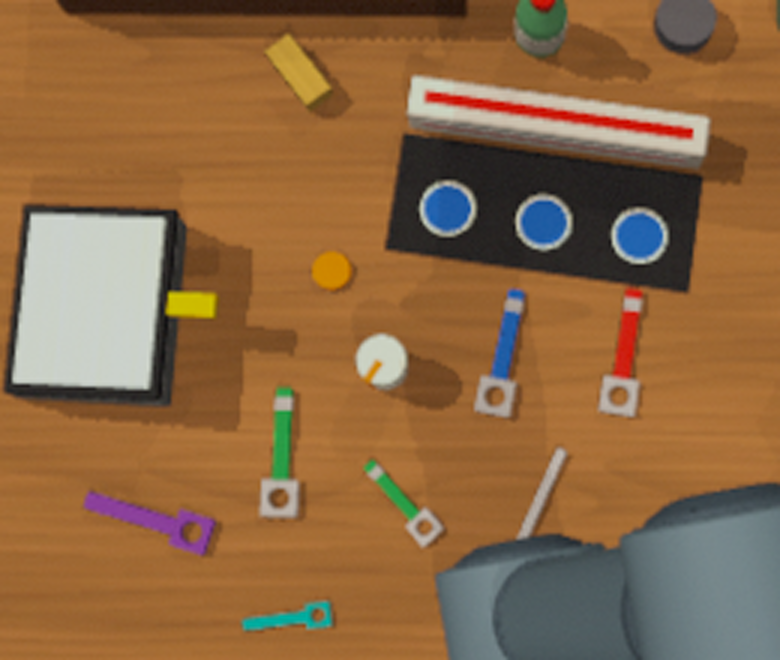

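View pics/c2.png

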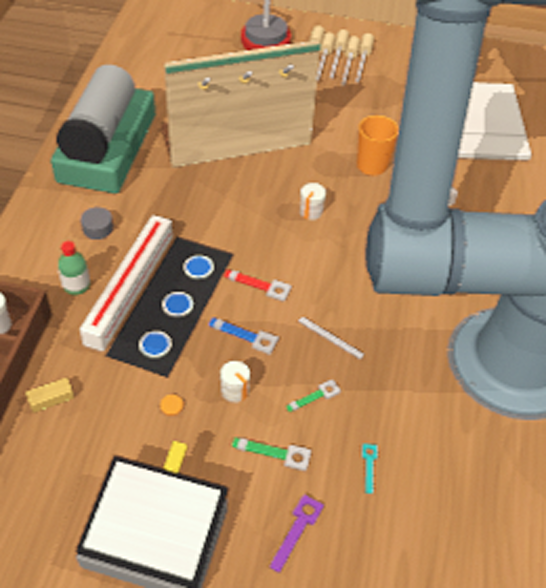

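```bash
python3 - <<'E'
from h import *
t=np.load('pics/top0.npy');s=np.load('pics/side0.npy')
def blobs(im,lo,hi,amin,mask=None):
    hsv=cv2.cvtColor(im,cv2.COLOR_RGB2HSV); m=cv2.inRange(hsv,np.array(lo),np.array(hi))
    n,l,st,c=cv2.connectedComponentsWithStats(m)
    return [(c[i].round(1),st[i,4]) for i in range(1,n) if st[i,4]>=amin]
for nm,im in(('top',t),('side',s)):
    print(nm,'blue');
    for c,a in blobs(im,(95,120,60),(125,255,255),20): print(c,a,plane(nm,c,0).round(1))
    print('yellow')
    for c,a in blobs(im,(25,150,100),(35,255,255),20): print(c,a,plane(nm,c,48).round(1))
    print('orange')
    for c,a in blobs(im,(10,190,140),(22,255,255),6): print(c,a,plane(nm,c,56).round(1))
    print('white')
    for c,a in blobs(im,(0,0,170),(180,50,255),60): print(c,a,plane(nm,c,56).round(1))
    for z in (0,10): print('unknown white at side 417,153', plane('side',(417,153),z).round())
R=cv2.Rodrigues(r.get_state()['orientation'])[0];print(R.round(3))
save('','c3.png',t,(420,60,600,300),2.5)
save('','c4.png',s,(260,60,440,180),4)
E
```

```text
top blue
[308.8 159.1] 171 [611.7 118.    0. ]
[340.8 163.6] 166 [598.7  23.7   0. ]
[372.8 168.2] 172 [585.3 -70.4   0. ]
[328.2 204.4] 110 [477.2  60.4   0. ]
[ 71.5 272.5] 1287 [279.7 785.5   0. ]
yellow
[223.2 190.8] 130 [507.7 356.4  48. ]
orange
[620.5 137. ] 6 [ 668.3 -779.4   56. ]
[270.  179.6] 146 [538.9 224.6  56. ]
[283.2 214.7] 16 [439.6 185.9  56. ]
[437.3 225.6] 22 [ 410.6 -243.2   56. ]
[507.1 263. ] 724 [ 307.8 -433.1   56. ]
white
[262.8  52.9] 198 [916.4 253.7  56. ]
[193.4  58.8] 195 [896.6 455.3  56. ]
[297.6  59.7] 199 [896.2 151.6  56. ]
[231.4  65.6] 200 [876.5 344.1  56. ]
[344.7 128.3] 737 [689.4  14.2  56. ]
[ 35.3 170.1] 230 [562.9 882.3  56. ]
[189.2 190. ] 2522 [508.2 449.7  56. ]
[ 59.  191.7] 237 [501.8 811.1  56. ]
[286.9 208.9] 185 [455.9 175.8  56. ]
[365.7 221.7] 77 [420.8 -43.8  56. ]
[445.  227.5] 182 [ 405.4 -264.6   56. ]
[340.6 253. ] 74 [334.   26.1  56. ]
[252.3 255.8] 83 [325.6 268.7  56. ]
[472.4 303.9] 792 [ 197.1 -332.5   56. ]
[571.8 294. ] 341 [ 224.1 -606.5   56. ]
[531.4 303.1] 154 [ 199.5 -494.    56. ]
[ 46.4 334. ] 268 [116.6 811.
[... 986 characters left out ...]
693.   49.8  56. ]
[398.4 177.8] 488 [ 197.3 -167.4   56. ]
[438.4 178.1] 596 [  47.5 -203.8   56. ]
[234.2 194.4] 65 [777.1  63.7  56. ]
[195.1 206.8] 202 [892.2 151.8  56. ]
[357.2 220.3] 97 [317.3  68.7  56. ]
[177.5 228. ] 225 [912.5 251.4  56. ]
[325.8 222.6] 63 [422.4 105.2  56. ]
[310.7 240.2] 176 [456.2 188.5  56. ]
[448.6 248.7] 376 [1.000e-01 1.092e+02 5.600e+01]
[176.4 252.5] 246 [873.1 341.7  56. ]
[154.8 280.5] 266 [893.4 450.8  56. ]
[341.3 277.5] 87 [328.7 300.2  56. ]
[272.6 307.2] 2347 [510.2 446.6  56. ]
unknown white at side 417,153 [ 131. -381.    0.]
unknown white at side 417,153 [ 132. -370.   10.]
[[ 0.     0.35  -0.937]
 [-0.    -0.937 -0.35 ]
 [-1.     0.    -0.   ]]
```

View pics/c3.png

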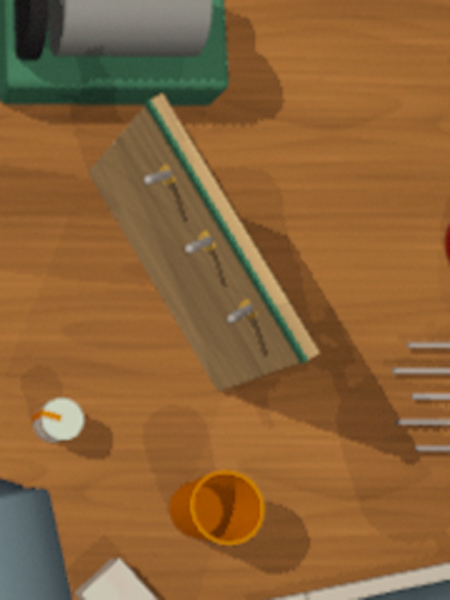

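View pics/c4.png

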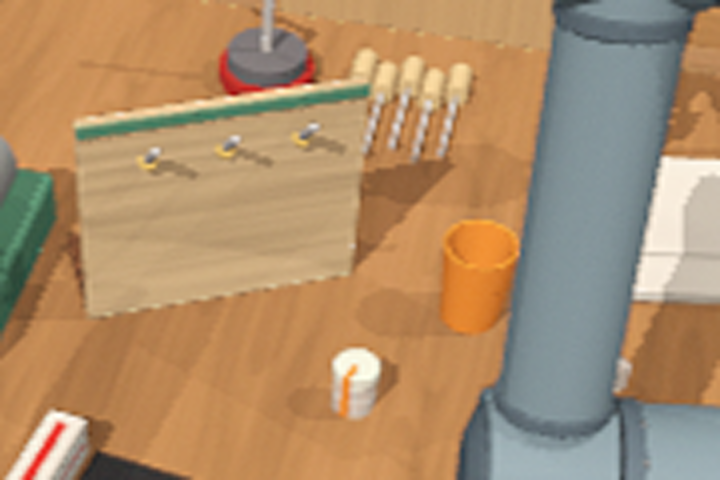

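```bash
python3 - <<'E'
from h import *
t=np.load('pics/top0.npy');s=np.load('pics/side0.npy')
save('','c5.png',t,(470,120,540,200),10)
save('','c6.png',s,(285,80,350,110),12)
E
```

```text
(no output)
```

View pics/c5.png

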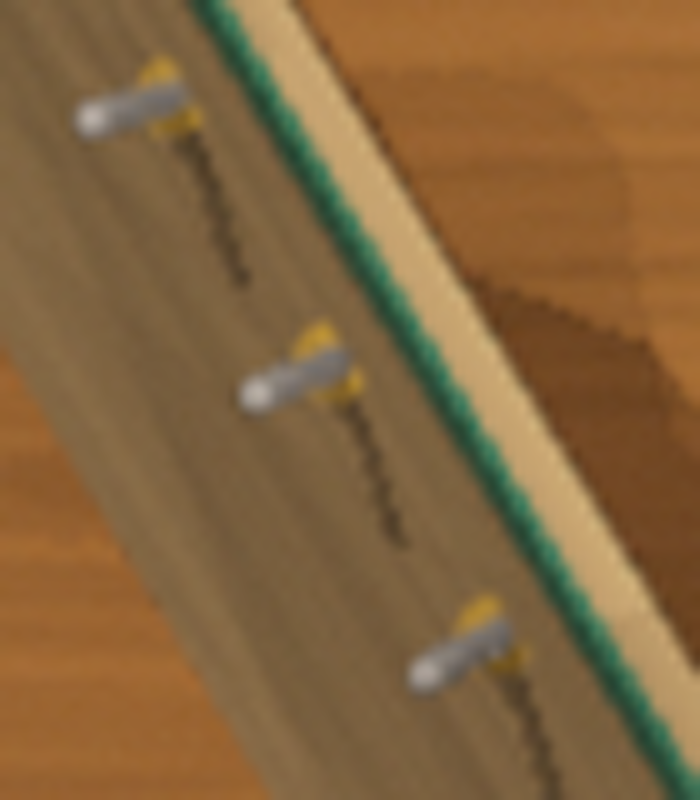

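View pics/c6.png

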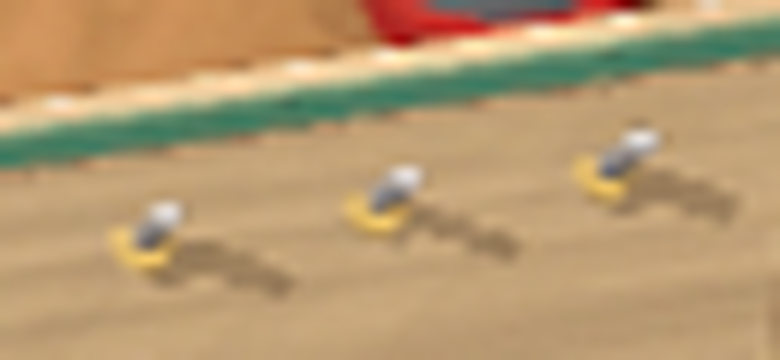

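```bash
python3 - <<'E'
from h import *
T=[(94,118),(258,394),(426,674)];S=[(168,213),(405,178),(642,142)]
Tr=[(172,100),(333,367),(492,640)];Sr=[(142,248),(378,211),(605,176)]
c=lambda p,s,x,y:((p[0]+.5)/s-.5+x,(p[1]+.5)/s-.5+y)
for a,b,d,e in zip(T,S,Tr,Sr):
    x,er=tri(c(a,10,470,120),c(b,12,285,80)); y,er2=tri(c(d,10,470,120),c(e,12,285,80))
    print('tip',x.round(1),round(er,1),'root',y.round(1),round(er2,1),(x-y).round(1), 'tip@z240',plane('top',c(a,10,470,120),240).round(1))
t=np.load('pics/top0.npy');s=np.load('pics/side0.npy')
# board top edge in top view c3 px, near edge green/plywood boundary
E
```

```text
tip [ 628.8 -313.8  241.4] 1.2 root [ 646.9 -347.5  198.9] 2.1 [-18.1  33.6  42.5] tip@z240 [ 628.3 -314.2  240. ]
tip [ 559.2 -351.9  240.3] 2.0 root [ 575.7 -385.3  199.8] 1.6 [-16.6  33.4  40.5] tip@z240 [ 557.8 -352.   240. ]
tip [ 488.8 -389.9  240.4] 1.8 root [ 505.2 -422.   200.6] 2.4 [-16.4  32.1  39.8] tip@z240 [ 487.5 -390.   240. ]
```

```bash
python3 - <<'E'
from h import *
t=np.load('pics/top0.npy');s=np.load('pics/side0.npy')
a=cv2.resize(t[190:232,265:310],None,fx=8,fy=8,interpolation=cv2.INTER_CUBIC);b=cv2.resize(t[205:247,420:465],None,fx=8,fy=8,interpolation=cv2.INTER_CUBIC)
c=cv2.resize(s[215:257,290:335],None,fx=8,fy=8,interpolation=cv2.INTER_CUBIC);d=cv2.resize(s[135:177,328:373],None,fx=8,fy=8,interpolation=cv2.INTER_CUBIC)
im=np.vstack([np.hstack([a,b]),np.hstack([c,d])]);cv2.imwrite('pics/j.png',im[:,:,::-1]);print(im.shape)
c=lambda p:((p[0]+.5)/3-.5+160,(p[1]+.5)/3-.5+90)
for n,h,tl in(('blue',(496,397),(516,290)),('red',(620,396),(633,290)),('green',(279,497),(285,387))):
    H=plane('top',c(h),8);Tt=plane('top',c(tl),8);d=H-Tt;print(n,H.round(1),Tt.round(1),np.linalg.norm(d).round(1),np.arctan2(d[1],d[0]).round(3), proj('side',H).round(1),proj('side',Tt).round(1))
E
```

```text
(672, 720, 3)
blue [424.9  69.5   8. ] [529.1  50.6   8. ] 105.9 2.962 [326.8 222.2] [300.5 212.6]
red [426.3 -49.4   8. ] [529.6 -62.9   8. ] 104.2 3.012 [333.1 197.5] [307.8 189.8]
green [329.  274.4   8. ] [433.8 271.5   8. ] 104.8 3.113 [341.7 277.4] [311.2 269.8]
```

View pics/j.png

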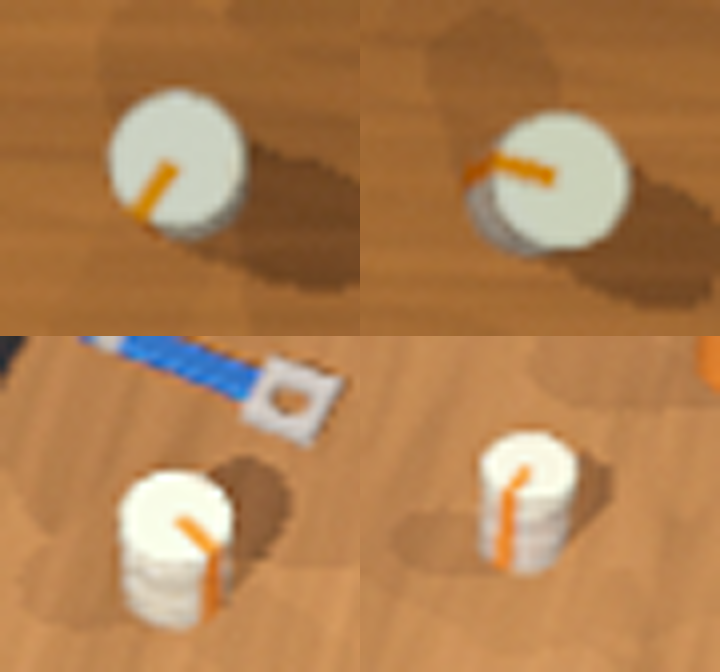

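```bash
python3 - <<'E'
from h import *
t=np.load('pics/top0.npy');s=np.load('pics/side0.npy')
for n,c,o in(('A',(286.7,209.3),(282.1,216.2)),('B',(444.7,227.2),(436.4,224.9))):
    C=plane('top',c,56);O=plane('top',o,56);d=O-C;print(n,C.round(1),'len',np.linalg.norm(d).round(1),'yaw',np.arctan2(d[1],d[0]).round(3))
a,b=(177/8+290-.44,524-336 ),0
print(proj('side',plane('top',(286.7,209.3),56)), (177/8+290-.44,(523-336)/8+215-.44))
print(proj('side',plane('top',(444.7,227.2),56)), ((530-360)/8+328-.44,(467-336)/8+135-.44))
print('tab',tri((223.2,190.8),(283,277)))
for n,im,seed in(('top',t,(189,190)),('side',s,(272,307))):
    hsv=cv2.cvtColor(im,cv2.COLOR_RGB2HSV); m=cv2.inRange(hsv,np.array((0,0,150)),np.array((180,60,255)))
    k,l=cv2.connectedComponents(m); m=(l==l[seed[1],seed[0]]).astype(np.uint8)
    cs,_=cv2.findContours(m,0,1); cc=max(cs,key=cv2.contourArea); ap=cv2.approxPolyDP(cc,8,True)[:,0]; print(n,ap.tolist())
E
```

```text
A [454.8 176.4  56. ] len 23.1 yaw 2.571
B [ 406.2 -263.8   56. ] len 23.8 yaw 1.301
[311.94787868 237.35846738] (311.685, 237.935)
[349.40280485 151.04226107] (348.81, 150.935)
tab (array([504.08847538, 351.31673101,  73.38839276]), np.float64(1.0267593856315917))
top [[171, 161], [164, 216], [208, 219], [214, 163]]
side [[255, 280], [240, 320], [291, 335], [304, 293]]
```

```bash
python3 - <<'E'
from h import *
P=[tri(a,b) for a,b in (((171,161),(240,320)),((164,216),(291,335)),((208,219),(304,293)),((214,163),(255,280)))]
for p in P: print(p[0].round(1),p[1].round(1))
P=[p[0] for p in P]
near=(P[2]+P[3])/2;far=(P[0]+P[1])/2;print(near,far,far-near)
h=P[0]-P[1];print('hinge dir',h,np.arctan2(h[0],-h[1]), 'near',P[3]-P[2])
E
```

```text
[592.1 505.9  52.2] 0.3
[434.  515.1  59. ] 0.6
[425.9 389.2  77.2] 2.2
[584.7 380.6  70.2] 2.9
[505.30359471 384.88738977  73.70488876] [513.02194421 510.47669481  55.58751392] [  7.7183495  125.58930505 -18.11737485]
hinge dir [158.13375793  -9.14749305  -6.77206077] 1.5130141655409755 near [158.76709246  -8.6234399   -7.07561439]
```

```bash
cat >> h.py <<'E'
import json
def pose():
    s=r.get_state(); R=cv2.Rodrigues(s['orientation'])[0]; return np.array(s['tcp_pos'],float),np.arctan2(R[1,1],R[0,1]),s
def wrap(a): return (a+np.pi)%(2*np.pi)-np.pi
def plan(wps,p0=None,y0=None):
    """wps: list of (xyz,yaw,n) ; prints rows travel+twist"""
    if p0 is None:
        p0,y0,s=pose()
        print('t',round(s['time'],2),'tcp',p0.round(1),'yaw',round(y0,3),'q',s['qpos'].round(2),'F',np.round(s['ft_force'],1),'w',round(s['grip_width'],1))
    p=np.array(p0,float);y=y0;out=[]
    for xyz,yaw,n in wps:
        xyz=np.array(xyz,float); dy=wrap(yaw-y); ps=p.copy();ys=y
        for k in range(1,n+1):
            q=ps+(xyz-ps)*k/n; d=q-p; a,b=np.cos(y),np.sin(y)
            tr=[-d[2],a*d[0]+b*d[1],b*d[0]-a*d[1]]
            tr=[round(float(v),1) for v in tr]; tw=round(float(-dy/n),3)
            # apply rounded
            p=p+np.array([a*tr[1]+b*tr[2],b*tr[1]-a*tr[2],-tr[0]]); y=y-tw
            out.append((tr,tw))
    for i,(tr,tw) in enumerate(out):
        if i%8==0: print('--')
        print(tr,tw)
    rr=np.hypot(*p[:2]); print('end',p.round(1),'yaw',round(y,3),'q6~',round(wrap(np.arctan2(p[1],p[0]))-y,2),'r',rr.round())
E
python3 - <<'E'
from h import *
plan([((503.4,342,130),-0.058,18),((503.4,342,60),-0.058,6)])
E
```

```text
t 0.9 tcp [ 227.6 -608.9  231.3] yaw -1.213 q [-1.39  0.25  1.56  0.    1.34 -0.17] F [-0.1  0.2 -0.4] w 85.5
--
[5.6, -44.1, -32.8] -0.064
[5.7, -41.9, -35.7] -0.064
[5.6, -39.6, -38.2] -0.064
[5.6, -37.0, -40.6] -0.064
[5.6, -34.4, -43.0] -0.064
[5.7, -31.5, -45.0] -0.064
[5.6, -28.6, -47.0] -0.064
[5.6, -25.6, -48.8] -0.064
--
[5.7, -22.3, -50.2] -0.064
[5.6, -19.1, -51.6] -0.064
[5.6, -15.8, -52.7] -0.064
[5.6, -12.4, -53.6] -0.064
[5.7, -8.9, -54.2] -0.064
[5.6, -5.4, -54.8] -0.064
[5.6, -1.9, -54.9] -0.064
[5.6, 1.6, -55.0] -0.064
--
[5.7, 5.1, -54.8] -0.064
[5.6, 8.6, -54.3] -0.064
[11.7, 0.0, -0.0] -0.001
[11.6, 0.0, -0.0] -0.001
[11.7, 0.0, -0.0] -0.001
[11.7, 0.0, -0.0] -0.001
[11.6, 0.0, -0.0] -0.001
[11.7, 0.0, -0.0] -0.001
end [503.4 342.   60. ] yaw -0.055 q6~ 0.65 r 609.0
```

Emit:
{"fn": "drive_tool", "kwargs": {
  "rows": [
    {"travel":[5.6,-44.1,-32.8],"twist":-0.064,"hand":0},
    {"travel":[5.7,-41.9,-35.7],"twist":-0.064,"hand":0},
    {"travel":[5.6,-39.6,-38.2],"twist":-0.064,"hand":0},
    {"travel":[5.6,-37.0,-40.6],"twist":-0.064,"hand":0},
    {"travel":[5.6,-34.4,-43.0],"twist":-0.064,"hand":0},
    {"travel":[5.7,-31.5,-45.0],"twist":-0.064,"hand":0},
    {"travel":[5.6,-28.6,-47.0],"twist":-0.064,"hand":0},
    {"travel":[5.6,-25.6,-48.8],"twist":-0.064,"hand":0}
  ],
  "grip_force": 30
}}

```text
time: 1.9
tcp_pos: [350.5, -184.6, 186.5]
orientation: [1.703, 0.792, -1.702]
ft_force: [0.9, -0.8, 0.2]
grip_width: 85.4
```

Emit:
{"fn": "drive_tool", "kwargs": {
  "rows": [
    {"travel":[5.7,-22.3,-50.2],"twist":-0.064,"hand":0.2},
    {"travel":[5.6,-19.1,-51.6],"twist":-0.064,"hand":0.4},
    {"travel":[5.6,-15.8,-52.7],"twist":-0.064,"hand":0.5},
    {"travel":[5.6,-12.4,-53.6],"twist":-0.064,"hand":0.5},
    {"travel":[5.7,-8.9,-54.2],"twist":-0.064,"hand":0.5},
    {"travel":[5.6,-5.4,-54.8],"twist":-0.064,"hand":0.5},
    {"travel":[5.6,-1.9,-54.9],"twist":-0.064,"hand":0.5},
    {"travel":[5.6,1.6,-55.0],"twist":-0.064,"hand":0.5}
  ]
}}

```text
time: 2.9
tcp_pos: [473.2, 238.4, 141.4]
orientation: [1.346, 1.115, -1.344]
ft_force: [1.3, -0.7, 0.1]
grip_width: 42.6
```

```bash
python3 - <<'E'
from h import *
plan([((503.4,342,115),-0.058,4),((503.4,342,60),-0.058,4)])
save('top','t1.png');save('side','s1.png')
E
```

```text
t 2.9 tcp [473.2 238.4 141.4] yaw -0.186 q [ 0.25  0.07  1.93 -0.    1.14  0.44] F [ 1.3 -0.7  0.1] w 42.6
--
[6.6, 2.6, -26.9] -0.032
[6.6, 3.5, -26.7] -0.032
[6.6, 4.3, -26.6] -0.032
[6.6, 5.2, -26.5] -0.032
[13.8, -0.0, -0.0] -0.0
[13.7, -0.0, -0.0] -0.0
[13.8, -0.0, -0.0] -0.0
[13.7, -0.0, -0.0] -0.0
end [503.4 342.   60. ] yaw -0.058 q6~ 0.66 r 609.0
```

View pics/t1.png

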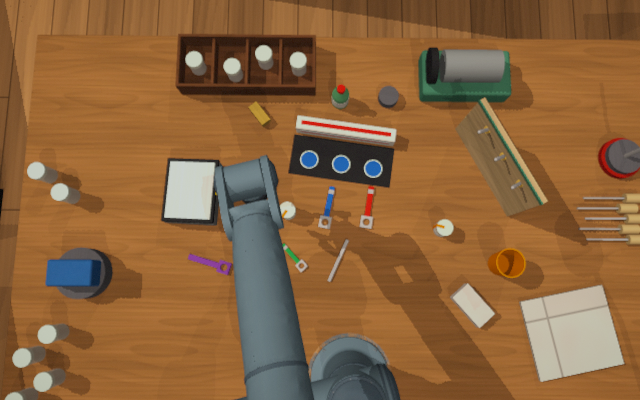

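View pics/s1.png

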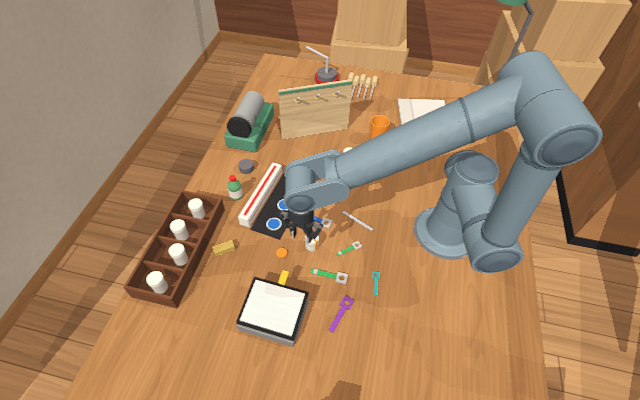

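Emit:
{"fn": "drive_tool", "kwargs": {
  "rows": [
    {"travel":[6.6,2.6,-26.9],"twist":-0.032,"hand":0.5},
    {"travel":[6.6,3.5,-26.7],"twist":-0.032,"hand":0.5},
    {"travel":[6.6,4.3,-26.6],"twist":-0.032,"hand":0.5},
    {"travel":[6.6,5.2,-26.5],"twist":-0.032,"hand":0.5},
    {"travel":[13.8,0,0],"twist":0,"hand":0.5},
    {"travel":[13.8,0,0],"twist":0,"hand":0.5},
    {"travel":[13.8,0,0],"twist":0,"hand":0.5},
    {"travel":[0,0,0],"twist":0,"hand":0.5}
  ]
}}

```text
time: 4.0
tcp_pos: [502.0, 338.7, 71.7]
orientation: [1.252, 1.18, -1.258]
ft_force: [0.2, 0.1, -0.1]
grip_width: 42.8
```

```bash
python3 - <<'E'
from h import *
plan([])
save('top','t2.png',box=(150,140,350,290),s=4);save('side','s2.png',box=(220,180,380,340),s=3.7)
E
```

```text
t 4.0 tcp [502.  338.7  71.7] yaw -0.062 q [ 0.41  0.34  1.76 -0.    1.05  0.47] F [ 0.2  0.1 -0.1] w 42.8
end [502.  338.7  71.7] yaw -0.062 q6~ 0.66 r 606.0
```

View pics/s2.png

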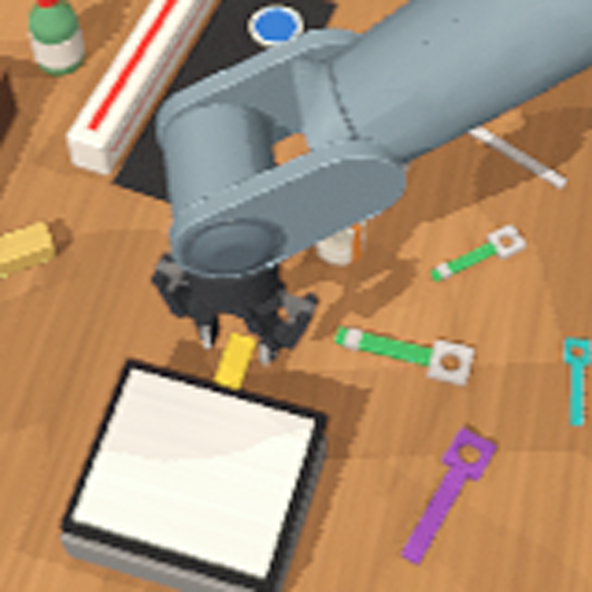

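View pics/t2.png

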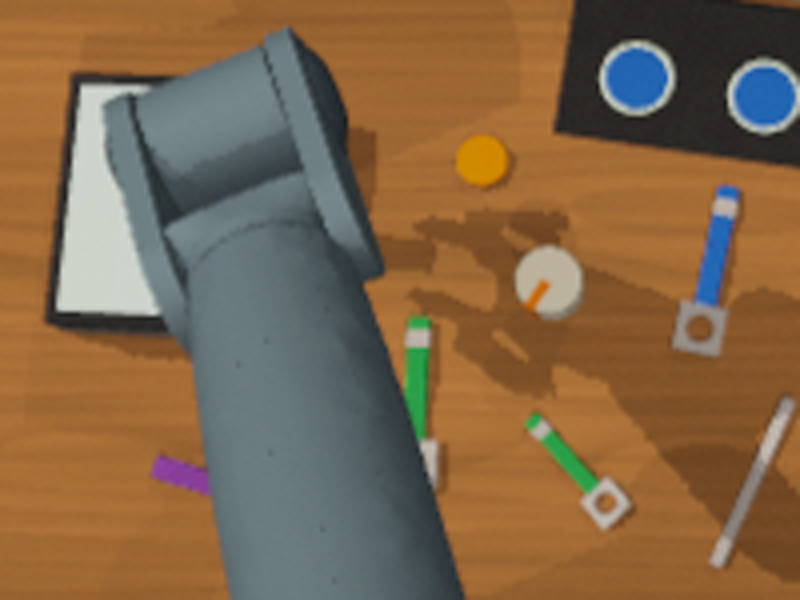

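Emit:
{"fn": "drive_tool", "kwargs": {
  "rows": [
    {"travel":[6,0,-1.0],"twist":0,"hand":0.5},
    {"travel":[6,0,-1.0],"twist":0,"hand":0.5},
    {"travel":[0,0,0],"twist":0,"hand":0.8},
    {"travel":[0,0,0],"twist":0,"hand":1},
    {"travel":[0,0,0],"twist":0,"hand":1},
    {"travel":[0,0,0],"twist":0,"hand":1},
    {"travel":[0,0,0],"twist":0,"hand":1},
    {"travel":[0,0,0],"twist":0,"hand":1}
  ],
  "grip_force": 30
}}

```text
time: 5.1
tcp_pos: [503.8, 341.8, 61.7]
orientation: [1.255, 1.179, -1.253]
ft_force: [4.9, -1.1, -3.6]
grip_width: 20.9
```

```bash
python3 - <<'E'
from h import *
p,y,s=pose()
X=np.array([.058,.998,0]);th=np.linspace(.144,1.08,17)
P=lambda a:X*(-178*np.cos(a)+8*np.sin(a))+np.array([0,0,178*np.sin(a)+8*np.cos(a)])
plan([(p+P(a)-P(th[0]),y,1) for a in th[1:]])
E
```

```text
t 5.1 tcp [503.8 341.8  61.7] yaw -0.061 q [ 0.41  0.35  1.76 -0.    1.03  0.47] F [ 4.9 -1.1 -3.6] w 20.9
--
[-10.2, -0.0, -2.3] -0.0
[-10.0, -0.0, -2.8] -0.0
[-9.8, -0.0, -3.4] -0.0
[-9.7, -0.0, -4.0] -0.0
[-9.3, -0.0, -4.6] -0.0
[-9.1, -0.1, -5.1] -0.0
[-8.8, 0.0, -5.6] -0.0
[-8.4, 0.0, -6.1] -0.0
--
[-8.1, -0.0, -6.6] -0.0
[-7.7, -0.0, -7.1] -0.0
[-7.2, -0.1, -7.5] -0.0
[-6.8, 0.0, -7.9] -0.0
[-6.3, -0.0, -8.3] -0.0
[-5.8, -0.0, -8.6] -0.0
[-5.3, -0.1, -9.0] -0.0
[-4.8, 0.0, -9.2] -0.0
end [509.5 439.8 189. ] yaw -0.061 q6~ 0.77 r 673.0
```

Gripped the tab (20.9 mm reading, about its 22 mm width). Raising.

Emit:
{"fn": "drive_tool", "kwargs": {
  "rows": [
    {"travel":[-10.2,0,-2.3],"twist":0,"hand":1},
    {"travel":[-10.0,0,-2.8],"twist":0,"hand":1},
    {"travel":[-9.8,0,-3.4],"twist":0,"hand":1},
    {"travel":[-9.7,0,-4.0],"twist":0,"hand":1},
    {"travel":[-9.3,0,-4.6],"twist":0,"hand":1},
    {"travel":[-9.1,0,-5.1],"twist":0,"hand":1},
    {"travel":[-8.8,0,-5.6],"twist":0,"hand":1},
    {"travel":[-8.4,0,-6.1],"twist":0,"hand":1}
  ]
}}

```text
time: 6.1
tcp_pos: [505.6, 375.3, 136.5]
orientation: [1.253, 1.178, -1.254]
ft_force: [6.1, 0.4, -6.4]
grip_width: 21.2
```

Emit:
{"fn": "drive_tool", "kwargs": {
  "rows": [
    {"travel":[-8.1,0,-6.6],"twist":0,"hand":1},
    {"travel":[-7.7,0,-7.1],"twist":0,"hand":1},
    {"travel":[-7.2,0,-7.5],"twist":0,"hand":1},
    {"travel":[-6.8,0,-7.9],"twist":0,"hand":1},
    {"travel":[-6.3,0,-8.3],"twist":0,"hand":1},
    {"travel":[-5.8,0,-8.6],"twist":0,"hand":1},
    {"travel":[-5.3,0,-9.0],"twist":0,"hand":1},
    {"travel":[-4.8,0,-9.2],"twist":0,"hand":1}
  ]
}}

```text
time: 7.1
tcp_pos: [509.1, 438.4, 188.7]
orientation: [1.251, 1.178, -1.257]
ft_force: [1.8, -5.3, 0.8]
grip_width: 21.0
```

```bash
python3 - <<'E'
from h import *
plan([])
save('top','t3.png',box=(130,120,350,290),s=3.5);save('side','s3.png',box=(180,160,380,340),s=3.2)
E
```

```text
t 7.1 tcp [509.1 438.4 188.7] yaw -0.061 q [ 0.54  0.33  1.53 -0.    1.28  0.61] F [ 1.8 -5.3  0.8] w 21.0
end [509.1 438.4 188.7] yaw -0.061 q6~ 0.77 r 672.0
```

View pics/s3.png

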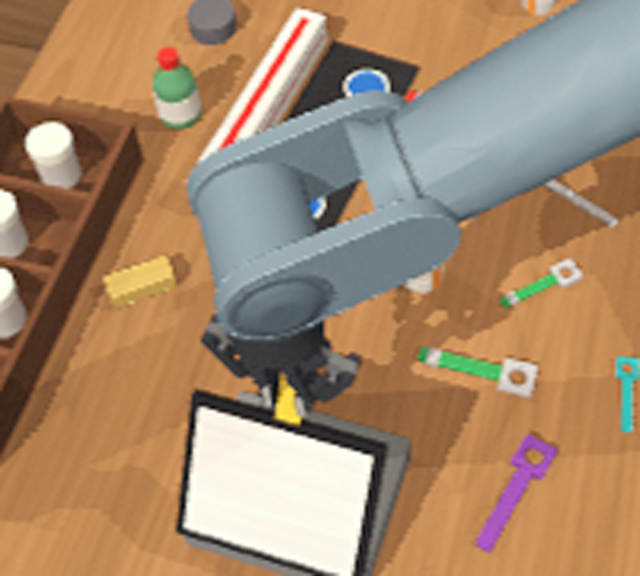

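View pics/t3.png

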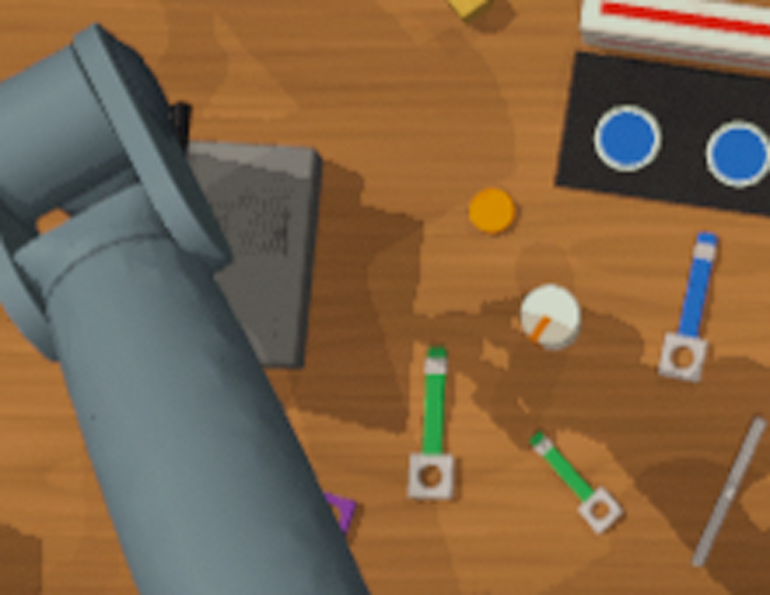

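Emit:
{"fn": "drive_tool", "kwargs": {
  "rows": [
    {"travel":[0,0,0],"twist":0,"hand":0.7},
    {"travel":[0,0,0],"twist":0,"hand":0.5},
    {"travel":[0,0,0],"twist":0,"hand":0.5},
    {"travel":[0,0,0],"twist":0,"hand":0.5},
    {"travel":[-15,0,0],"twist":0,"hand":0.5},
    {"travel":[-20,0,0],"twist":0,"hand":0.5},
    {"travel":[-20,0,0],"twist":0,"hand":0.5},
    {"travel":[-5,0,10],"twist":0,"hand":0.5}
  ]
}}

```text
time: 8.2
tcp_pos: [509.7, 430.4, 252.2]
orientation: [1.257, 1.179, -1.249]
ft_force: [0.5, -0.5, 0.9]
grip_width: 42.8
```

```bash
python3 - <<'E'
from h import *
plan([((455,176,110),1.4,9),((455,176,30),1.4,7)])
save('top','t4.png');save('side','s4.png',box=(180,160,380,340),s=3.2)
E
```

```text
t 8.2 tcp [509.7 430.4 252.2] yaw -0.06 q [ 0.53  0.27  1.49 -0.    1.38  0.59] F [ 0.5 -0.5  0.9] w 42.8
--
[15.8, -4.4, 28.6] -0.162
[15.8, -8.9, 27.5] -0.162
[15.8, -13.2, 25.7] -0.162
[15.8, -17.2, 23.2] -0.162
[15.8, -20.7, 20.2] -0.162
[15.8, -23.8, 16.5] -0.162
[15.8, -26.0, 12.5] -0.162
[15.8, -27.8, 8.2] -0.162
--
[15.8, -28.7, 3.5] -0.162
[11.4, 0.0, 0.0] -0.0
[11.5, 0.0, 0.0] -0.0
[11.4, 0.0, 0.0] -0.0
[11.4, 0.0, 0.0] -0.0
[11.5, 0.0, 0.0] -0.0
[11.4, 0.0, 0.0] -0.0
[11.4, 0.0, 0.0] -0.0
end [455. 176.  30.] yaw 1.398 q6~ -1.03 r 488.0
```

View pics/s4.png

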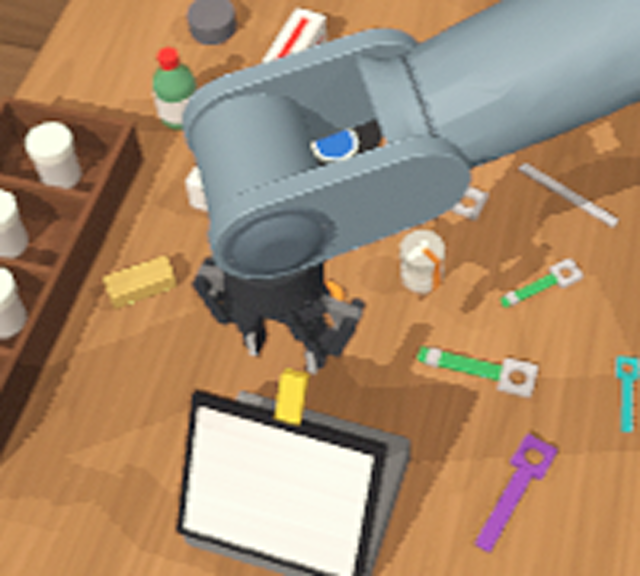

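Emit:
{"fn": "drive_tool", "kwargs": {
  "rows": [
    {"travel":[15.8,-4.4,28.6],"twist":-0.162,"hand":0.3},
    {"travel":[15.8,-8.9,27.5],"twist":-0.162,"hand":0.1},
    {"travel":[15.8,-13.2,25.7],"twist":-0.162,"hand":0.1},
    {"travel":[15.8,-17.2,23.2],"twist":-0.162,"hand":0.1},
    {"travel":[15.8,-20.7,20.2],"twist":-0.162,"hand":0.1},
    {"travel":[15.8,-23.8,16.5],"twist":-0.162,"hand":0.1},
    {"travel":[15.8,-26.0,12.5],"twist":-0.162,"hand":0.1},
    {"travel":[15.8,-27.8,8.2],"twist":-0.162,"hand":0.1}
  ]
}}

```text
time: 9.3
tcp_pos: [458.9, 202.5, 121.1]
orientation: [0.259, 1.557, -0.26]
ft_force: [0.7, 0.4, -0.1]
grip_width: 76.8
```

```bash
python3 - <<'E'
from h import *
plan([((455,176,90),1.4,3),((455,176,30),1.4,5)])
save('top','t5.png');save('side','s5.png',box=(180,120,400,340),s=2.7)
E
```

```text
t 9.3 tcp [458.9 202.5 121.1] yaw 1.24 q [ 0.19  0.03  2.01  0.    1.1  -1.05] F [ 0.7  0.4 -0.1] w 76.8
--
[10.4, -8.8, 1.6] -0.053
[10.3, -8.8, 1.2] -0.053
[10.4, -8.9, 0.7] -0.053
[12.0, -0.0, 0.0] -0.0
[12.0, -0.0, 0.0] -0.0
[12.0, -0.0, 0.0] -0.0
[12.0, -0.0, 0.0] -0.0
[12.0, -0.0, 0.0] -0.0
end [455. 176.  30.] yaw 1.399 q6~ -1.03 r 488.0
```

View pics/s5.png

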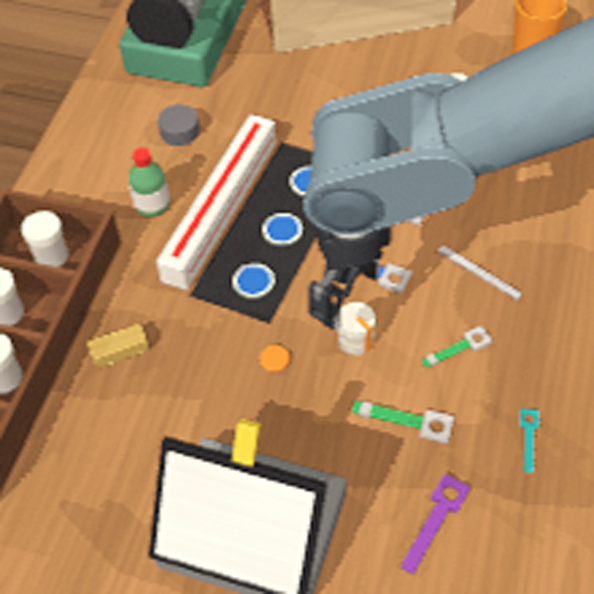

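View pics/t5.png

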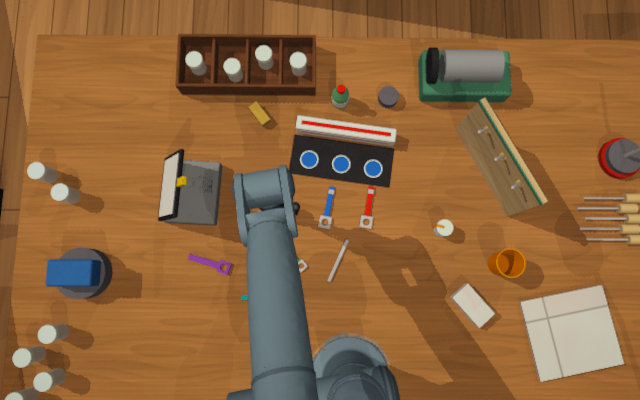

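Emit:
{"fn": "drive_tool", "kwargs": {
  "rows": [
    {"travel":[8,-8.8,1.6],"twist":-0.053,"hand":0.05},
    {"travel":[8,-8.8,1.2],"twist":-0.053,"hand":0.05},
    {"travel":[8,-8.9,0.7],"twist":-0.053,"hand":0.05},
    {"travel":[13,0,0],"twist":0,"hand":0.05},
    {"travel":[13,0,0],"twist":0,"hand":0.05},
    {"travel":[14,0,0],"twist":0,"hand":0.05},
    {"travel":[14,0,0],"twist":0,"hand":0.05},
    {"travel":[13,0,0],"twist":0,"hand":0.05}
  ]
}}

```text
time: 10.4
tcp_pos: [455.7, 177.3, 30.3]
orientation: [0.139, 1.567, -0.139]
ft_force: [-0.9, 0.8, 0.1]
grip_width: 81.4
```

Emit:
{"fn": "drive_tool", "kwargs": {
  "rows": [
    {"travel":[0,0,0],"twist":0,"hand":0.3},
    {"travel":[0,0,0],"twist":0,"hand":0.6},
    {"travel":[0,0,0],"twist":0,"hand":1},
    {"travel":[0,0,0],"twist":0,"hand":1},
    {"travel":[0,0,0],"twist":0,"hand":1},
    {"travel":[0,0,0],"twist":0,"hand":1},
    {"travel":[-5,0,0],"twist":0,"hand":1},
    {"travel":[-15,0,0],"twist":0,"hand":1}
  ],
  "grip_force": 30
}}

```text
time: 11.4
tcp_pos: [454.6, 177.0, 50.9]
orientation: [0.138, 1.569, -0.139]
ft_force: [0.2, 0.1, -1.1]
grip_width: 46.1
```

```bash
python3 - <<'E'
from h import *
p,y,s=pose()
print(tri((181,181.5),(270.5,283.5)))
plan([((613,117,70),1.4-1.36,8),((613,117,70),1.4-2.71,8),((613,117,31),1.4-2.71,5)])
save('side','s6.png',box=(180,120,400,340),s=2.7)
E
```

```text
(array([508.30021958, 435.32057264, 190.86478702]), np.float64(2.2147485462739605))
t 11.4 tcp [454.6 177.   50.9] yaw 1.394 q [ 0.14  0.12  2.07 -0.    0.95 -1.26] F [ 0.2  0.1 -1.1] w 46.1
--
[-2.4, -3.9, 20.8] 0.169
[-2.4, -0.4, 21.2] 0.169
[-2.3, 3.3, 20.9] 0.169
[-2.4, 6.6, 20.1] 0.169
[-2.4, 10.0, 18.7] 0.169
[-2.4, 13.0, 16.7] 0.169
[-2.4, 15.6, 14.3] 0.169
[-2.4, 17.8, 11.5] 0.169
--
[0.0, -0.0, 0.0] 0.169
[0.0, -0.0, 0.0] 0.169
[0.0, -0.0, 0.0] 0.169
[0.0, -0.0, 0.0] 0.169
[0.0, -0.0, 0.0] 0.169
[0.0, -0.0, 0.0] 0.169
[0.0, -0.0, 0.0] 0.169
[0.0, -0.0, 0.0] 0.169
--
[7.8, -0.0, 0.0] 0.0
[7.8, -0.0, 0.0] 0.0
[7.8, -0.0, 0.0] 0.0
[7.8, -0.0, 0.0] 0.0
[7.8, -0.0, 0.0] 0.0
end [613. 117.  31.] yaw -1.31 q6~ 1.5 r 624.0
```

View pics/s6.png

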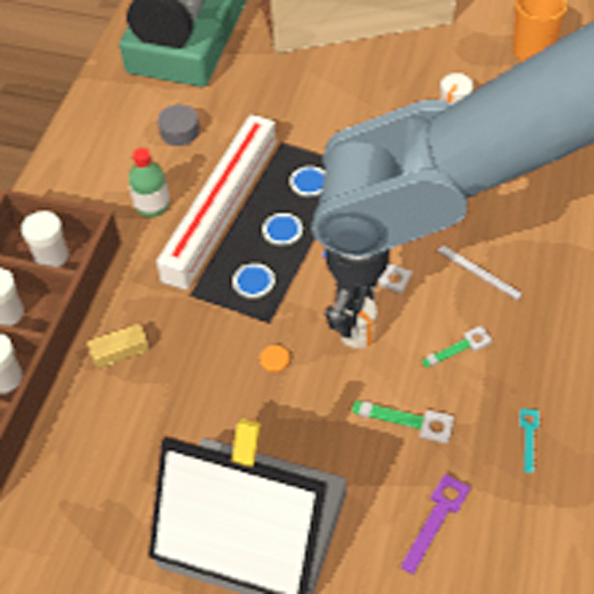

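Emit:
{"fn": "drive_tool", "kwargs": {
  "rows": [
    {"travel":[-2.4,-3.9,20.8],"twist":0.169,"hand":1},
    {"travel":[-2.4,-0.4,21.2],"twist":0.169,"hand":1},
    {"travel":[-2.4,3.3,20.9],"twist":0.169,"hand":1},
    {"travel":[-2.4,6.6,20.1],"twist":0.169,"hand":1},
    {"travel":[-2.4,10.0,18.7],"twist":0.169,"hand":1},
    {"travel":[-2.4,13.0,16.7],"twist":0.169,"hand":1},
    {"travel":[-2.4,15.6,14.3],"twist":0.169,"hand":1},
    {"travel":[-2.4,17.8,11.5],"twist":0.169,"hand":1}
  ]
}}

```text
time: 12.45
tcp_pos: [615.0, 116.9, 71.2]
orientation: [1.183, 1.226, -1.182]
ft_force: [0.4, -0.5, -2.8]
grip_width: 45.8
```

Emit:
{"fn": "drive_tool", "kwargs": {
  "rows": [
    {"travel":[0,0,0],"twist":0.169,"hand":1},
    {"travel":[0,0,0],"twist":0.169,"hand":1},
    {"travel":[0,0,0],"twist":0.169,"hand":1},
    {"travel":[0,0,0],"twist":0.169,"hand":1},
    {"travel":[0,0,0],"twist":0.169,"hand":1},
    {"travel":[0,0,0],"twist":0.169,"hand":1},
    {"travel":[0,0,0],"twist":0.169,"hand":1},
    {"travel":[0,0,0],"twist":0.169,"hand":1}
  ]
}}

```text
time: 13.45
tcp_pos: [614.3, 117.2, 71.1]
orientation: [2.086, 0.268, -2.085]
ft_force: [-0.5, -0.1, -3.1]
grip_width: 45.9
```

```bash
python3 - <<'E'
from h import *
plan([((613,117,70),1.4-2.71,1),((613,117,31),1.4-2.71,5)])
save('side','s7.png',box=(200,140,360,260),s=4)
E
```

```text
t 13.45 tcp [614.3 117.2  71.1] yaw -1.316 q [ 0.01  0.37  1.71 -0.    1.05  1.32] F [-0.5 -0.1 -3.1] w 45.9
--
[1.1, -0.1, 1.4] -0.006
[7.8, -0.0, -0.0] 0.0
[7.8, -0.0, -0.0] 0.0
[7.8, -0.0, -0.0] 0.0
[7.8, -0.0, -0.0] 0.0
[7.8, -0.0, -0.0] 0.0
end [613.  116.9  31. ] yaw -1.31 q6~ 1.5 r 624.0
```

View pics/s7.png

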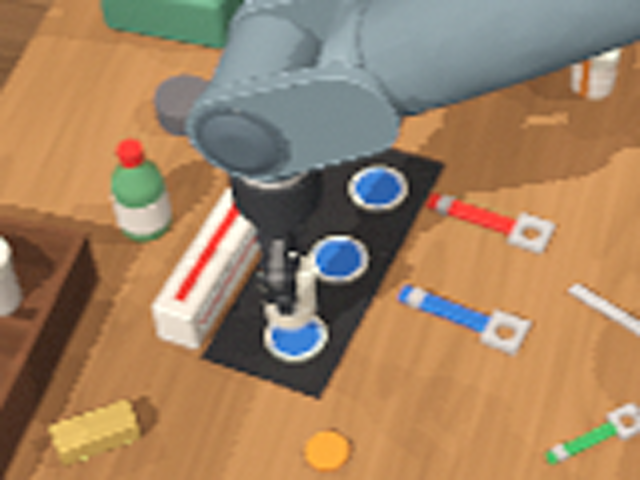

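Emit:
{"fn": "drive_tool", "kwargs": {
  "rows": [
    {"travel":[8,0,1.4],"twist":0,"hand":1},
    {"travel":[8,0,0],"twist":0,"hand":1},
    {"travel":[8,0,0],"twist":0,"hand":1},
    {"travel":[7,0,0],"twist":0,"hand":1},
    {"travel":[5,0,0],"twist":0,"hand":1},
    {"travel":[4,0,0],"twist":0,"hand":1},
    {"travel":[0,0,0],"twist":0,"hand":1},
    {"travel":[0,0,0],"twist":0,"hand":1}
  ]
}}

```text
time: 14.5
tcp_pos: [613.9, 117.0, 31.8]
orientation: [2.084, 0.273, -2.08]
ft_force: [-1.7, 1.7, 5.8]
grip_width: 45.7
```

Emit:
{"fn": "drive_tool", "kwargs": {
  "rows": [
    {"travel":[0,0,0],"twist":0,"hand":0.4},
    {"travel":[0,0,0],"twist":0,"hand":0.15},
    {"travel":[0,0,0],"twist":0,"hand":0.1},
    {"travel":[0,0,0],"twist":0,"hand":0.1},
    {"travel":[-10,0,0],"twist":0,"hand":0.1},
    {"travel":[-20,0,0],"twist":0,"hand":0.1},
    {"travel":[-25,0,0],"twist":0,"hand":0.1},
    {"travel":[-25,0,0],"twist":0,"hand":0.1}
  ]
}}

```text
time: 15.5
tcp_pos: [613.6, 116.8, 113.2]
orientation: [2.084, 0.273, -2.08]
ft_force: [0.2, -0.0, 0.2]
grip_width: 77.0
```

```bash
python3 - <<'E'
from h import *
# jar B at (406.2,-263.8), stripe 1.301 ; target pad (586.6,-71), yaw -0.139
plan([((406.2,-263.8,100),-1.3,9),((406.2,-263.8,30),-1.3,5)])
save('side','s8.png',box=(200,140,360,260),s=4)
save('top','t8.png')
E
```

```text
t 15.5 tcp [613.6 116.8 113.2] yaw -1.31 q [ 0.01  0.31  1.7  -0.    1.12  1.32] F [ 0.2 -0.   0.2] w 77.0
--
[1.5, 34.9, 33.2] -0.001
[1.4, 34.9, 33.2] -0.001
[1.5, 34.9, 33.2] -0.001
[1.5, 34.8, 33.3] -0.001
[1.4, 34.8, 33.3] -0.001
[1.5, 34.7, 33.3] -0.001
[1.5, 34.7, 33.4] -0.001
[1.4, 34.7, 33.4] -0.001
--
[1.5, 34.7, 33.5] -0.001
[14.0, -0.0, -0.0] -0.0
[14.0, -0.0, -0.0] -0.0
[14.0, -0.0, -0.0] -0.0
[14.0, -0.0, -0.0] -0.0
[14.0, -0.0, -0.0] -0.0
end [ 406.2 -263.8   30. ] yaw -1.301 q6~ 0.72 r 484.0
```

View pics/s8.png

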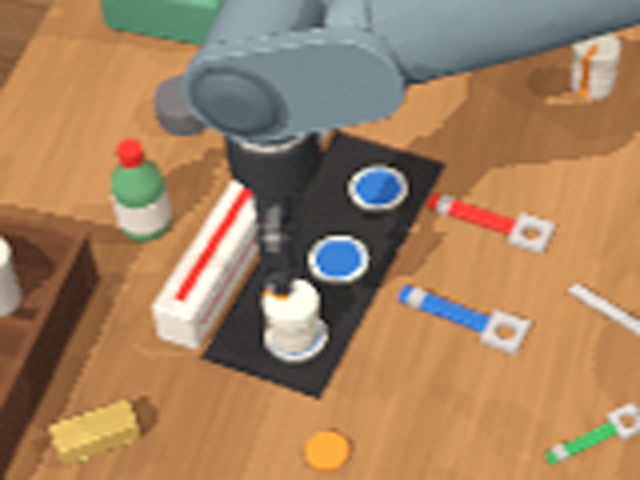

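```bash
python3 - <<'E'
from h import *
im=np.ascontiguousarray(cv2.imread('pics/t8.png')[:,:,::-1]);save('','t8c.png',im,(270,110,480,260),3.5)
plan([((406.2,-263.8,95),-0.6,9),((406.2,-263.8,30),-0.6,7)])
E
```

```text
t 15.6 tcp [615.9 116.9 115.8] yaw -1.31 q [0.01 0.31 1.7  0.   1.12 1.32] F [ 0.6  0.5 -0.1] w 77.2
--
[2.3, 34.9, 33.4] -0.079
[2.3, 32.1, 36.1] -0.079
[2.3, 29.1, 38.5] -0.079
[2.3, 26.1, 40.7] -0.079
[2.4, 22.7, 42.6] -0.079
[2.3, 19.3, 44.2] -0.079
[2.3, 15.8, 45.7] -0.079
[2.3, 12.1, 46.7] -0.079
--
[2.3, 8.4, 47.6] -0.079
[9.3, -0.0, -0.0] 0.0
[9.3, -0.0, -0.0] 0.0
[9.3, -0.0, -0.0] 0.0
[9.2, -0.0, -0.0] 0.0
[9.3, -0.0, -0.0] 0.0
[9.3, -0.0, -0.0] 0.0
[9.3, -0.0, -0.0] 0.0
end [ 406.2 -263.8   30. ] yaw -0.599 q6~ 0.02 r 484.0
```

View pics/t8c.png

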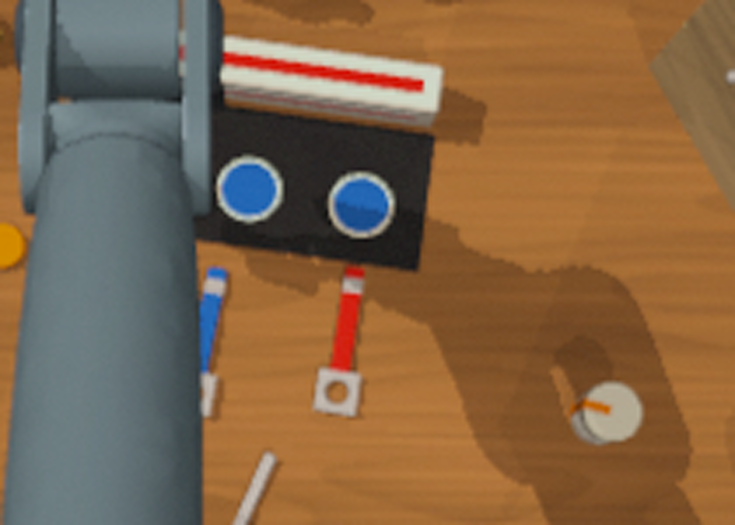

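Emit:
{"fn": "drive_tool", "kwargs": {
  "rows": [
    {"travel":[2,34.9,33.4],"twist":-0.079,"hand":0.05},
    {"travel":[2,32.1,36.1],"twist":-0.079,"hand":0.05},
    {"travel":[2,29.1,38.5],"twist":-0.079,"hand":0.05},
    {"travel":[2,26.1,40.7],"twist":-0.079,"hand":0.05},
    {"travel":[2,22.7,42.6],"twist":-0.079,"hand":0.05},
    {"travel":[2,19.3,44.2],"twist":-0.079,"hand":0.05},
    {"travel":[2,15.8,45.7],"twist":-0.079,"hand":0.05},
    {"travel":[2,12.1,46.7],"twist":-0.079,"hand":0.05}
  ]
}}

```text
time: 16.6
tcp_pos: [425.6, -222.7, 94.6]
orientation: [1.687, 0.81, -1.687]
ft_force: [0.6, -0.4, 0.1]
grip_width: 81.3
```

```bash
python3 - <<'E'
from h import *
plan([((406.2,-263.8,95),-0.6,2),((406.2,-263.8,30),-0.6,5)])
save('side','s9.png',box=(200,100,400,250),s=4);save('top','t9.png',box=(240,100,520,310),s=2.8)
E
```

```text
t 16.6 tcp [ 425.6 -222.7   94.6] yaw -0.675 q [-0.72  0.02  2.08  0.    1.04 -0.04] F [ 0.6 -0.4  0.1] w 81.3
--
[-0.2, 5.3, 22.1] -0.038
[-0.2, 4.4, 22.3] -0.038
[13.0, 0.0, -0.0] 0.0
[13.0, 0.0, -0.0] 0.0
[13.0, 0.0, -0.0] 0.0
[13.0, 0.0, -0.0] 0.0
[13.0, 0.0, -0.0] 0.0
end [ 406.2 -263.8   30. ] yaw -0.599 q6~ 0.02 r 484.0
```

View pics/s9.png

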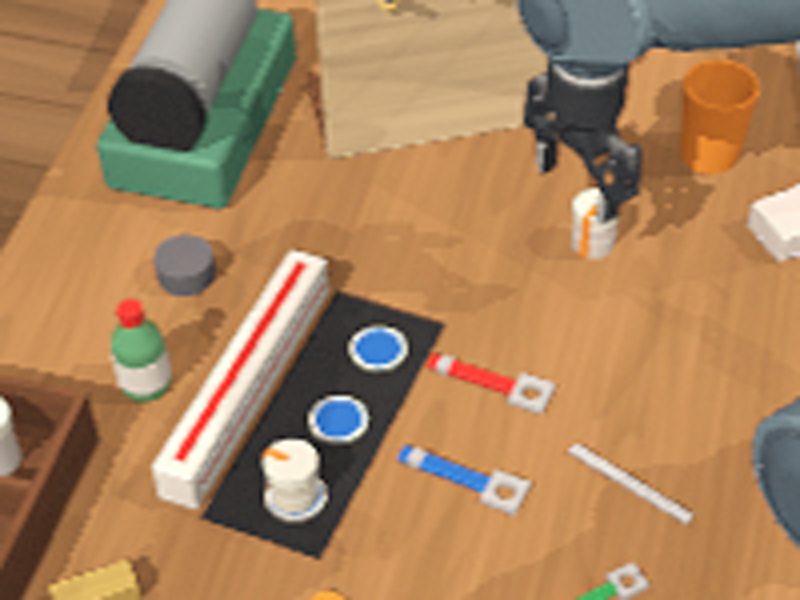

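View pics/t9.png

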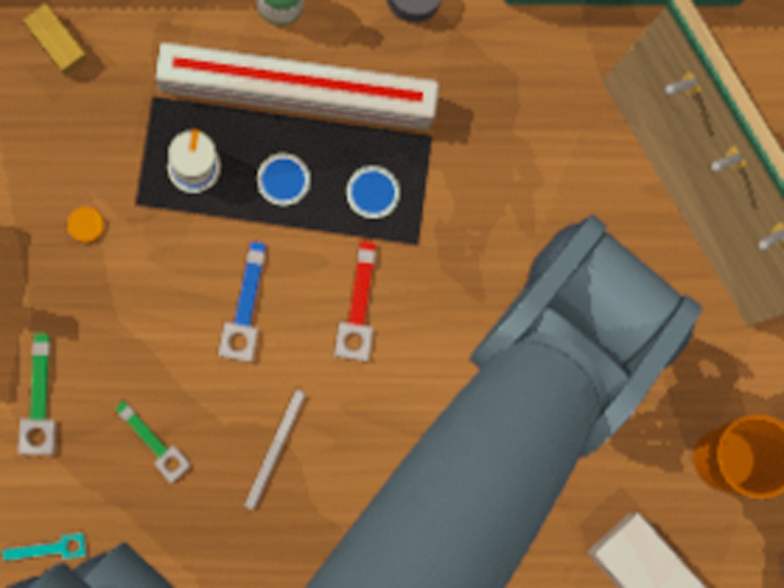

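Emit:
{"fn": "drive_tool", "kwargs": {
  "rows": [
    {"travel":[0,5.3,22.1],"twist":-0.038,"hand":0.05},
    {"travel":[0,4.4,22.3],"twist":-0.038,"hand":0.05},
    {"travel":[10,0,0],"twist":0,"hand":0.05},
    {"travel":[13,0,0],"twist":0,"hand":0.05},
    {"travel":[14,0,0],"twist":0,"hand":0.05},
    {"travel":[14,0,0],"twist":0,"hand":0.05},
    {"travel":[13,0,0],"twist":0,"hand":0.05},
    {"travel":[0,0,0],"twist":0,"hand":0.05}
  ]
}}

```text
time: 17.7
tcp_pos: [406.3, -261.7, 29.2]
orientation: [1.637, 0.865, -1.639]
ft_force: [0.2, 0.4, -0.3]
grip_width: 81.3
```

Emit:
{"fn": "drive_tool", "kwargs": {
  "rows": [
    {"travel":[0,0,0],"twist":0,"hand":0.3},
    {"travel":[0,0,0],"twist":0,"hand":0.6},
    {"travel":[0,0,0],"twist":0,"hand":1},
    {"travel":[0,0,0],"twist":0,"hand":1},
    {"travel":[0,0,0],"twist":0,"hand":1},
    {"travel":[0,0,0],"twist":0,"hand":1},
    {"travel":[-10,0,0],"twist":0,"hand":1},
    {"travel":[-20,0,0],"twist":0,"hand":1}
  ]
}}

```text
time: 18.7
tcp_pos: [406.0, -261.6, 60.0]
orientation: [1.637, 0.865, -1.639]
ft_force: [0.1, 0.2, -0.7]
grip_width: 45.5
```

```bash
python3 - <<'E'
from h import *
plan([((586.6,-71,70),-2.04,11),((586.6,-71,31),-2.04,5)])
save('side','s10.png',box=(200,100,400,250),s=4)
E
```

```text
t 18.7 tcp [ 406.  -261.6   60. ] yaw -0.602 q [-0.81  0.09  2.08  0.    0.97 -0.21] F [ 0.1  0.2 -0.7] w 45.5
--
[-0.9, 3.7, -23.6] 0.131
[-0.9, 0.6, -23.8] 0.131
[-0.9, -2.5, -23.8] 0.131
[-0.9, -5.6, -23.2] 0.131
[-0.9, -8.6, -22.2] 0.131
[-0.9, -11.4, -21.0] 0.131
[-0.9, -14.1, -19.3] 0.131
[-1.0, -16.4, -17.3] 0.131
--
[-0.9, -18.6, -15.0] 0.131
[-0.9, -20.4, -12.4] 0.131
[-0.9, -21.8, -9.7] 0.131
[7.8, 0.0, -0.0] -0.001
[7.8, 0.0, -0.0] -0.001
[7.8, 0.0, -0.0] -0.001
[7.8, 0.0, -0.0] -0.001
[7.8, 0.0, -0.0] -0.001
end [586.6 -71.   31. ] yaw -2.038 q6~ 1.92 r 591.0
```

View pics/s10.png

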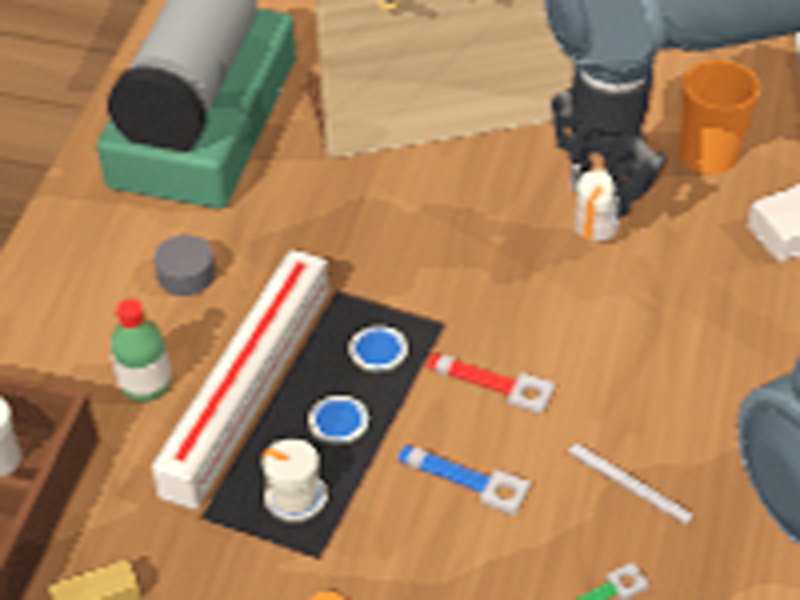

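Emit:
{"fn": "drive_tool", "kwargs": {
  "rows": [
    {"travel":[-1,3.7,-23.6],"twist":0.131,"hand":1},
    {"travel":[-1,0.6,-23.8],"twist":0.131,"hand":1},
    {"travel":[-1,-2.5,-23.8],"twist":0.131,"hand":1},
    {"travel":[-1,-5.6,-23.2],"twist":0.131,"hand":1},
    {"travel":[-1,-8.6,-22.2],"twist":0.131,"hand":1},
    {"travel":[-1,-11.4,-21.0],"twist":0.131,"hand":1},
    {"travel":[-1,-14.1,-19.3],"twist":0.131,"hand":1},
    {"travel":[-1,-16.4,-17.3],"twist":0.131,"hand":1}
  ]
}}

```text
time: 19.75
tcp_pos: [538.4, -123.2, 68.2]
orientation: [-2.178, 0.091, 2.179]
ft_force: [-0.3, -0.8, -1.5]
grip_width: 46.3
```

Emit:
{"fn": "drive_tool", "kwargs": {
  "rows": [
    {"travel":[-1,-18.6,-15.0],"twist":0.131,"hand":1},
    {"travel":[-1,-20.4,-12.4],"twist":0.131,"hand":1},
    {"travel":[-1,-21.8,-9.7],"twist":0.131,"hand":1},
    {"travel":[8,0,0],"twist":0,"hand":1},
    {"travel":[8,0,0],"twist":0,"hand":1},
    {"travel":[8,0,0],"twist":0,"hand":1},
    {"travel":[8,0,0],"twist":0,"hand":1},
    {"travel":[0,0,0],"twist":0,"hand":1}
  ]
}}

```text
time: 20.75
tcp_pos: [586.7, -72.1, 38.5]
orientation: [-1.956, 0.471, 1.96]
ft_force: [-0.0, -0.6, -2.0]
grip_width: 46.0
```

```bash
python3 - <<'E'
from h import *
plan([((586.6,-71,31),-2.04,3)])
save('side','s11.png',box=(200,100,400,250),s=4)
E
```

```text
t 20.75 tcp [586.7 -72.1  38.5] yaw -2.043 q [-0.31  0.36  1.81 -0.    0.98  1.73] F [-0.  -0.6 -2. ] w 46.0
--
[2.5, -0.3, 0.2] -0.001
[2.5, -0.3, 0.2] -0.001
[2.5, -0.3, 0.2] -0.001
end [586.6 -71.   31. ] yaw -2.04 q6~ 1.92 r 591.0
```

View pics/s11.png

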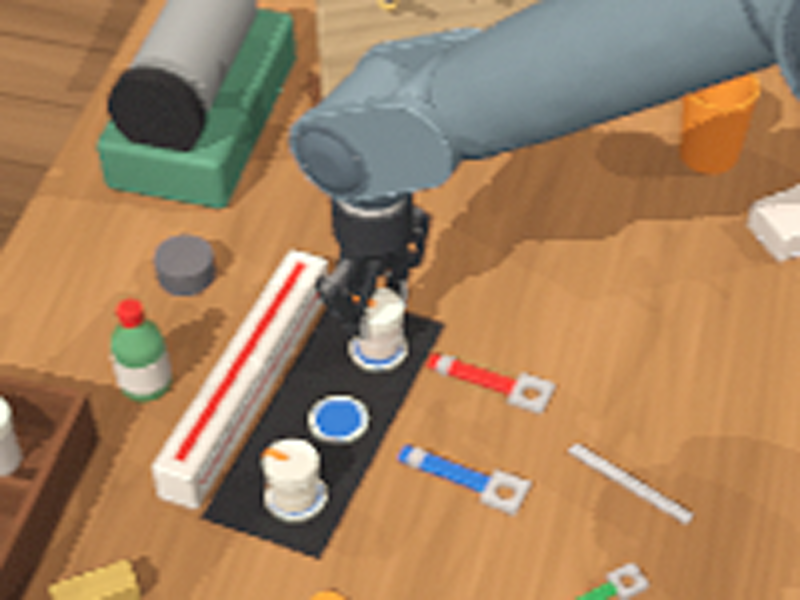

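Emit:
{"fn": "drive_tool", "kwargs": {
  "rows": [
    {"travel":[3,0,0],"twist":0,"hand":1},
    {"travel":[3,0,0],"twist":0,"hand":1},
    {"travel":[2,0,0],"twist":0,"hand":1},
    {"travel":[0,0,0],"twist":0,"hand":1},
    {"travel":[0,0,0],"twist":0,"hand":0.5},
    {"travel":[0,0,0],"twist":0,"hand":0.15},
    {"travel":[0,0,0],"twist":0,"hand":0.1},
    {"travel":[0,0,0],"twist":0,"hand":0.1}
  ]
}}

```text
time: 21.8
tcp_pos: [587.8, -72.0, 31.8]
orientation: [-1.959, 0.471, 1.958]
ft_force: [0.3, -0.1, -0.4]
grip_width: 76.8
```

Emit:
{"fn": "drive_tool", "kwargs": {
  "rows": [
    {"travel":[-10,0,0],"twist":0,"hand":0.1},
    {"travel":[-20,0,0],"twist":0,"hand":0.1},
    {"travel":[-25,0,0],"twist":0,"hand":0.1},
    {"travel":[-25,0,0],"twist":0,"hand":0.1},
    {"travel":[-10,0,30],"twist":0,"hand":0.1},
    {"travel":[0,0,40],"twist":0,"hand":0.1},
    {"travel":[0,0,40],"twist":0,"hand":0.1},
    {"travel":[0,0,0],"twist":0,"hand":0.1}
  ]
}}

```text
time: 22.8
tcp_pos: [488.0, -20.9, 122.4]
orientation: [-1.959, 0.47, 1.959]
ft_force: [0.7, -0.2, 0.5]
grip_width: 76.9
```

```bash
python3 - <<'E'
from h import *
plan([])
save('side','s12.png',box=(200,100,400,250),s=4);save('top','t12.png',box=(270,100,430,220),s=4.5)
E
```

```text
t 22.8 tcp [488.  -20.9 122.4] yaw -2.042 q [-0.28 -0.    2.05  0.    1.1   1.77] F [ 0.7 -0.2  0.5] w 76.9
end [488.  -20.9 122.4] yaw -2.042 q6~ 2.0 r 488.0
```

View pics/s12.png

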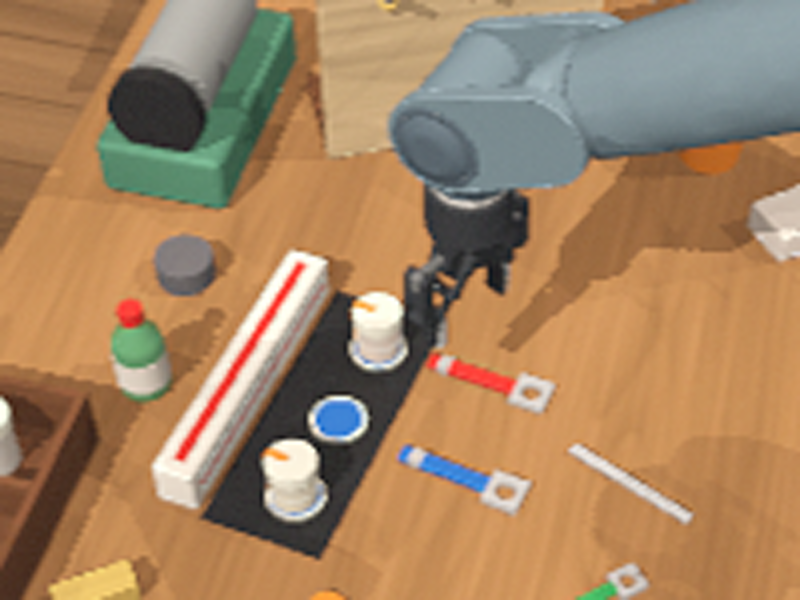

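View pics/t12.png

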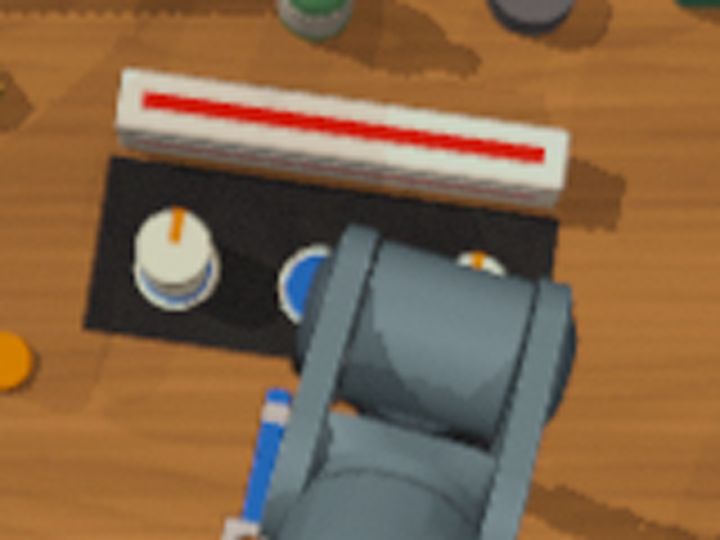

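```bash
python3 - <<'E'
from h import *
plan([((468.9,-55,60),-1.70,4),((468.9,-55,8),-1.70,4)])
E
```

```text
t 22.9 tcp [490.6 -22.2 123.2] yaw -2.043 q [-0.28 -0.    2.04 -0.    1.1   1.77] F [ 0.4 -0.2 -0.4] w 76.7
--
[15.8, 9.8, 1.1] -0.086
[15.8, 9.6, 2.0] -0.086
[15.8, 9.4, 2.7] -0.086
[15.8, 9.2, 3.6] -0.086
[13.0, -0.0, 0.0] 0.0
[13.0, -0.0, 0.0] 0.0
[13.0, -0.0, 0.0] 0.0
[13.0, -0.0, 0.0] 0.0
end [468.9 -55.    8. ] yaw -1.699 q6~ 1.58 r 472.0
```

Emit:
{"fn": "drive_tool", "kwargs": {
  "rows": [
    {"travel":[16,9.8,1.1],"twist":-0.086,"hand":0.5},
    {"travel":[16,9.6,2.0],"twist":-0.086,"hand":0.5},
    {"travel":[16,9.4,2.7],"twist":-0.086,"hand":0.5},
    {"travel":[16,9.2,3.6],"twist":-0.086,"hand":0.5},
    {"travel":[12,0,0],"twist":0,"hand":0.5},
    {"travel":[12,0,0],"twist":0,"hand":0.5},
    {"travel":[11,0,0],"twist":0,"hand":0.5},
    {"travel":[0,0,0],"twist":0,"hand":0.5}
  ]
}}

```text
time: 23.9
tcp_pos: [467.4, -54.3, 21.7]
orientation: [-2.153, 0.138, 2.157]
ft_force: [0.3, -0.1, 1.2]
grip_width: 42.6
```

```bash
python3 - <<'E'
from h import *
plan([((468.9,-55,2),-1.70,3)])
save('side','s13.png',box=(240,120,400,240),s=5);save('top','t13.png',box=(140,100,460,280),s=2.5)
E
```

```text
t 23.9 tcp [467.4 -54.3  21.7] yaw -1.699 q [-0.36  0.14  2.12  0.    0.88  1.34] F [ 0.3 -0.1  1.2] w 42.6
--
[6.6, 0.2, -0.5] 0.0
[6.5, 0.1, -0.6] 0.0
[6.6, 0.2, -0.5] 0.0
end [468.9 -55.    2. ] yaw -1.699 q6~ 1.58 r 472.0
```

View pics/s13.png

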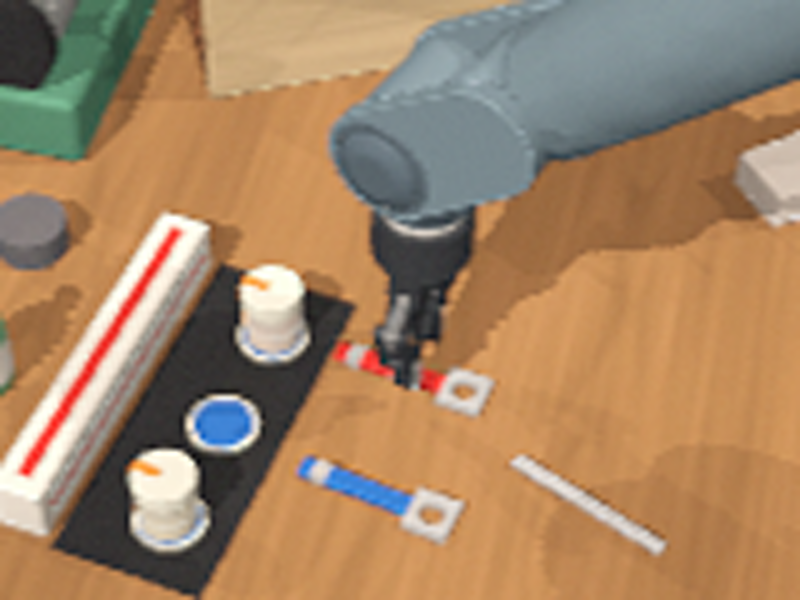

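View pics/t13.png

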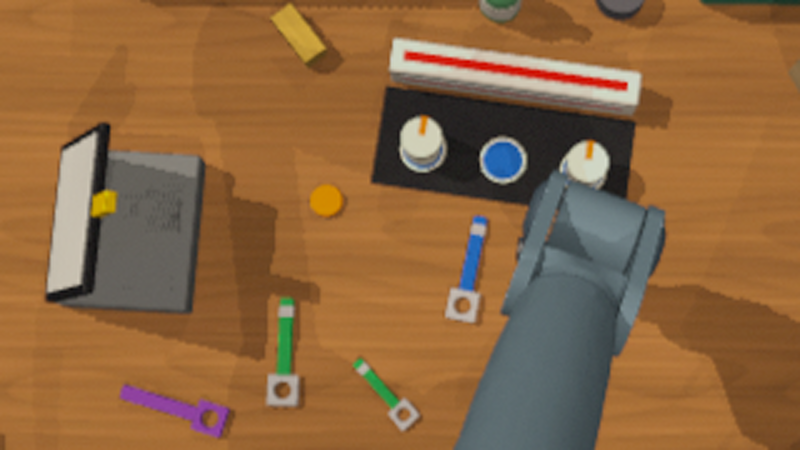

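Emit:
{"fn": "drive_tool", "kwargs": {
  "rows": [
    {"travel":[7,0.2,-0.5],"twist":0,"hand":0.5},
    {"travel":[6,0.2,-0.5],"twist":0,"hand":0.5},
    {"travel":[6,0,0],"twist":0,"hand":0.6},
    {"travel":[0,0,0],"twist":0,"hand":0.7},
    {"travel":[0,0,0],"twist":0,"hand":0.8},
    {"travel":[0,0,0],"twist":0,"hand":0.9},
    {"travel":[0,0,0],"twist":0,"hand":1},
    {"travel":[0,0,0],"twist":0,"hand":1}
  ],
  "grip_force": 25
}}

```text
time: 25.0
tcp_pos: [469.0, -55.3, 3.8]
orientation: [-2.156, 0.139, 2.155]
ft_force: [-0.7, 0.6, 0.2]
grip_width: 15.1
```

```bash
python3 - <<'E'
from h import *
plan([])
save('side','s14.png',box=(240,120,400,240),s=5)
E
```

```text
t 25.0 tcp [469.  -55.3   3.8] yaw -1.699 q [-0.36  0.19  2.11 -0.    0.84  1.34] F [-0.7  0.6  0.2] w 15.1
end [469.  -55.3   3.8] yaw -1.699 q6~ 1.58 r 472.0
```

View pics/s14.png

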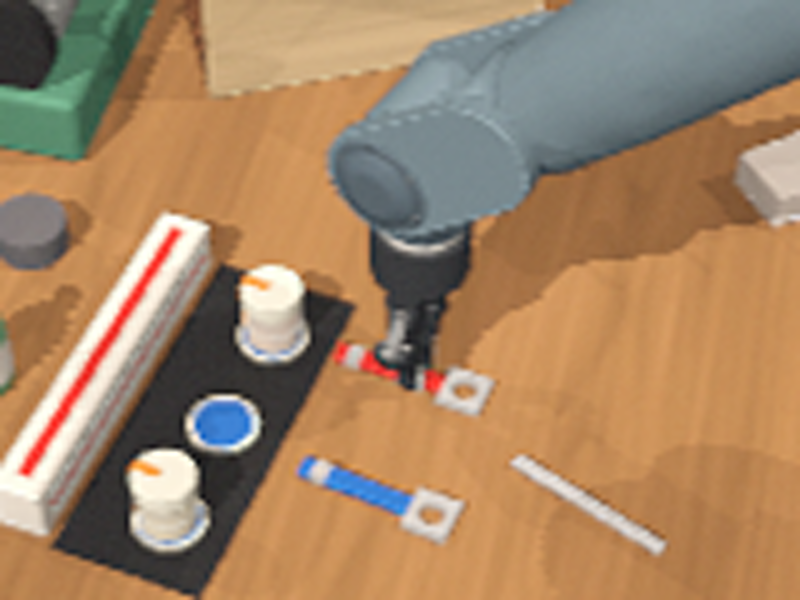

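Emit:
{"fn": "drive_tool", "kwargs": {
  "rows": [
    {"travel":[0,0,0],"twist":0,"hand":0.7},
    {"travel":[2.5,0,0],"twist":0,"hand":0.7},
    {"travel":[0,0,0],"twist":0,"hand":1},
    {"travel":[0,0,0],"twist":0,"hand":1},
    {"travel":[0,0,0],"twist":0,"hand":1},
    {"travel":[0,0,0],"twist":0,"hand":1},
    {"travel":[-10,0,0],"twist":0,"hand":1},
    {"travel":[-30,0,0],"twist":0,"hand":1}
  ],
  "grip_force": 30
}}

```text
time: 26.05
tcp_pos: [467.5, -54.8, 40.7]
orientation: [-2.151, 0.137, 2.158]
ft_force: [0.9, -0.7, -0.7]
grip_width: 15.1
```

```bash
python3 - <<'E'
from h import *
p,y,s=pose()
T=np.array([628.5,-314,240]);o=np.array([-.4776,.8786,0]);ax=(o+[0,0,1])/2**.5
eye=T+20*ax; g=eye+43*o; tcp=g-[0,0,3]
print(eye,tcp)
plan([(( 500,-120,200),-0.9,6),(tuple(tcp+[0,0,15]),0.498,10)])
save('side','s15.png',box=(240,120,400,240),s=5)
E
```

```text
[ 621.74571603 -301.57471964  254.14213562] [ 601.20891603 -263.79491964  251.14213562]
t 26.05 tcp [467.5 -54.8  40.7] yaw -1.699 q [-0.36  0.11  2.11  0.    0.93  1.34] F [ 0.9 -0.7 -0.7] w 15.1
--
[-26.5, 10.1, -6.8] -0.133
[-26.6, 10.9, -5.3] -0.133
[-26.5, 11.5, -3.9] -0.133
[-26.6, 11.9, -2.3] -0.133
[-26.5, 12.1, -0.7] -0.133
[-26.6, 12.1, 0.9] -0.133
[-6.6, 17.6, 1.0] -0.14
[-6.6, 17.2, 3.4] -0.14
--
[-6.6, 16.6, 5.8] -0.14
[-6.6, 15.6, 8.1] -0.14
[-6.6, 14.4, 10.2] -0.14
[-6.7, 12.8, 12.0] -0.14
[-6.6, 11.0, 13.8] -0.14
[-6.6, 8.9, 15.1] -0.14
[-6.6, 6.8, 16.2] -0.14
[-6.6, 4.4, 17.1] -0.14
end [ 601.2 -263.8  266.1] yaw 0.499 q6~ -0.91 r 657.0
```

View pics/s15.png

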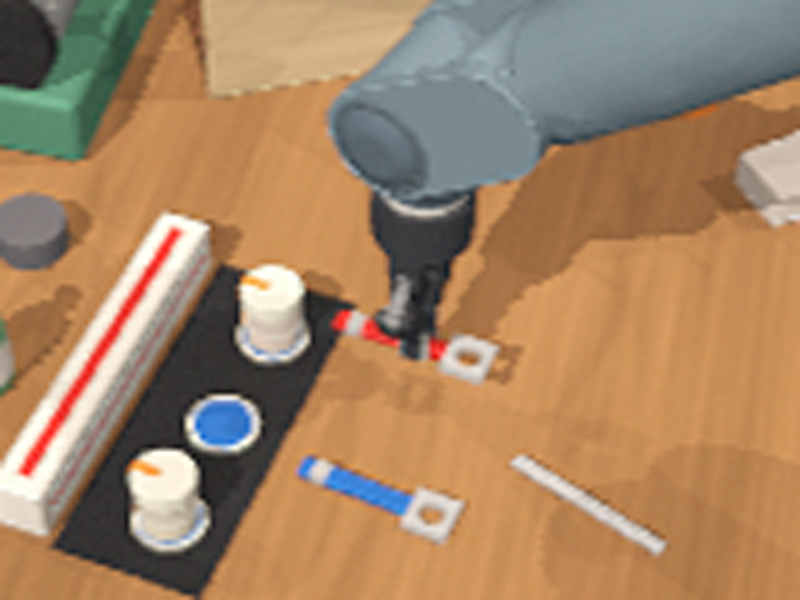

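Emit:
{"fn": "drive_tool", "kwargs": {
  "rows": [
    {"travel":[-26.5,10.1,-6.8],"twist":-0.133,"hand":1},
    {"travel":[-26.5,10.9,-5.3],"twist":-0.133,"hand":1},
    {"travel":[-26.5,11.5,-3.9],"twist":-0.133,"hand":1},
    {"travel":[-26.5,11.9,-2.3],"twist":-0.133,"hand":1},
    {"travel":[-26.5,12.1,-0.7],"twist":-0.133,"hand":1},
    {"travel":[-26.5,12.1,0.9],"twist":-0.133,"hand":1},
    {"travel":[-6.6,17.6,1.0],"twist":-0.14,"hand":1},
    {"travel":[-6.6,17.2,3.4],"twist":-0.14,"hand":1}
  ]
}}

```text
time: 27.1
tcp_pos: [521.9, -149.6, 214.5]
orientation: [1.647, 0.85, -1.646]
ft_force: [-0.6, -0.2, -1.0]
grip_width: 14.7
```

Emit:
{"fn": "drive_tool", "kwargs": {
  "rows": [
    {"travel":[-6.6,16.6,5.8],"twist":-0.14,"hand":1},
    {"travel":[-6.6,15.6,8.1],"twist":-0.14,"hand":1},
    {"travel":[-6.6,14.4,10.2],"twist":-0.14,"hand":1},
    {"travel":[-6.6,12.8,12.0],"twist":-0.14,"hand":1},
    {"travel":[-6.6,11.0,13.8],"twist":-0.14,"hand":1},
    {"travel":[-6.6,8.9,15.1],"twist":-0.14,"hand":1},
    {"travel":[-6.6,6.8,16.2],"twist":-0.14,"hand":1},
    {"travel":[-6.6,4.4,17.1],"twist":-0.14,"hand":1}
  ]
}}

```text
time: 28.1
tcp_pos: [602.8, -264.6, 266.7]
orientation: [0.831, 1.406, -0.831]
ft_force: [0.0, -0.4, -1.1]
grip_width: 15.1
```

```bash
python3 - <<'E'
from h import *
plan([])
save('side','s16.png',box=(260,70,380,170),s=6);save('top','t16.png',box=(400,90,540,210),s=5)
E
```

```text
t 28.1 tcp [ 602.8 -264.6  266.7] yaw 0.504 q [-0.59  0.24  1.5   0.    1.4  -1.09] F [ 0.  -0.4 -1.1] w 15.1
end [ 602.8 -264.6  266.7] yaw 0.504 q6~ -0.92 r 658.0
```

View pics/s16.png

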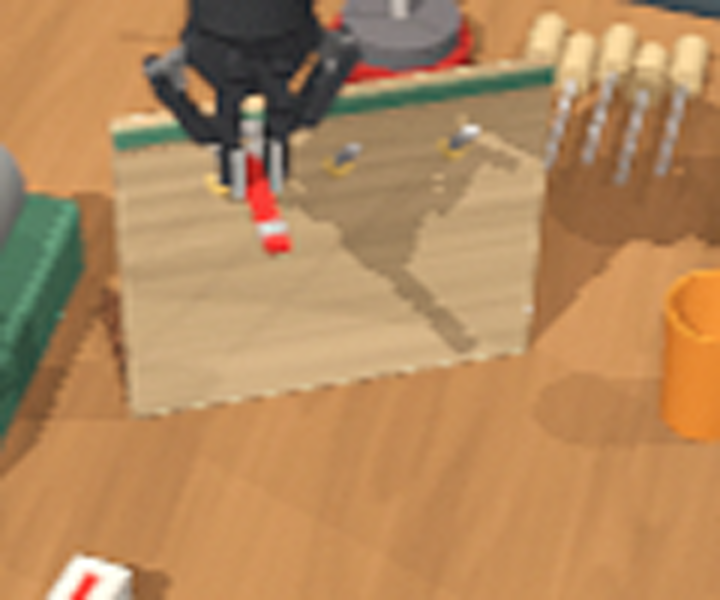

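View pics/t16.png

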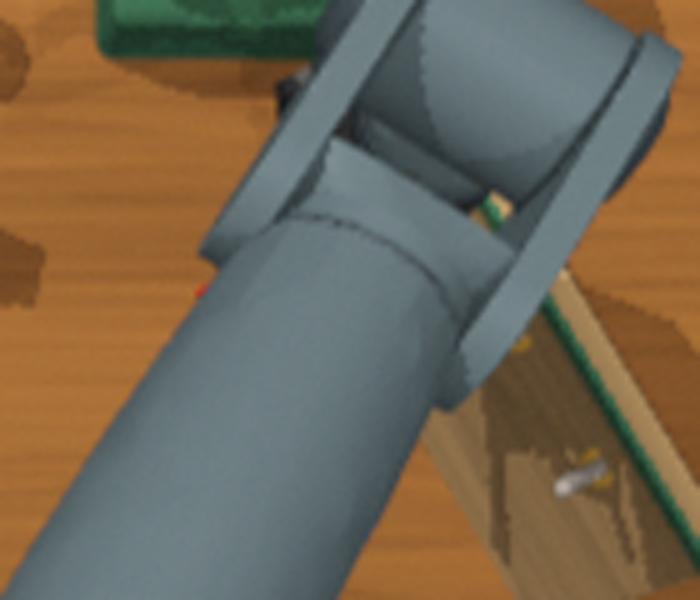

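```bash
python3 - <<'E'
from h import *
o=np.array([-.4776,.8786,0]);t=np.array([602.0,-264.2,269.7])
for d in (55+8,): 
  print(proj('side',t+63*o).round(1), proj('top',t+63*o).round(1))
for k in (-8,8):
  print(proj('side',t+63*o+k*np.array([.879,.478,0])).round(1))
E
```

```text
[306.3 111. ] [440.2 150.1]
[308.5 110.6]
[304.2 111.3]
```

Emit:
{"fn": "drive_tool", "kwargs": {
  "rows": [
    {"travel":[8,0,0],"twist":0,"hand":1},
    {"travel":[8,0,0],"twist":0,"hand":1},
    {"travel":[3,0,3],"twist":0,"hand":1},
    {"travel":[3,0,3],"twist":0,"hand":1},
    {"travel":[3,0,3],"twist":0,"hand":1},
    {"travel":[3,0,3],"twist":0,"hand":1},
    {"travel":[2,0,2],"twist":0,"hand":1},
    {"travel":[0,0,0],"twist":0,"hand":1}
  ]
}}

```text
time: 29.2
tcp_pos: [609.7, -277.5, 236.4]
orientation: [0.834, 1.402, -0.835]
ft_force: [1.7, -4.1, 1.3]
grip_width: 14.7
```

```bash
python3 - <<'E'
from h import *
plan([])
save('side','s17.png',box=(260,70,380,170),s=6)
E
```

```text
t 29.2 tcp [ 609.7 -277.5  236.4] yaw 0.499 q [-0.6   0.29  1.5  -0.    1.35 -1.09] F [ 1.7 -4.1  1.3] w 14.7
end [ 609.7 -277.5  236.4] yaw 0.499 q6~ -0.93 r 670.0
```

View pics/s17.png

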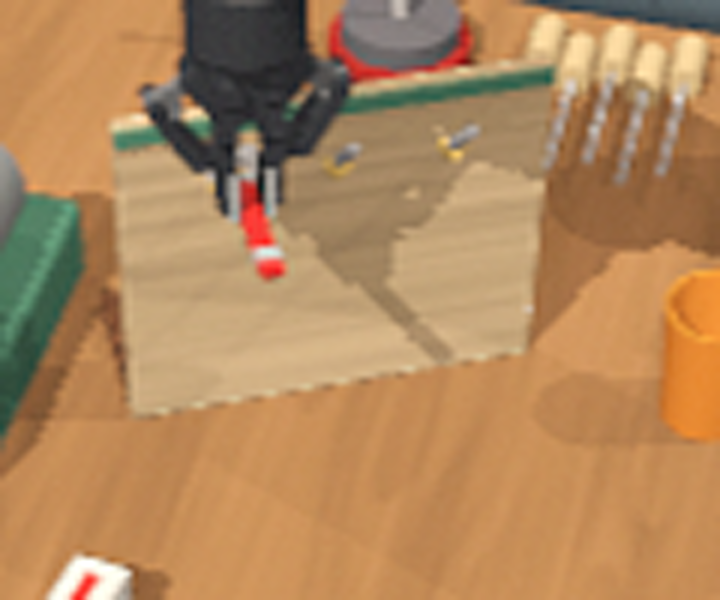

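Emit:
{"fn": "drive_tool", "kwargs": {
  "rows": [
    {"travel":[2,0,3],"twist":0,"hand":1},
    {"travel":[2,0,3],"twist":0,"hand":1},
    {"travel":[2,0,2],"twist":0,"hand":1},
    {"travel":[2,0,2],"twist":0,"hand":1},
    {"travel":[0,0,0],"twist":0,"hand":1},
    {"travel":[0,0,0],"twist":0,"hand":1},
    {"travel":[0,0,0],"twist":0,"hand":1},
    {"travel":[0,0,0],"twist":0,"hand":1}
  ]
}}

```text
time: 30.25
tcp_pos: [613.9, -285.4, 228.0]
orientation: [0.834, 1.405, -0.834]
ft_force: [1.7, -2.3, 0.6]
grip_width: 14.9
```

```bash
python3 - <<'E'
from h import *
plan([])
save('side','s18.png',box=(260,70,380,170),s=6)
E
```

```text
t 30.25 tcp [ 613.9 -285.4  228. ] yaw 0.499 q [-0.6   0.31  1.49 -0.    1.35 -1.1 ] F [ 1.7 -2.3  0.6] w 14.9
end [ 613.9 -285.4  228. ] yaw 0.499 q6~ -0.93 r 677.0
```

View pics/s18.png

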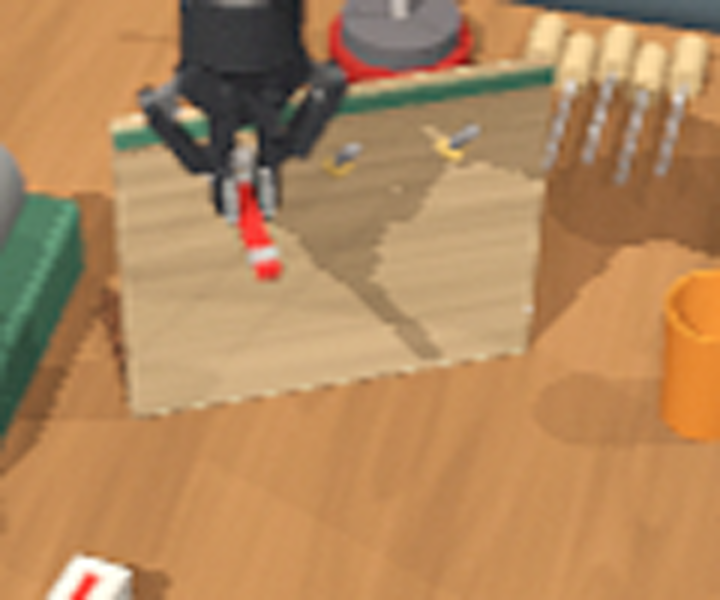

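Emit:
{"fn": "drive_tool", "kwargs": {
  "rows": [
    {"travel":[0,0,0],"twist":0,"hand":0.75},
    {"travel":[0,0,0],"twist":0,"hand":0.65},
    {"travel":[0,0,0],"twist":0,"hand":0.6},
    {"travel":[0,0,0],"twist":0,"hand":0.6},
    {"travel":[-8,0,0],"twist":0,"hand":0.6},
    {"travel":[-15,0,0],"twist":0,"hand":0.6},
    {"travel":[-20,0,0],"twist":0,"hand":0.6},
    {"travel":[-20,0,0],"twist":0,"hand":0.6}
  ]
}}

```text
time: 31.3
tcp_pos: [614.3, -285.5, 293.5]
orientation: [0.834, 1.403, -0.834]
ft_force: [0.1, 0.0, -0.3]
grip_width: 34.1
```

```bash
python3 - <<'E'
from h import *
plan([])
save('side','s19.png',box=(260,70,380,170),s=6)
E
```

```text
t 31.3 tcp [ 614.3 -285.5  293.5] yaw 0.499 q [-0.6   0.27  1.42  0.    1.45 -1.1 ] F [ 0.1  0.  -0.3] w 34.1
end [ 614.3 -285.5  293.5] yaw 0.499 q6~ -0.93 r 677.0
```

View pics/s19.png

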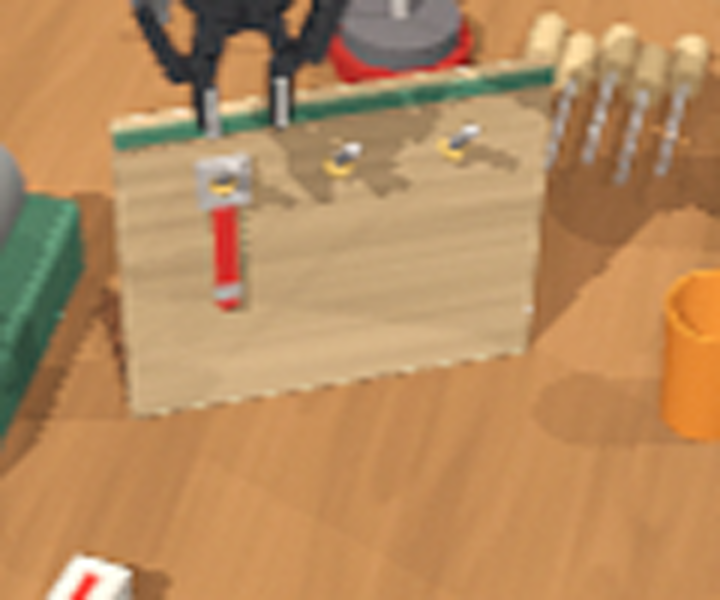

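```bash
python3 - <<'E'
from h import *
plan([((530,-120,230),-0.5,6),((467.2,61.8,60),-1.75,8),((467.2,61.8,22),-1.75,2)])
E
```

```text
t 31.35 tcp [ 615.4 -286.2  297.2] yaw 0.499 q [-0.6   0.26  1.42  0.    1.45 -1.1 ] F [ 1.3 -0.8  3.3] w 34.0
--
[11.2, 0.8, -31.1] 0.167
[11.2, -4.5, -30.9] 0.167
[11.2, -9.4, -29.6] 0.167
[11.2, -14.3, -27.7] 0.167
[11.2, -18.7, -24.9] 0.167
[11.2, -22.6, -21.5] 0.167
[21.2, -17.8, -16.1] 0.156
[21.3, -20.1, -13.2] 0.156
--
[21.2, -22.0, -9.9] 0.156
[21.3, -23.1, -6.3] 0.156
[21.2, -23.9, -2.7] 0.156
[21.3, -24.0, 1.1] 0.156
[21.2, -23.6, 4.8] 0.156
[21.3, -22.5, 8.4] 0.156
[19.0, -0.0, 0.0] -0.0
[19.0, -0.0, 0.0] -0.0
end [467.2  61.8  22. ] yaw -1.751 q6~ 1.88 r 471.0
```

Emit:
{"fn": "drive_tool", "kwargs": {
  "rows": [
    {"travel":[11.2,0.8,-31.1],"twist":0.167,"hand":0.5},
    {"travel":[11.2,-4.5,-30.9],"twist":0.167,"hand":0.5},
    {"travel":[11.2,-9.4,-29.6],"twist":0.167,"hand":0.5},
    {"travel":[11.2,-14.3,-27.7],"twist":0.167,"hand":0.5},
    {"travel":[11.2,-18.7,-24.9],"twist":0.167,"hand":0.5},
    {"travel":[11.2,-22.6,-21.5],"twist":0.167,"hand":0.5},
    {"travel":[21.2,-17.8,-16.1],"twist":0.156,"hand":0.5},
    {"travel":[21.2,-20.1,-13.2],"twist":0.156,"hand":0.5}
  ]
}}

```text
time: 32.35
tcp_pos: [513.1, -73.0, 181.9]
orientation: [1.784, 0.701, -1.781]
ft_force: [0.8, 0.8, 0.0]
grip_width: 42.9
```

Emit:
{"fn": "drive_tool", "kwargs": {
  "rows": [
    {"travel":[21.2,-22.0,-9.9],"twist":0.156,"hand":0.5},
    {"travel":[21.2,-23.1,-6.3],"twist":0.156,"hand":0.5},
    {"travel":[21.2,-23.9,-2.7],"twist":0.156,"hand":0.5},
    {"travel":[21.2,-24.0,1.1],"twist":0.156,"hand":0.5},
    {"travel":[21.2,-23.6,4.8],"twist":0.156,"hand":0.5},
    {"travel":[21.2,-22.5,8.4],"twist":0.156,"hand":0.5},
    {"travel":[15,0,0],"twist":0,"hand":0.5},
    {"travel":[0,0,0],"twist":0,"hand":0.5}
  ]
}}

```text
time: 33.35
tcp_pos: [465.7, 62.3, 38.8]
orientation: [-2.127, 0.191, 2.129]
ft_force: [1.5, -0.3, 0.4]
grip_width: 42.5
```

```bash
python3 - <<'E'
from h import *
plan([((467.2,61.8,2),-1.75,5)])
save('side','s20.png',box=(240,120,400,240),s=5)
E
```

```text
t 33.35 tcp [465.7  62.3  38.8] yaw -1.749 q [-0.11  0.11  2.12 -0.    0.92  1.64] F [ 1.5 -0.3  0.4] w 42.5
--
[7.4, 0.1, -0.3] 0.0
[7.3, 0.0, -0.3] 0.0
[7.4, 0.1, -0.3] 0.0
[7.3, 0.0, -0.4] 0.0
[7.4, 0.1, -0.3] 0.0
end [467.2  61.8   2. ] yaw -1.749 q6~ 1.88 r 471.0
```

View pics/s20.png

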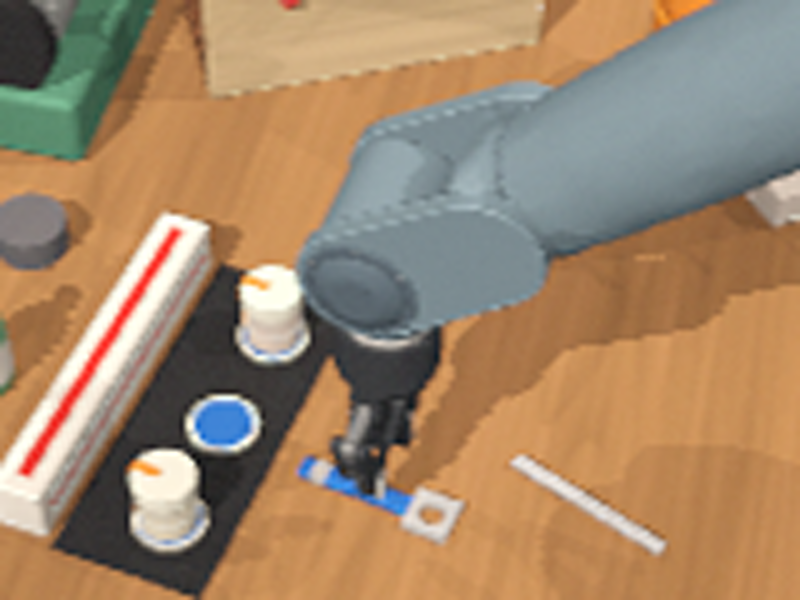

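Emit:
{"fn": "drive_tool", "kwargs": {
  "rows": [
    {"travel":[9,0,-0.4],"twist":0,"hand":0.5},
    {"travel":[9,0,-0.4],"twist":0,"hand":0.5},
    {"travel":[9,0,0],"twist":0,"hand":0.5},
    {"travel":[6,0,0],"twist":0,"hand":0.5},
    {"travel":[4,0,0],"twist":0,"hand":0.5},
    {"travel":[0,0,0],"twist":0,"hand":0.7},
    {"travel":[0,0,0],"twist":0,"hand":1},
    {"travel":[0,0,0],"twist":0,"hand":1}
  ]
}}

```text
time: 34.4
tcp_pos: [466.8, 62.5, 2.5]
orientation: [-2.128, 0.192, 2.126]
ft_force: [0.1, -0.2, -0.6]
grip_width: 14.6
```

Emit:
{"fn": "drive_tool", "kwargs": {
  "rows": [
    {"travel":[0,0,0],"twist":0,"hand":1},
    {"travel":[0,0,0],"twist":0,"hand":1},
    {"travel":[-10,0,0],"twist":0,"hand":1},
    {"travel":[-30,0,0],"twist":0,"hand":1},
    {"travel":[-30,0,0],"twist":0,"hand":1},
    {"travel":[-30,0,0],"twist":0,"hand":1},
    {"travel":[-30,0,0],"twist":0,"hand":1},
    {"travel":[0,0,0],"twist":0,"hand":1}
  ]
}}

```text
time: 35.4
tcp_pos: [468.6, 62.3, 135.2]
orientation: [-2.134, 0.192, 2.12]
ft_force: [-0.2, -0.1, -1.4]
grip_width: 15.2
```

```bash
python3 - <<'E'
from h import *
T=np.array([559,-352,240]);o=np.array([-.4776,.8786,0]);ax=(o+[0,0,1])/2**.5
eye=T+20*ax; g=eye+43*o; tcp=g-[0,0,3]
plan([(tuple(tcp+[0,0,15]),0.498,16)])
save('side','s21.png',box=(240,120,400,240),s=5)
E
```

```text
t 35.4 tcp [468.6  62.3 135.2] yaw -1.751 q [-0.11 -0.07  2.08  0.    1.12  1.64] F [-0.2 -0.1 -1.4] w 15.2
--
[-8.2, 21.7, -8.0] -0.141
[-8.2, 22.6, -4.8] -0.141
[-8.2, 23.0, -1.6] -0.141
[-8.1, 23.0, 1.6] -0.141
[-8.2, 22.6, 4.9] -0.141
[-8.2, 21.7, 8.0] -0.141
[-8.2, 20.3, 10.9] -0.141
[-8.2, 18.6, 13.8] -0.141
--
[-8.2, 16.5, 16.1] -0.141
[-8.1, 14.1, 18.4] -0.141
[-8.2, 11.3, 20.1] -0.141
[-8.2, 8.4, 21.5] -0.141
[-8.2, 5.3, 22.5] -0.141
[-8.2, 2.0, 23.0] -0.141
[-8.2, -1.2, 23.1] -0.141
[-8.1, -4.4, 22.7] -0.141
end [ 531.7 -301.8  266.1] yaw 0.505 q6~ -1.02 r 611.0
```

View pics/s21.png

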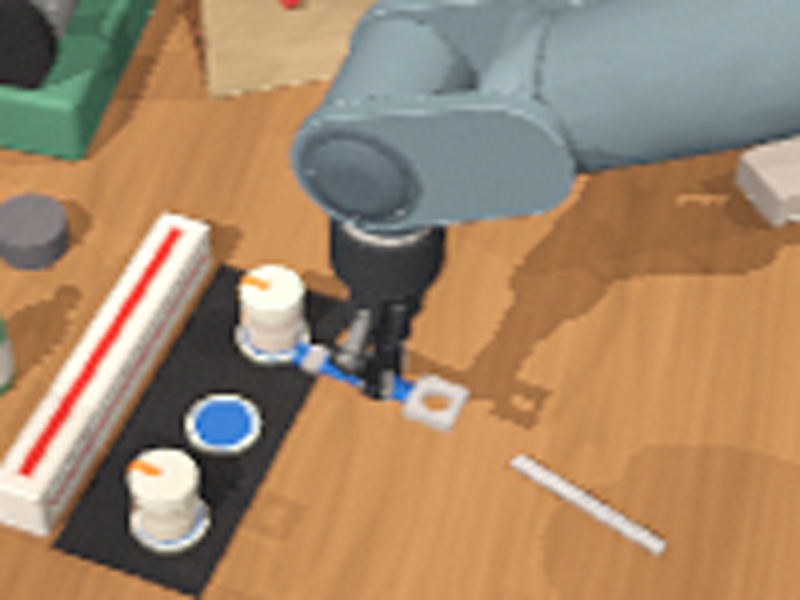

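Emit:
{"fn": "drive_tool", "kwargs": {
  "rows": [
    {"travel":[-8.2,21.7,-8.0],"twist":-0.141,"hand":1},
    {"travel":[-8.2,22.6,-4.8],"twist":-0.141,"hand":1},
    {"travel":[-8.2,23.0,-1.6],"twist":-0.141,"hand":1},
    {"travel":[-8.2,23.0,1.6],"twist":-0.141,"hand":1},
    {"travel":[-8.2,22.6,4.9],"twist":-0.141,"hand":1},
    {"travel":[-8.2,21.7,8.0],"twist":-0.141,"hand":1},
    {"travel":[-8.2,20.3,10.9],"twist":-0.141,"hand":1},
    {"travel":[-8.2,18.6,13.8],"twist":-0.141,"hand":1}
  ]
}}

```text
time: 36.45
tcp_pos: [497.2, -119.9, 196.1]
orientation: [1.647, 0.853, -1.651]
ft_force: [0.7, -0.9, -0.8]
grip_width: 15.0
```

Emit:
{"fn": "drive_tool", "kwargs": {
  "rows": [
    {"travel":[-8.2,16.5,16.1],"twist":-0.141,"hand":1},
    {"travel":[-8.2,14.1,18.4],"twist":-0.141,"hand":1},
    {"travel":[-8.2,11.3,20.1],"twist":-0.141,"hand":1},
    {"travel":[-8.2,8.4,21.5],"twist":-0.141,"hand":1},
    {"travel":[-8.2,5.3,22.5],"twist":-0.141,"hand":1},
    {"travel":[-8.2,2.0,23.0],"twist":-0.141,"hand":1},
    {"travel":[-8.2,-1.2,23.1],"twist":-0.141,"hand":1},
    {"travel":[-8.2,-4.4,22.7],"twist":-0.141,"hand":1}
  ]
}}

```text
time: 37.45
tcp_pos: [529.2, -301.9, 261.3]
orientation: [0.827, 1.412, -0.826]
ft_force: [0.7, -0.2, -0.2]
grip_width: 14.6
```

```bash
python3 - <<'E'
from h import *
plan([])
save('side','s22.png',box=(260,70,380,170),s=6)
p,y,s=pose();p=p+[0,0,3]
o=np.array([np.cos(y+np.pi/2),np.sin(y+np.pi/2),0]);T=np.array([559,-352,240]);e=p-43*o;d=e-T;o=np.array([-.4776,.8786,0])
print('eye-T: out',d@o,'lat',d@[.8786,.4776,0],'z',d[2],'tail px',proj('side',p+63*o).round(1))
E
```

```text
t 37.45 tcp [ 529.2 -301.9  261.3] yaw 0.51 q [-0.7   0.13  1.63 -0.    1.38 -1.21] F [ 0.7 -0.2 -0.2] w 14.6
end [ 529.2 -301.9  261.3] yaw 0.51 q6~ -1.03 r 609.0
eye-T: out 12.468427817628084 lat -2.6396479671145108 z 25.723217606001185 tail px [328.3 108.1]
```

View pics/s22.png

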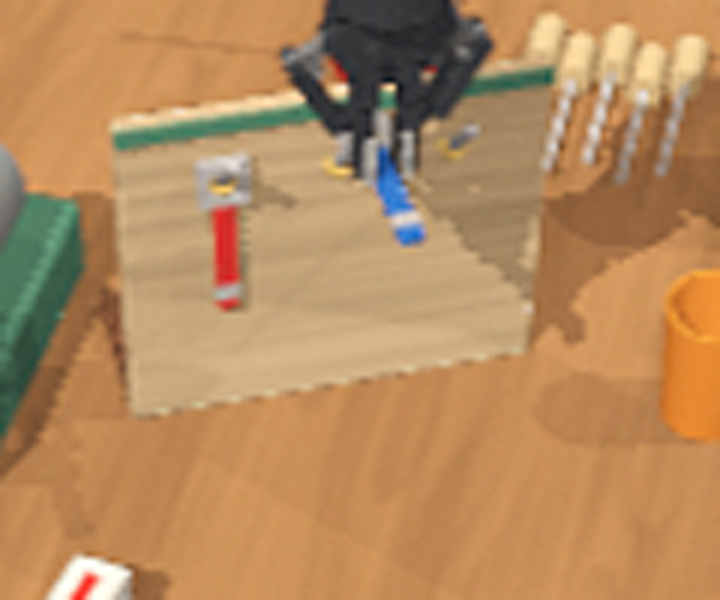

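Emit:
{"fn": "drive_tool", "kwargs": {
  "rows": [
    {"travel":[6.5,1,0],"twist":0.01,"hand":1},
    {"travel":[6.5,1,0],"twist":0,"hand":1},
    {"travel":[3,0,3],"twist":0,"hand":1},
    {"travel":[3,0,3],"twist":0,"hand":1},
    {"travel":[3,0,3],"twist":0,"hand":1},
    {"travel":[3,0,3],"twist":0,"hand":1},
    {"travel":[1,0,1],"twist":0,"hand":1},
    {"travel":[0,0,0],"twist":0,"hand":1}
  ]
}}

```text
time: 38.5
tcp_pos: [538.3, -313.5, 238.1]
orientation: [0.836, 1.4, -0.839]
ft_force: [2.9, -5.3, 3.0]
grip_width: 14.6
```

Emit:
{"fn": "drive_tool", "kwargs": {
  "rows": [
    {"travel":[2,0,3],"twist":0,"hand":1},
    {"travel":[2,0,3],"twist":0,"hand":1},
    {"travel":[2,0,2],"twist":0,"hand":1},
    {"travel":[2,0,2],"twist":0,"hand":1},
    {"travel":[0,0,0],"twist":0,"hand":1},
    {"travel":[0,0,0],"twist":0,"hand":1},
    {"travel":[0,0,0],"twist":0,"hand":1},
    {"travel":[0,0,0],"twist":0,"hand":1}
  ]
}}

```text
time: 39.5
tcp_pos: [542.7, -321.6, 229.3]
orientation: [0.837, 1.402, -0.838]
ft_force: [2.8, -4.0, 1.1]
grip_width: 15.0
```

```bash
python3 - <<'E'
from h import *
plan([])
save('side','s23.png',box=(260,70,380,170),s=6)
p,y,s=pose();p=p+[0,0,3]
o=np.array([np.cos(y+np.pi/2),np.sin(y+np.pi/2),0]);T=np.array([559,-352,240]);e=p-43*o;d=e-T;o=np.array([-.4776,.8786,0])
print('eye-T: out',d@o,'lat',d@[.8786,.4776,0],'z',d[2],'tail px',proj('side',p+63*o).round(1))
E
```

```text
t 39.5 tcp [ 542.7 -321.6  229.3] yaw 0.495 q [-0.71  0.2   1.61 -0.    1.33 -1.21] F [ 2.8 -4.   1.1] w 15.0
end [ 542.7 -321.6  229.3] yaw 0.495 q6~ -1.03 r 631.0
eye-T: out -8.441566724541653 lat 0.08747354420746033 z -7.7048817014784845 tail px [325.5 111.9]
```

View pics/s23.png

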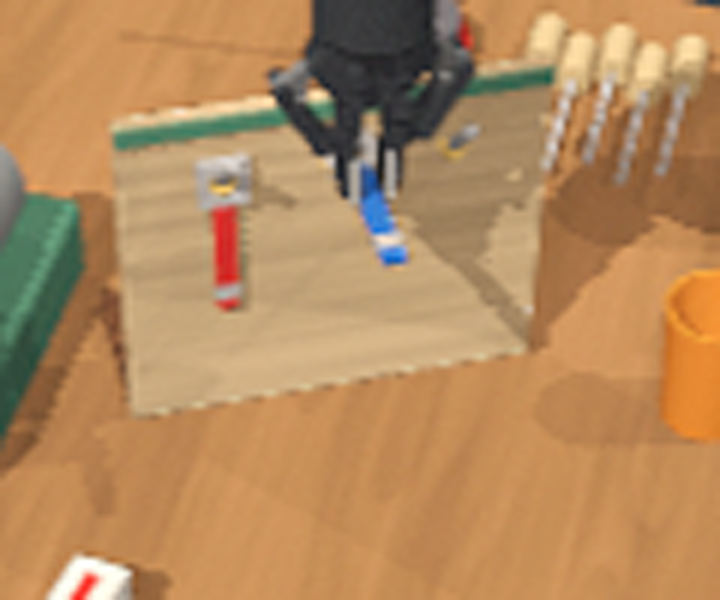

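Emit:
{"fn": "drive_tool", "kwargs": {
  "rows": [
    {"travel":[0,0,0],"twist":0,"hand":0.75},
    {"travel":[0,0,0],"twist":0,"hand":0.65},
    {"travel":[0,0,0],"twist":0,"hand":0.6},
    {"travel":[0,0,0],"twist":0,"hand":0.6},
    {"travel":[-8,0,0],"twist":0,"hand":0.6},
    {"travel":[-15,0,0],"twist":0,"hand":0.6},
    {"travel":[-20,0,0],"twist":0,"hand":0.6},
    {"travel":[-20,0,0],"twist":0,"hand":0.6}
  ]
}}

```text
time: 40.55
tcp_pos: [542.7, -321.2, 294.9]
orientation: [0.837, 1.402, -0.837]
ft_force: [0.2, -0.3, -0.3]
grip_width: 34.0
```

```bash
python3 - <<'E'
from h import *
# green: hole(329,274.4) tail(433.8,271.5) yaw 3.113
d=np.array([np.cos(3.113),np.sin(3.113)]);g=np.array([329,274.4])-43*d;print(g)
plan([((500,-120,220),-0.5,7),((440,100,160),-1.2,6),((g[0],g[1],60),3.113+np.pi/2-2*np.pi,7),((g[0],g[1],40),3.113+np.pi/2-2*np.pi,4)])
save('side','s24.png',box=(260,70,380,170),s=6)
save('top','t24.png')
E
```

```text
[371.98242409 273.17068341]
t 40.55 tcp [ 542.7 -321.2  294.9] yaw 0.495 q [-0.71  0.15  1.55 -0.    1.44 -1.21] F [ 0.2 -0.3 -0.3] w 34.0
--
[10.7, 8.3, -28.2] 0.142
[10.7, 4.2, -29.1] 0.142
[10.7, 0.0, -29.3] 0.142
[10.7, -4.1, -29.1] 0.142
[10.7, -8.2, -28.3] 0.142
[10.7, -12.0, -26.7] 0.142
[10.7, -15.8, -24.8] 0.142
[10.0, -26.3, -27.4] 0.117
--
[10.0, -29.4, -24.2] 0.117
[10.0, -31.9, -20.5] 0.117
[10.0, -34.2, -16.7] 0.117
[10.0, -35.9, -12.6] 0.117
[10.0, -37.1, -8.3] 0.117
[14.3, -26.6, 0.1] 0.057
[14.3, -26.5, 1.6] 0.057
[14.3, -26.4, 3.2] 0.057
--
[14.2, -26.1, 4.6] 0.057
[14.3, -25.9, 6.1] 0.057
[14.3, -25.5, 7.6] 0.057
[14.3, -25.0, 9.0] 0.057
[5.0, 0.0, 0.0] -0.0
[5.0, 0.0, 0.0] -0.0
[5.0, 0.0, 0.0] -0.0
[5.0, 0.0, 0.0] -0.0
end [372.  273.2  40. ] yaw -1.6 q6~ 2.23 r 462.0
```

View pics/s24.png

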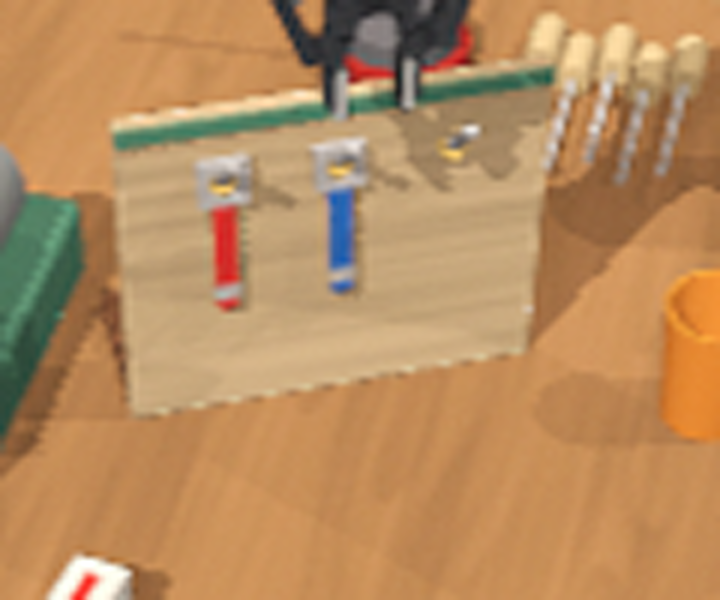

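View pics/t24.png

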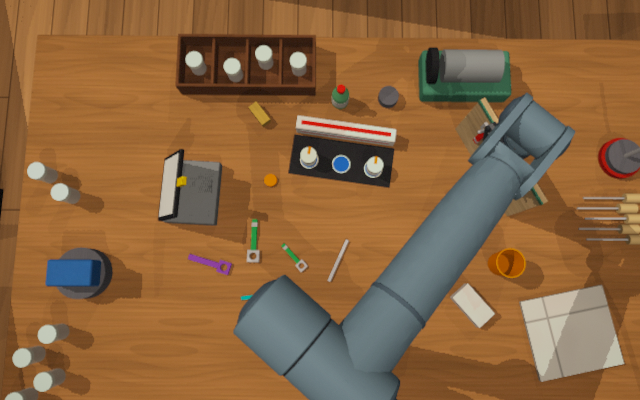

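Emit:
{"fn": "drive_tool", "kwargs": {
  "rows": [
    {"travel":[10.7,8.3,-28.2],"twist":0.142,"hand":0.5},
    {"travel":[10.7,4.2,-29.1],"twist":0.142,"hand":0.5},
    {"travel":[10.7,0,-29.3],"twist":0.142,"hand":0.5},
    {"travel":[10.7,-4.1,-29.1],"twist":0.142,"hand":0.5},
    {"travel":[10.7,-8.2,-28.3],"twist":0.142,"hand":0.5},
    {"travel":[10.7,-12.0,-26.7],"twist":0.142,"hand":0.5},
    {"travel":[10.7,-15.8,-24.8],"twist":0.142,"hand":0.5},
    {"travel":[10,-26.3,-27.4],"twist":0.117,"hand":0.5}
  ]
}}

```text
time: 41.65
tcp_pos: [489.4, -82.4, 207.1]
orientation: [1.65, 0.849, -1.65]
ft_force: [-0.2, 0.6, -0.3]
grip_width: 42.9
```

Emit:
{"fn": "drive_tool", "kwargs": {
  "rows": [
    {"travel":[10,-29.4,-24.2],"twist":0.117,"hand":0.5},
    {"travel":[10,-31.9,-20.5],"twist":0.117,"hand":0.5},
    {"travel":[10,-34.2,-16.7],"twist":0.117,"hand":0.5},
    {"travel":[10,-35.9,-12.6],"twist":0.117,"hand":0.5},
    {"travel":[10,-37.1,-8.3],"twist":0.117,"hand":0.5},
    {"travel":[14.3,-26.6,0.1],"twist":0.057,"hand":0.5},
    {"travel":[14.3,-26.5,1.6],"twist":0.057,"hand":0.5},
    {"travel":[14.3,-26.4,3.2],"twist":0.057,"hand":0.5}
  ]
}}

```text
time: 42.65
tcp_pos: [410.0, 175.3, 114.2]
orientation: [2.118, 0.209, -2.118]
ft_force: [0.7, -0.1, 0.2]
grip_width: 42.9
```

```bash
python3 - <<'E'
from h import *
plan([((372,273.2,60),-1.6,6),((372,273.2,30),-1.6,2)])
save('side','s25.png',box=(220,160,420,310),s=4)
E
```

```text
t 42.65 tcp [410.  175.3 114.2] yaw -1.374 q [ 0.15 -0.1   2.15  0.    1.09  1.52] F [ 0.7 -0.1  0.2] w 42.9
--
[9.0, -17.2, 3.0] 0.038
[9.1, -17.2, 3.7] 0.038
[9.0, -16.9, 4.3] 0.038
[9.1, -16.8, 5.0] 0.038
[9.0, -16.6, 5.6] 0.038
[9.0, -16.4, 6.2] 0.038
[15.0, 0.0, -0.0] -0.001
[15.0, 0.0, -0.0] -0.001
end [372.  273.2  30. ] yaw -1.6 q6~ 2.23 r 462.0
```

View pics/s25.png

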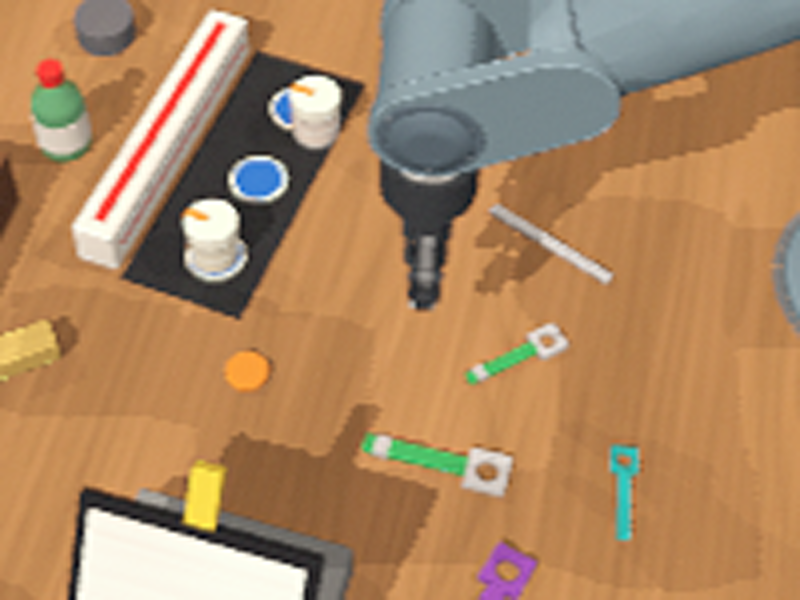

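Emit:
{"fn": "drive_tool", "kwargs": {
  "rows": [
    {"travel":[9,-17.2,3.0],"twist":0.038,"hand":0.5},
    {"travel":[9,-17.2,3.7],"twist":0.038,"hand":0.5},
    {"travel":[9,-16.9,4.3],"twist":0.038,"hand":0.5},
    {"travel":[9,-16.8,5.0],"twist":0.038,"hand":0.5},
    {"travel":[9,-16.6,5.6],"twist":0.038,"hand":0.5},
    {"travel":[9,-16.4,6.2],"twist":0.038,"hand":0.5},
    {"travel":[15,0,0],"twist":0,"hand":0.5},
    {"travel":[15,0,0],"twist":0,"hand":0.5}
  ]
}}

```text
time: 43.7
tcp_pos: [372.5, 271.9, 29.8]
orientation: [-2.207, 0.032, 2.207]
ft_force: [0.6, -0.2, -0.4]
grip_width: 42.7
```

```bash
python3 - <<'E'
from h import *
plan([((372,273.2,2),-1.6,5)])
save('side','s26.png',box=(220,160,420,310),s=4);save('top','t26.png',box=(230,100,470,280),s=3.3)
E
```

```text
t 43.7 tcp [372.5 271.9  29.8] yaw -1.599 q [ 0.38  0.11  2.14 -0.    0.9   1.98] F [ 0.6 -0.2 -0.4] w 42.7
--
[5.6, -0.3, 0.1] 0.0
[5.5, -0.2, 0.1] 0.0
[5.6, -0.3, 0.1] 0.0
[5.5, -0.3, 0.1] 0.0
[5.6, -0.2, 0.1] 0.0
end [372.  273.2   2. ] yaw -1.599 q6~ 2.23 r 462.0
```

View pics/s26.png

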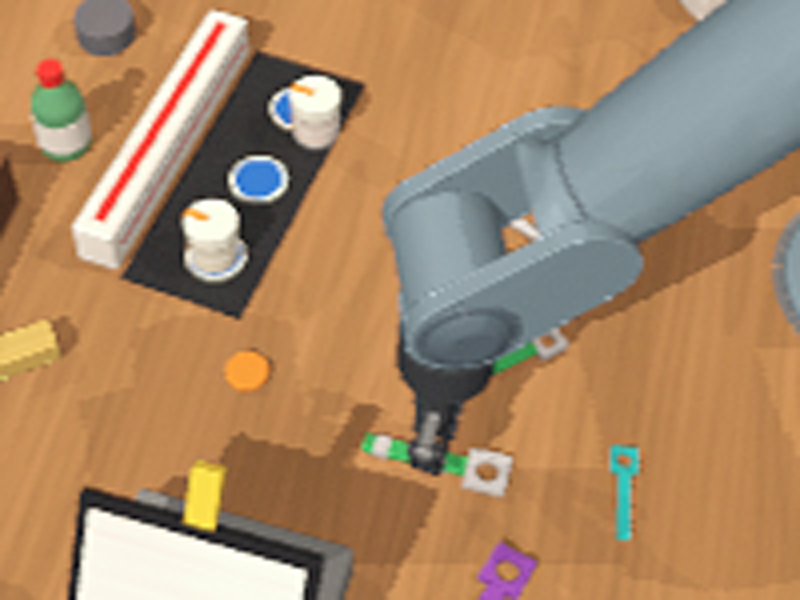

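View pics/t26.png

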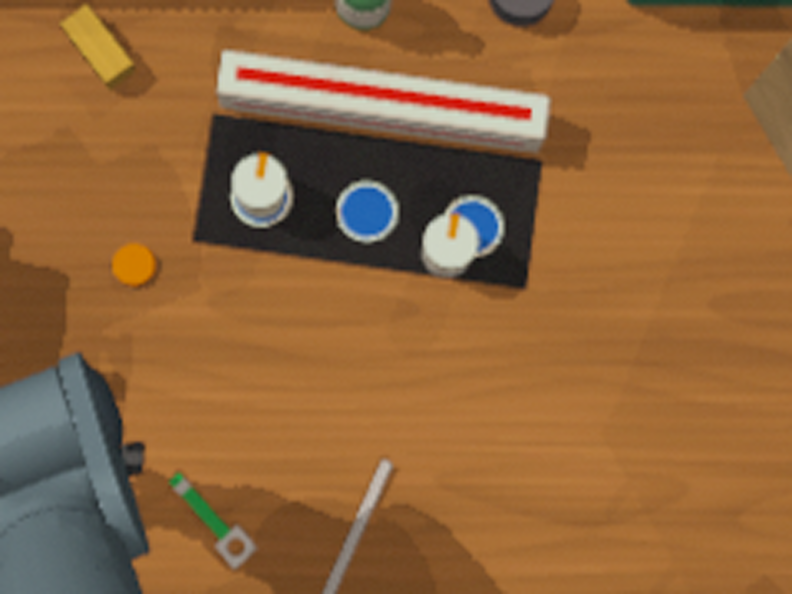

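Emit:
{"fn": "drive_tool", "kwargs": {
  "rows": [
    {"travel":[7,-0.4,0.1],"twist":0,"hand":0.5},
    {"travel":[7,-0.4,0.1],"twist":0,"hand":0.5},
    {"travel":[7,-0.4,0.1],"twist":0,"hand":0.5},
    {"travel":[6.5,0,0],"twist":0,"hand":0.5},
    {"travel":[0,0,0],"twist":0,"hand":0.6},
    {"travel":[0,0,0],"twist":0,"hand":0.8},
    {"travel":[0,0,0],"twist":0,"hand":1},
    {"travel":[0,0,0],"twist":0,"hand":1}
  ]
}}

```text
time: 44.8
tcp_pos: [372.3, 273.7, 3.5]
orientation: [-2.207, 0.032, 2.206]
ft_force: [-0.6, 1.0, 0.7]
grip_width: 14.4
```

Emit:
{"fn": "drive_tool", "kwargs": {
  "rows": [
    {"travel":[0,0,0],"twist":0,"hand":1},
    {"travel":[0,0,0],"twist":0,"hand":1},
    {"travel":[-10,0,0],"twist":0,"hand":1},
    {"travel":[-30,0,0],"twist":0,"hand":1},
    {"travel":[-30,0,0],"twist":0,"hand":1},
    {"travel":[-30,0,0],"twist":0,"hand":1},
    {"travel":[-30,0,0],"twist":0,"hand":1},
    {"travel":[0,0,0],"twist":0,"hand":1}
  ]
}}

```text
time: 45.8
tcp_pos: [373.7, 274.2, 135.9]
orientation: [-2.212, 0.03, 2.2]
ft_force: [0.4, 0.6, -0.5]
grip_width: 14.8
```

```bash
python3 - <<'E'
from h import *
c=lambda p:((p[0]+.5)/3.3-.5+230,(p[1]+.5)/3.3-.5+100)
C=plane('top',c((450,242)),56);O=plane('top',c((455,214)),56);d=O-C;print('jarB',C,np.arctan2(d[1],d[0]))
C=plane('top',c((259,184)),56);O=plane('top',c((262,155)),56);d=O-C;print('jarA',C,np.arctan2(d[1],d[0]))
T=np.array([488.5,-390,240]);o=np.array([-.4776,.8786,0]);ax=(o+[0,0,1])/2**.5
eye=T+20*ax; g=eye+43*o; tcp=g-[0,0,3]
plan([((430,40,200),-0.9,6),((470,-160,240),-0.1,5),(tuple(tcp+[0,0,15]),0.498,5)])
save('side','s27.png',box=(220,160,420,310),s=4)
E
```

```text
jarB [559.15959366 -45.81136167  56.        ] -0.1813723857592819
jarA [609.23231732 118.10451978  56.        ] -0.09104254271179922
t 45.8 tcp [373.7 274.2 135.9] yaw -1.6 q [ 0.39 -0.09  2.1  -0.    1.13  1.99] F [ 0.4  0.6 -0.5] w 14.8
--
[-10.7, 38.8, -10.5] -0.117
[-10.7, 39.7, -6.0] -0.117
[-10.7, 40.1, -1.2] -0.117
[-10.6, 40.0, 3.4] -0.117
[-10.7, 39.3, 8.1] -0.117
[-10.7, 38.1, 12.7] -0.117
[-8.0, 36.3, 18.7] -0.16
[-8.0, 32.8, 24.2] -0.16
--
[-8.0, 28.6, 29.1] -0.16
[-8.0, 23.6, 33.3] -0.16
[-8.0, 17.9, 36.6] -0.16
[-5.2, 1.8, 36.0] -0.119
[-5.3, -2.5, 35.9] -0.119
[-5.2, -6.8, 35.3] -0.119
[-5.2, -10.9, 34.4] -0.119
[-5.3, -14.9, 32.7] -0.119
end [ 461.2 -339.8  266.2] yaw 0.497 q6~ -1.13 r 573.0
```

View pics/s27.png

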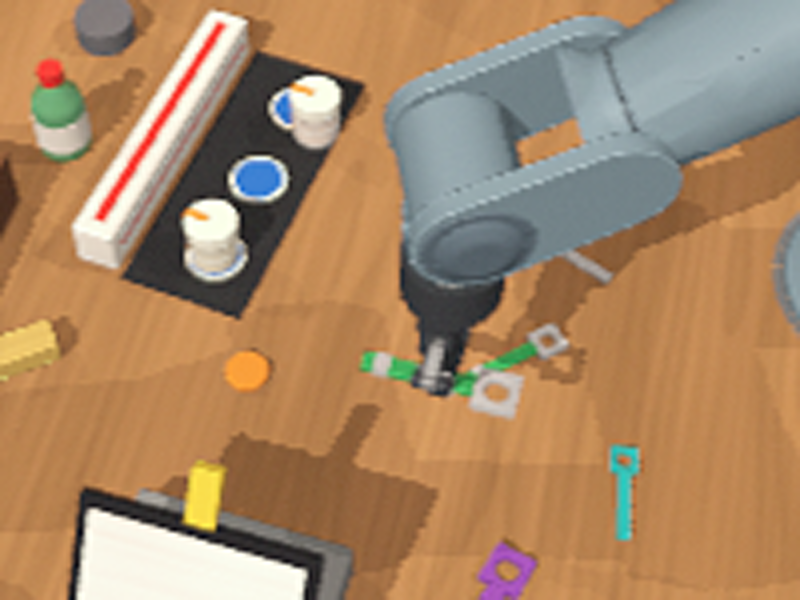

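Emit:
{"fn": "drive_tool", "kwargs": {
  "rows": [
    {"travel":[-10.7,38.8,-10.5],"twist":-0.117,"hand":1},
    {"travel":[-10.7,39.7,-6.0],"twist":-0.117,"hand":1},
    {"travel":[-10.7,40.1,-1.2],"twist":-0.117,"hand":1},
    {"travel":[-10.7,40.0,3.4],"twist":-0.117,"hand":1},
    {"travel":[-10.7,39.3,8.1],"twist":-0.117,"hand":1},
    {"travel":[-10.7,38.1,12.7],"twist":-0.117,"hand":1},
    {"travel":[-8,36.3,18.7],"twist":-0.16,"hand":1},
    {"travel":[-8,32.8,24.2],"twist":-0.16,"hand":1}
  ]
}}

```text
time: 46.85
tcp_pos: [443.4, -41.7, 211.8]
orientation: [1.616, 0.884, -1.62]
ft_force: [0.7, -0.3, -0.6]
grip_width: 14.8
```

Emit:
{"fn": "drive_tool", "kwargs": {
  "rows": [
    {"travel":[-8,28.6,29.1],"twist":-0.16,"hand":1},
    {"travel":[-8,23.6,33.3],"twist":-0.16,"hand":1},
    {"travel":[-8,17.9,36.6],"twist":-0.16,"hand":1},
    {"travel":[-5.2,1.8,36.0],"twist":-0.119,"hand":1},
    {"travel":[-5.2,-2.5,35.9],"twist":-0.119,"hand":1},
    {"travel":[-5.2,-6.8,35.3],"twist":-0.119,"hand":1},
    {"travel":[-5.2,-10.9,34.4],"twist":-0.119,"hand":1},
    {"travel":[-5.2,-14.9,32.7],"twist":-0.119,"hand":1}
  ]
}}

```text
time: 47.85
tcp_pos: [458.8, -341.0, 261.1]
orientation: [0.834, 1.409, -0.832]
ft_force: [-0.1, 0.4, -1.0]
grip_width: 14.5
```

```bash
cat > eye.py <<'E'
from h import *
import sys
plan([])
save('side',sys.argv[1],box=(260,70,380,170),s=6)
p,y,s=pose();p=p+[0,0,3]
o=np.array([np.cos(y+np.pi/2),np.sin(y+np.pi/2),0]);T=np.array([488.5,-390,240]);e=p-43*o;d=e-T;o=np.array([-.4776,.8786,0])
print('eye-T: out',d@o,'lat',d@[.8786,.4776,0],'z',d[2],'tail px',proj('side',p+63*o).round(1), ((proj('side',p+63*o)-[260,70])*6).round())
E
python3 eye.py s28.png
```

```text
t 47.85 tcp [ 458.8 -341.   261.1] yaw 0.501 q [-0.84  0.04  1.73  0.    1.38 -1.34] F [-0.1  0.4 -1. ] w 14.5
end [ 458.8 -341.   261.1] yaw 0.501 q6~ -1.14 r 572.0
eye-T: out 10.826547134887164 lat -4.847438589051441 z 25.0579913716424 tail px [349.5 104.6] [537. 207.]
```

View pics/s28.png

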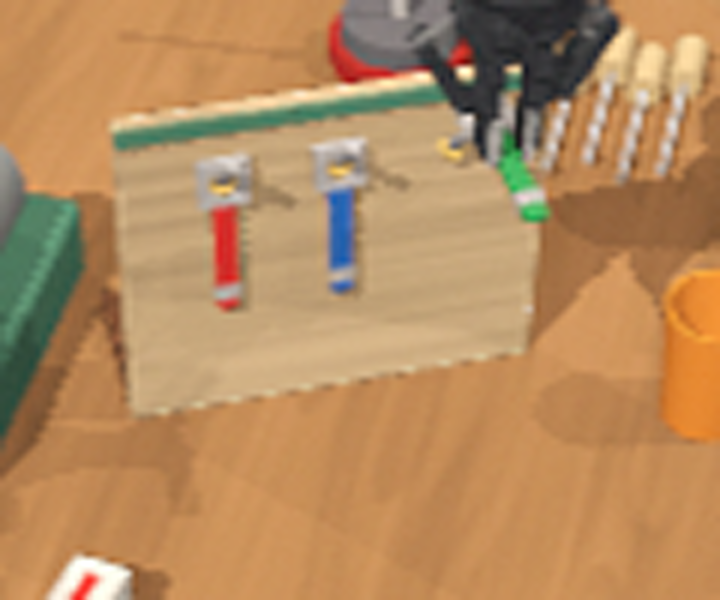

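Emit:
{"fn": "drive_tool", "kwargs": {
  "rows": [
    {"travel":[6.5,2,0],"twist":0,"hand":1},
    {"travel":[6.5,2,0],"twist":0,"hand":1},
    {"travel":[2,0,2],"twist":0,"hand":1},
    {"travel":[2,0,2],"twist":0,"hand":1},
    {"travel":[0,0,0],"twist":0,"hand":1},
    {"travel":[0,0,0],"twist":0,"hand":1},
    {"travel":[0,0,0],"twist":0,"hand":1},
    {"travel":[0,0,0],"twist":0,"hand":1}
  ]
}}

```text
time: 48.9
tcp_pos: [465.1, -342.1, 246.6]
orientation: [0.836, 1.404, -0.836]
ft_force: [0.1, -0.2, 0.0]
grip_width: 14.5
```

```bash
python3 eye.py s29.png
```

```text
t 48.9 tcp [ 465.1 -342.1  246.6] yaw 0.497 q [-0.83  0.06  1.73  0.    1.34 -1.33] F [ 0.1 -0.2  0. ] w 14.5
end [ 465.1 -342.1  246.6] yaw 0.497 q6~ -1.13 r 577.0
eye-T: out 10.269009958087898 lat 2.2779625292174934 z 9.578323715061629 tail px [347.2 108.1] [523. 229.]
```

Emit:
{"fn": "drive_tool", "kwargs": {
  "rows": [
    {"travel":[3,-0.8,3],"twist":0,"hand":1},
    {"travel":[3,-0.8,3],"twist":0,"hand":1},
    {"travel":[3,0,3],"twist":0,"hand":1},
    {"travel":[2,0,3],"twist":0,"hand":1},
    {"travel":[2,0,2],"twist":0,"hand":1},
    {"travel":[2,0,2],"twist":0,"hand":1},
    {"travel":[2,0,2],"twist":0,"hand":1},
    {"travel":[0,0,0],"twist":0,"hand":1}
  ]
}}

```text
time: 49.95
tcp_pos: [472.5, -359.3, 229.3]
orientation: [0.835, 1.403, -0.836]
ft_force: [2.5, -5.2, 1.7]
grip_width: 15.1
```

```bash
python3 eye.py s30.png
```

```text
t 49.95 tcp [ 472.5 -359.3  229.3] yaw 0.497 q [-0.84  0.12  1.71 -0.    1.32 -1.34] F [ 2.5 -5.2  1.7] w 15.1
end [ 472.5 -359.3  229.3] yaw 0.497 q6~ -1.15 r 594.0
eye-T: out -8.336343979709866 lat 0.5608275317123016 z -7.5888271724157335 tail px [345.8 108.6] [515. 232.]
```

View pics/s30.png

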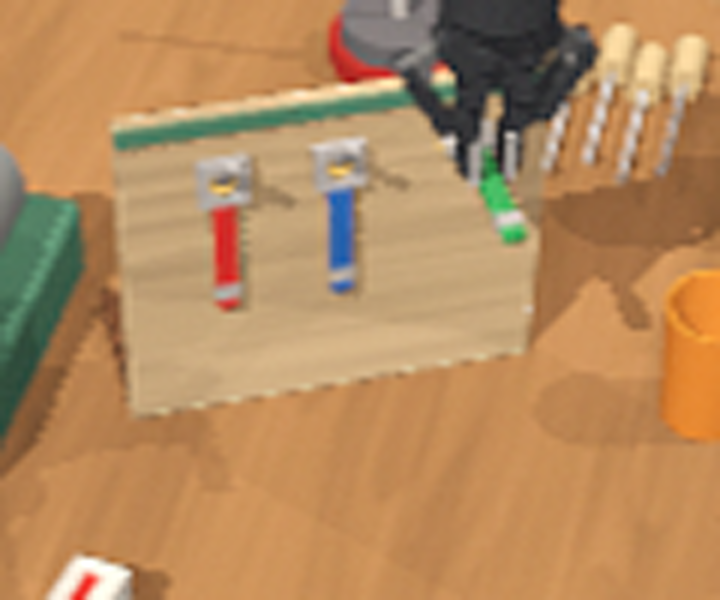

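Same force signature as the first two. Release.

Emit:
{"fn": "drive_tool", "kwargs": {
  "rows": [
    {"travel":[0,0,0],"twist":0,"hand":0.75},
    {"travel":[0,0,0],"twist":0,"hand":0.65},
    {"travel":[0,0,0],"twist":0,"hand":0.6},
    {"travel":[0,0,0],"twist":0,"hand":0.6},
    {"travel":[-8,0,0],"twist":0,"hand":0.6},
    {"travel":[-15,0,0],"twist":0,"hand":0.6},
    {"travel":[-20,0,0],"twist":0,"hand":0.6},
    {"travel":[-20,0,0],"twist":0,"hand":0.6}
  ]
}}

```text
time: 51.0
tcp_pos: [472.4, -358.9, 294.7]
orientation: [0.835, 1.403, -0.836]
ft_force: [-0.2, -0.1, 0.5]
grip_width: 33.9
```

```bash
python3 eye.py s31.png; python3 - <<'E'
from h import *
save('top','t31.png',box=(230,100,470,280),s=3.3)
# jar B (559,-46) jaw yaw along scanner y: -1.71
plan([((530,-150,230),-0.7,7),((559,-46,100),-1.71,7),((559,-46,30),-1.71,6)])
E
```

```text
t 51.0 tcp [ 472.4 -358.9  294.7] yaw 0.497 q [-0.84  0.07  1.64  0.    1.43 -1.34] F [-0.2 -0.1  0.5] w 33.9
end [ 472.4 -358.9  294.7] yaw 0.497 q6~ -1.15 r 593.0
eye-T: out -9.266719317183014 lat 1.037013908782341 z 61.11688986157776 tail px [347.   93.4] [522. 140.]
t 51.1 tcp [ 473.3 -359.8  296.7] yaw 0.497 q [-0.84  0.06  1.64 -0.    1.43 -1.34] F [ 0.1 -0.2  0.7] w 34.3
--
[9.5, 21.4, -22.5] 0.171
[9.6, 17.3, -25.8] 0.171
[9.5, 12.6, -28.3] 0.171
[9.5, 7.7, -30.2] 0.171
[9.6, 2.4, -30.9] 0.171
[9.5, -3.0, -30.9] 0.171
[9.5, -8.1, -30.0] 0.171
[18.6, -6.4, -14.0] 0.144
--
[18.6, -8.4, -13.0] 0.144
[18.5, -10.1, -11.6] 0.144
[18.6, -11.7, -10.1] 0.144
[18.6, -13.0, -8.3] 0.144
[18.6, -14.0, -6.3] 0.144
[18.5, -14.9, -4.3] 0.144
[11.7, 0.0, 0.0] 0.0
[11.6, 0.0, 0.0] 0.0
--
[11.7, 0.0, 0.0] 0.0
[11.7, 0.0, 0.0] 0.0
[11.7, 0.0, 0.0] 0.0
[11.6, 0.0, 0.0] 0.0
end [559. -46.  30.] yaw -1.708 q6~ 1.63 r 561.0
```

View pics/s31.png

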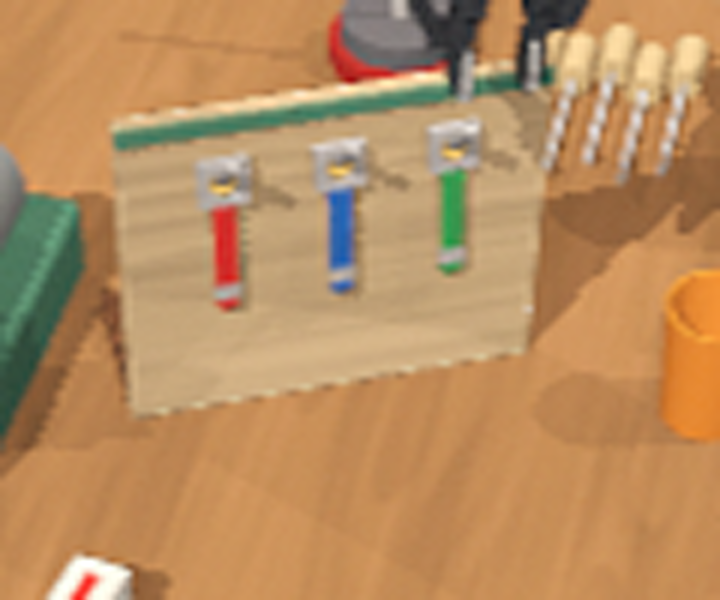

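View pics/t31.png

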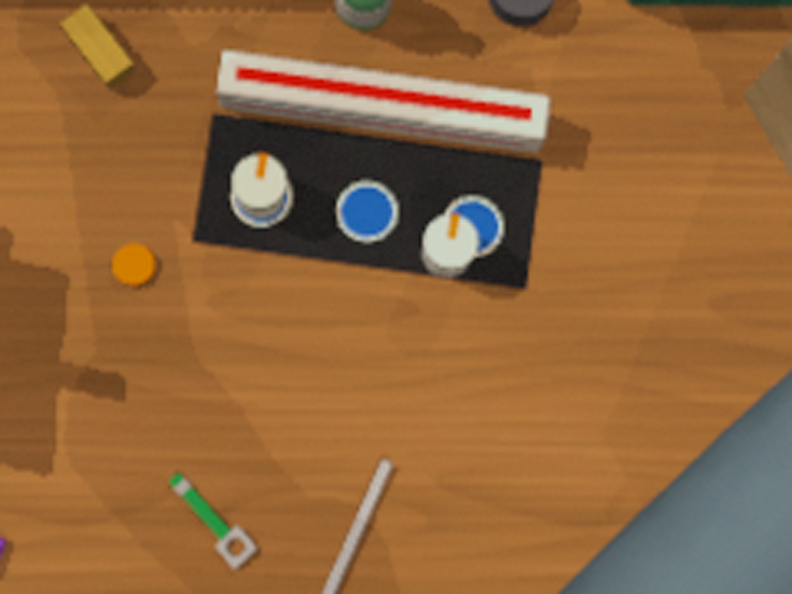

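Emit:
{"fn": "drive_tool", "kwargs": {
  "rows": [
    {"travel":[9.5,21.4,-22.5],"twist":0.171,"hand":0.4},
    {"travel":[9.5,17.3,-25.8],"twist":0.171,"hand":0.2},
    {"travel":[9.5,12.6,-28.3],"twist":0.171,"hand":0.05},
    {"travel":[9.5,7.7,-30.2],"twist":0.171,"hand":0.05},
    {"travel":[9.5,2.4,-30.9],"twist":0.171,"hand":0.05},
    {"travel":[9.5,-3.0,-30.9],"twist":0.171,"hand":0.05},
    {"travel":[9.5,-8.1,-30.0],"twist":0.171,"hand":0.05},
    {"travel":[18.6,-6.4,-14.0],"twist":0.144,"hand":0.05}
  ]
}}

```text
time: 52.1
tcp_pos: [533.6, -132.7, 207.5]
orientation: [1.801, 0.68, -1.799]
ft_force: [0.7, -0.4, 0.3]
grip_width: 81.0
```

Emit:
{"fn": "drive_tool", "kwargs": {
  "rows": [
    {"travel":[18.6,-8.4,-13.0],"twist":0.144,"hand":0.05},
    {"travel":[18.6,-10.1,-11.6],"twist":0.144,"hand":0.05},
    {"travel":[18.6,-11.7,-10.1],"twist":0.144,"hand":0.05},
    {"travel":[18.6,-13.0,-8.3],"twist":0.144,"hand":0.05},
    {"travel":[18.6,-14.0,-6.3],"twist":0.144,"hand":0.05},
    {"travel":[18.6,-14.9,-4.3],"twist":0.144,"hand":0.05},
    {"travel":[0,0,0],"twist":0,"hand":0.05},
    {"travel":[0,0,0],"twist":0,"hand":0.05}
  ]
}}

```text
time: 53.1
tcp_pos: [558.3, -45.2, 96.3]
orientation: [-2.152, 0.146, 2.151]
ft_force: [-0.6, -0.7, 0.1]
grip_width: 81.4
```

```bash
python3 - <<'E'
from h import *
save('side','s32.png',box=(220,120,380,240),s=5)
plan([((559,-46,30),-1.71,7)])
E
```

```text
t 53.15 tcp [558.5 -45.4  96.7] yaw -1.707 q [-0.28  0.2   1.88 -0.    1.06  1.42] F [-0.1 -0.5 -0.1] w 81.4
--
[9.5, 0.1, -0.1] 0.0
[9.6, 0.0, -0.1] 0.0
[9.5, 0.1, -0.0] 0.0
[9.5, 0.1, -0.1] 0.0
[9.5, 0.1, -0.1] 0.0
[9.6, 0.0, -0.1] 0.0
[9.5, 0.1, -0.0] 0.0
end [559. -46.  30.] yaw -1.707 q6~ 1.62 r 561.0
```

View pics/s32.png

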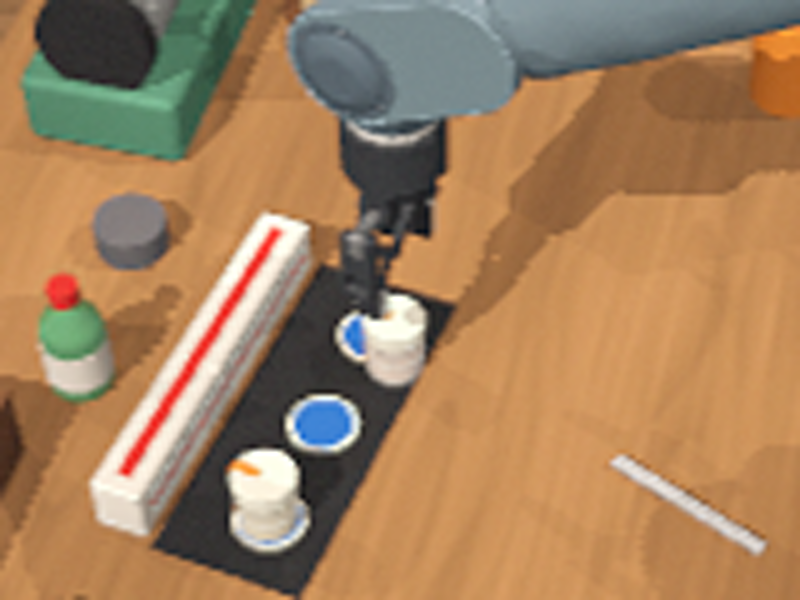

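Emit:
{"fn": "drive_tool", "kwargs": {
  "rows": [
    {"travel":[12,0,0],"twist":0,"hand":0.05},
    {"travel":[13,0.3,0],"twist":0,"hand":0.05},
    {"travel":[13,0,0],"twist":0,"hand":0.05},
    {"travel":[13,0,0],"twist":0,"hand":0.05},
    {"travel":[10,0,0],"twist":0,"hand":0.05},
    {"travel":[5,0,0],"twist":0,"hand":0.05},
    {"travel":[0,0,0],"twist":0,"hand":0.3},
    {"travel":[0,0,0],"twist":0,"hand":0.6}
  ]
}}

```text
time: 54.15
tcp_pos: [558.4, -45.3, 30.2]
orientation: [-2.152, 0.148, 2.149]
ft_force: [-0.5, -1.3, 2.5]
grip_width: 47.0
```

Emit:
{"fn": "drive_tool", "kwargs": {
  "rows": [
    {"travel":[0,0,0],"twist":0,"hand":1},
    {"travel":[0,0,0],"twist":0,"hand":1},
    {"travel":[0,0,0],"twist":0,"hand":1},
    {"travel":[0,0,0],"twist":0,"hand":1},
    {"travel":[-10,0,0],"twist":0,"hand":1},
    {"travel":[-10,0,0],"twist":0,"hand":1},
    {"travel":[0,0,0],"twist":0,"hand":1},
    {"travel":[0,0,0],"twist":0,"hand":1}
  ]
}}

```text
time: 55.15
tcp_pos: [557.7, -45.0, 49.5]
orientation: [-2.15, 0.148, 2.151]
ft_force: [-0.3, 0.5, -1.5]
grip_width: 45.9
```

```bash
python3 - <<'E'
from h import *
p,y,s=pose()
plan([((587.5,-71,p[2]),y+.03,4),((587.5,-71,p[2]-19.5),y+.03,4)])
E
```

```text
t 55.15 tcp [557.7 -45.   49.5] yaw -1.708 q [-0.28  0.28  1.89  0.    0.98  1.42] F [-0.3  0.5 -1.5] w 45.9
--
[-0.0, 5.4, -8.3] -0.008
[-0.0, 5.5, -8.2] -0.008
[-0.0, 5.6, -8.2] -0.008
[-0.0, 5.6, -8.1] -0.008
[4.9, -0.0, -0.0] 0.0
[4.9, -0.0, -0.0] 0.0
[4.8, -0.0, -0.0] 0.0
[4.9, -0.0, -0.0] 0.0
end [587.5 -71.   30. ] yaw -1.676 q6~ 1.56 r 592.0
```

Emit:
{"fn": "drive_tool", "kwargs": {
  "rows": [
    {"travel":[0,5.5,-8.2],"twist":-0.008,"hand":1},
    {"travel":[0,5.5,-8.2],"twist":-0.008,"hand":1},
    {"travel":[0,5.5,-8.2],"twist":-0.008,"hand":1},
    {"travel":[0,5.5,-8.2],"twist":-0.008,"hand":1},
    {"travel":[6,0,0],"twist":0,"hand":1},
    {"travel":[6,0,0],"twist":0,"hand":1},
    {"travel":[5,0,0],"twist":0,"hand":1},
    {"travel":[2,0,0],"twist":0,"hand":1}
  ]
}}

```text
time: 56.15
tcp_pos: [587.3, -70.7, 30.5]
orientation: [-2.166, 0.113, 2.169]
ft_force: [-3.7, 2.2, 7.8]
grip_width: 45.7
```

Emit:
{"fn": "drive_tool", "kwargs": {
  "rows": [
    {"travel":[0,0,0],"twist":0,"hand":1},
    {"travel":[0,0,0],"twist":0,"hand":0.5},
    {"travel":[0,0,0],"twist":0,"hand":0.15},
    {"travel":[0,0,0],"twist":0,"hand":0.1},
    {"travel":[-10,0,0],"twist":0,"hand":0.1},
    {"travel":[-25,0,0],"twist":0,"hand":0.1},
    {"travel":[-30,0,0],"twist":0,"hand":0.1},
    {"travel":[-30,0,0],"twist":0,"hand":0.1}
  ]
}}

```text
time: 57.15
tcp_pos: [587.9, -71.0, 127.5]
orientation: [-2.168, 0.114, 2.167]
ft_force: [0.4, -0.4, 0.1]
grip_width: 77.2
```

```bash
python3 - <<'E'
from h import *
p,y,s=pose()
# tab at 60deg: where tab was released: tcp (509.1,438.4,188.7)
plan([((505,200,240),-.8,6),((509.5,415,262),-.06,6),((509.3,436,250),-.06,4)])
save('side','s33.png',box=(220,120,380,240),s=5)
E
```

```text
t 57.15 tcp [587.9 -71.  127.5] yaw -1.676 q [-0.31  0.23  1.78 -0.    1.13  1.36] F [ 0.4 -0.4  0.1] w 77.2
--
[-18.8, -43.5, 18.5] -0.146
[-18.7, -45.7, 11.9] -0.146
[-18.8, -46.9, 5.2] -0.146
[-18.7, -47.2, -1.7] -0.146
[-18.8, -46.5, -8.5] -0.146
[-18.7, -44.7, -15.2] -0.146
[-3.7, -25.2, -25.5] -0.123
[-3.6, -21.8, -28.4] -0.123
--
[-3.7, -18.3, -30.9] -0.123
[-3.7, -14.2, -32.9] -0.123
[-3.7, -10.2, -34.4] -0.123
[-3.6, -5.8, -35.3] -0.123
[3.0, -0.4, -5.2] -0.0
[3.0, -0.4, -5.3] -0.0
[3.0, -0.3, -5.2] -0.0
[3.0, -0.4, -5.3] -0.0
end [509.3 436.  250. ] yaw -0.062 q6~ 0.77 r 670.0
```

View pics/s33.png

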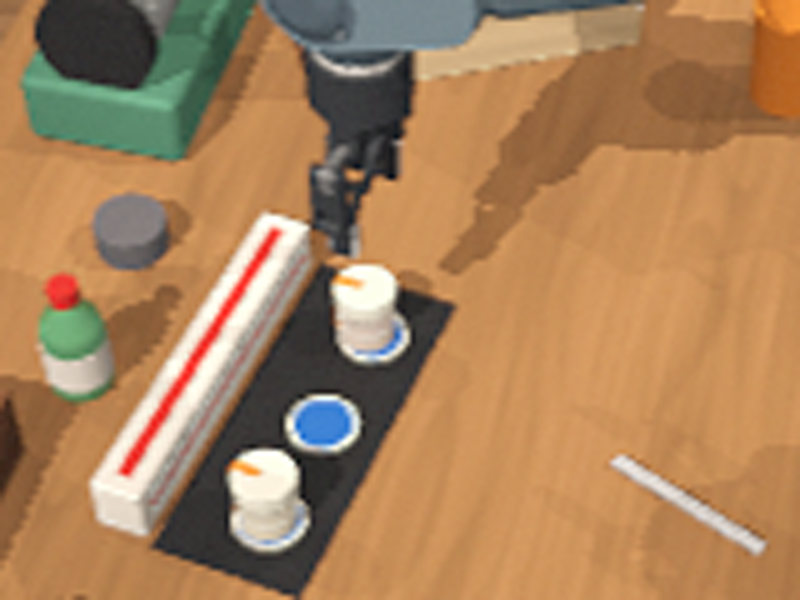

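Emit:
{"fn": "drive_tool", "kwargs": {
  "rows": [
    {"travel":[-18.7,-43.5,18.5],"twist":-0.146,"hand":0.2},
    {"travel":[-18.7,-45.7,11.9],"twist":-0.146,"hand":0.4},
    {"travel":[-18.7,-46.9,5.2],"twist":-0.146,"hand":0.5},
    {"travel":[-18.7,-47.2,-1.7],"twist":-0.146,"hand":0.5},
    {"travel":[-18.7,-46.5,-8.5],"twist":-0.146,"hand":0.5},
    {"travel":[-18.7,-44.7,-15.2],"twist":-0.146,"hand":0.5},
    {"travel":[-3.7,-25.2,-25.5],"twist":-0.123,"hand":0.5},
    {"travel":[-3.7,-21.8,-28.4],"twist":-0.123,"hand":0.5}
  ]
}}

```text
time: 58.2
tcp_pos: [506.2, 273.1, 246.3]
orientation: [1.603, 0.897, -1.6]
ft_force: [0.7, -0.3, -0.3]
grip_width: 42.6
```

```bash
python3 - <<'E'
from h import *
im=r.read_camera('top'); save('','t34.png',im,(290,130,400,195),7)
save('side','s34.png')
plan([((509.5,415,262),-.06,5),((509.3,436,250),-.06,3)])
E
```

```text
t 58.3 tcp [506.2 274.2 246.2] yaw -0.55 q [0.3  0.06 1.74 0.   1.34 0.85] F [ 0.2 -0.9  0.3] w 42.7
--
[-3.2, -14.1, -24.4] -0.098
[-3.1, -11.7, -25.6] -0.098
[-3.2, -9.2, -26.6] -0.098
[-3.1, -6.4, -27.4] -0.098
[-3.2, -3.8, -27.9] -0.098
[4.0, -0.5, -7.0] 0.0
[4.0, -0.5, -7.0] 0.0
[4.0, -0.4, -7.0] 0.0
end [509.3 436.  250. ] yaw -0.06 q6~ 0.77 r 670.0
```

View pics/t34.png

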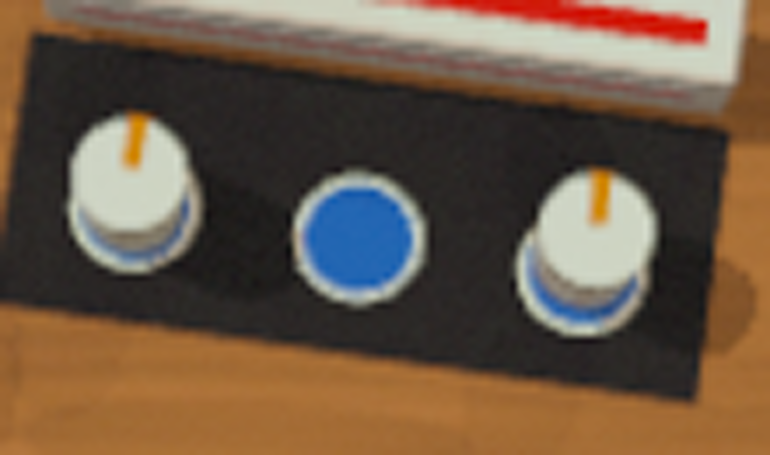

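View pics/s34.png

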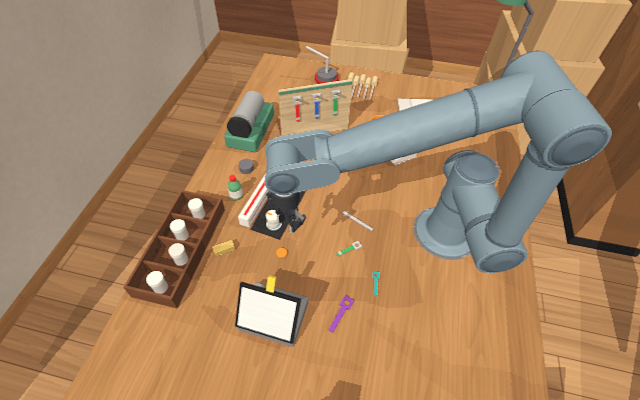

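```bash
python3 - <<'E'
from h import *
c=lambda p:((p[0]+.5)/7-.5+290,(p[1]+.5)/7-.5+130)
ey=np.array([26.4,188])/np.linalg.norm([26.4,188]);ex=np.array([ey[1],-ey[0]])
M=plane('top',c((359,238)),0)[:2]; print('mid pad',M)
for n,a,b in(('A',(131,173),(137,117)),('B',(597,231),(601,172))):
    C=plane('top',c(a),56)[:2];O=plane('top',c(b),56)[:2];d=O-C
    print(n,C.round(1),'x',((C-M)@ex).round(1),'y',((C-M)@ey).round(1),'ang',wrap(np.arctan2(d[1],d[0])-np.arctan2(ex[1],ex[0])).round(3))
E
```

```text
mid pad [598.75128669  23.55856414]
A [612.5 117.7] x 0.5 y 95.2 ang 0.045
B [589.4 -71.2] x 3.9 y -95.1 ang 0.062
```

Emit:
{"fn": "drive_tool", "kwargs": {
  "rows": [
    {"travel":[-3.2,-14.1,-24.4],"twist":-0.098,"hand":0.5},
    {"travel":[-3.2,-11.7,-25.6],"twist":-0.098,"hand":0.5},
    {"travel":[-3.2,-9.2,-26.6],"twist":-0.098,"hand":0.5},
    {"travel":[-3.2,-6.4,-27.4],"twist":-0.098,"hand":0.5},
    {"travel":[-3.2,-3.8,-27.9],"twist":-0.098,"hand":0.5},
    {"travel":[4,-0.5,-7],"twist":0,"hand":0.5},
    {"travel":[4,-0.5,-7],"twist":0,"hand":0.5},
    {"travel":[4,-0.5,-7],"twist":0,"hand":0.5}
  ]
}}

```text
time: 59.3
tcp_pos: [510.2, 432.7, 248.6]
orientation: [1.257, 1.177, -1.258]
ft_force: [-0.5, 0.7, 0.5]
grip_width: 43.1
```

```bash
python3 - <<'E'
from h import *
plan([((509.1,438.0,189),-.06,6)])
save('side','s35.png',box=(180,160,380,340),s=3.2)
E
```

```text
t 59.3 tcp [510.2 432.7 248.6] yaw -0.066 q [ 0.53  0.28  1.49 -0.    1.38  0.6 ] F [-0.5  0.7  0.5] w 43.1
--
[9.9, -0.2, -0.9] -0.001
[10.0, -0.3, -0.8] -0.001
[9.9, -0.2, -0.9] -0.001
[9.9, -0.2, -0.9] -0.001
[10.0, -0.3, -0.8] -0.001
[9.9, -0.2, -0.9] -0.001
end [509.1 438.  189. ] yaw -0.06 q6~ 0.77 r 672.0
```

View pics/s35.png

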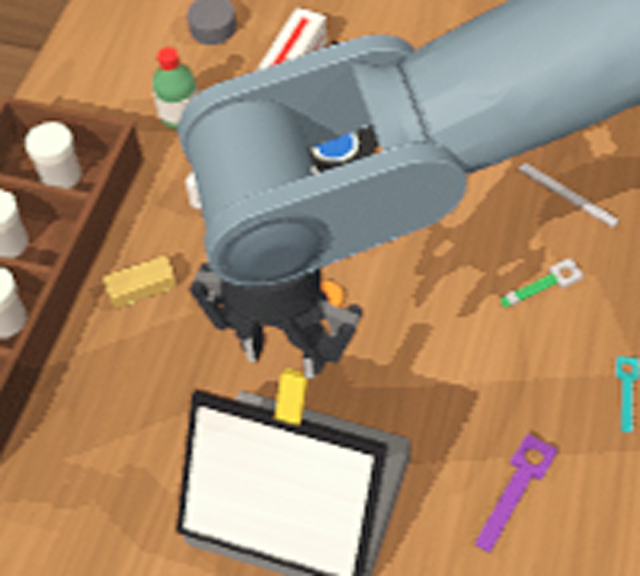

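Emit:
{"fn": "drive_tool", "kwargs": {
  "rows": [
    {"travel":[10,-0.2,-0.9],"twist":0,"hand":0.5},
    {"travel":[10,-0.2,-0.9],"twist":0,"hand":0.5},
    {"travel":[10,-0.2,-0.9],"twist":0,"hand":0.5},
    {"travel":[10,-0.2,-0.9],"twist":0,"hand":0.5},
    {"travel":[10,-0.2,-0.9],"twist":0,"hand":0.5},
    {"travel":[9,-0.2,-0.9],"twist":0,"hand":0.5},
    {"travel":[0,0,0],"twist":0,"hand":0.7},
    {"travel":[0,0,0],"twist":0,"hand":1}
  ]
}}

```text
time: 60.35
tcp_pos: [509.2, 438.8, 189.9]
orientation: [1.256, 1.178, -1.256]
ft_force: [1.1, 0.1, -3.6]
grip_width: 21.0
```

Emit:
{"fn": "drive_tool", "kwargs": {
  "rows": [
    {"travel":[0,0,0],"twist":0,"hand":1},
    {"travel":[0,0,0],"twist":0,"hand":1},
    {"travel":[0,0,0],"twist":0,"hand":1},
    {"travel":[0,0,0],"twist":0,"hand":1},
    {"travel":[0,0,0],"twist":0,"hand":1},
    {"travel":[0,0,0],"twist":0,"hand":1},
    {"travel":[0,0,0],"twist":0,"hand":1},
    {"travel":[0,0,0],"twist":0,"hand":1}
  ]
}}

```text
time: 61.35
tcp_pos: [509.2, 438.8, 189.9]
orientation: [1.256, 1.178, -1.256]
ft_force: [3.3, 2.2, -8.8]
grip_width: 20.9
```

```bash
python3 - <<'E'
from h import *
p,y,s=pose()
X=np.array([.058,.998,0]);th=np.linspace(1.08,0.0,17)
P=lambda a:X*(-178*np.cos(a)+8*np.sin(a))+np.array([0,0,178*np.sin(a)+8*np.cos(a)])
plan([(p+P(a)-P(th[0]),y,1) for a in th[1:]])
save('side','s36.png',box=(180,160,380,340),s=3.2)
E
```

```text
t 61.35 tcp [509.2 438.8 189.9] yaw -0.064 q [0.54 0.33 1.53 0.   1.28 0.61] F [ 3.3  2.2 -8.8] w 20.9
--
[5.5, 0.1, 10.7] -0.0
[6.3, 0.0, 10.2] -0.0
[6.9, 0.1, 9.9] -0.0
[7.6, 0.0, 9.3] -0.0
[8.2, 0.1, 8.8] -0.0
[8.8, 0.0, 8.2] -0.0
[9.3, 0.1, 7.6] -0.0
[9.8, 0.0, 7.0] -0.0
--
[10.2, 0.1, 6.3] -0.0
[10.7, -0.0, 5.6] -0.0
[11.0, 0.0, 4.8] -0.0
[11.3, 0.1, 4.1] -0.0
[11.5, -0.0, 3.4] -0.0
[11.8, -0.0, 2.5] -0.0
[11.9, -0.0, 1.8] -0.0
[12.0, 0.0, 0.9] -0.0
end [503.3 337.9  37.1] yaw -0.064 q6~ 0.66 r 606.0
```

View pics/s36.png

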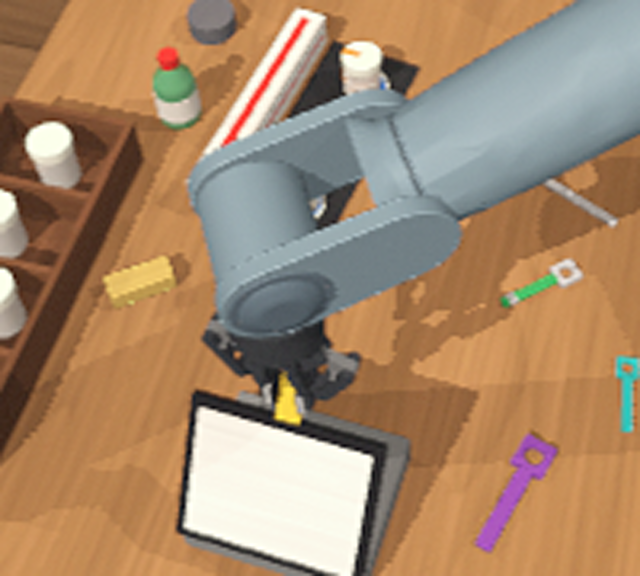

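Emit:
{"fn": "drive_tool", "kwargs": {
  "rows": [
    {"travel":[5.5,0,10.7],"twist":0,"hand":1},
    {"travel":[6.3,0,10.2],"twist":0,"hand":1},
    {"travel":[6.9,0,9.9],"twist":0,"hand":1},
    {"travel":[7.6,0,9.3],"twist":0,"hand":1},
    {"travel":[8.2,0,8.8],"twist":0,"hand":1},
    {"travel":[8.8,0,8.2],"twist":0,"hand":1},
    {"travel":[9.3,0,7.6],"twist":0,"hand":1},
    {"travel":[9.8,0,7.0],"twist":0,"hand":1}
  ]
}}

```text
time: 62.4
tcp_pos: [505.3, 366.4, 128.2]
orientation: [1.256, 1.177, -1.256]
ft_force: [-0.8, -1.3, 4.7]
grip_width: 21.0
```

Emit:
{"fn": "drive_tool", "kwargs": {
  "rows": [
    {"travel":[10.2,0,6.3],"twist":0,"hand":1},
    {"travel":[10.7,0,5.6],"twist":0,"hand":1},
    {"travel":[11.0,0,4.8],"twist":0,"hand":1},
    {"travel":[11.3,0,4.1],"twist":0,"hand":1},
    {"travel":[11.5,0,3.4],"twist":0,"hand":1},
    {"travel":[11.5,0,2.5],"twist":0,"hand":1},
    {"travel":[8,0,1.2],"twist":0,"hand":1},
    {"travel":[4,0,0.5],"twist":0,"hand":1}
  ]
}}

```text
time: 63.4
tcp_pos: [503.7, 338.2, 49.0]
orientation: [1.256, 1.176, -1.255]
ft_force: [3.2, -5.2, 4.1]
grip_width: 20.8
```

```bash
python3 - <<'E'
from h import *
plan([])
save('side','s37.png',box=(180,160,380,340),s=3.2)
E
```

```text
t 63.4 tcp [503.7 338.2  49. ] yaw -0.064 q [ 0.41  0.37  1.77 -0.    1.    0.47] F [ 3.2 -5.2  4.1] w 20.8
end [503.7 338.2  49. ] yaw -0.064 q6~ 0.66 r 607.0
```

View pics/s37.png

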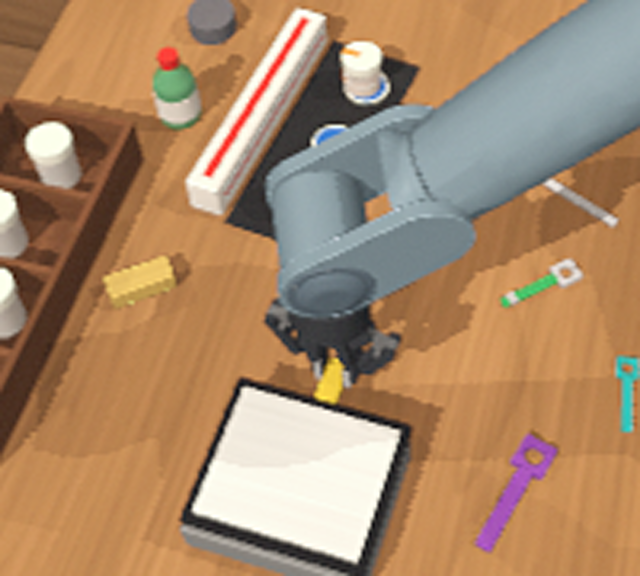

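Emit:
{"fn": "drive_tool", "kwargs": {
  "rows": [
    {"travel":[4,0,0.3],"twist":0,"hand":1},
    {"travel":[4,0,0.2],"twist":0,"hand":1},
    {"travel":[3,0,0],"twist":0,"hand":1},
    {"travel":[0,0,0],"twist":0,"hand":1},
    {"travel":[0,0,0],"twist":0,"hand":1},
    {"travel":[0,0,0],"twist":0,"hand":1},
    {"travel":[0,0,0],"twist":0,"hand":1},
    {"travel":[0,0,0],"twist":0,"hand":1}
  ]
}}

```text
time: 64.45
tcp_pos: [503.7, 337.6, 41.0]
orientation: [1.254, 1.177, -1.256]
ft_force: [-4.9, -10.1, 22.0]
grip_width: 20.8
```

Emit:
{"fn": "drive_tool", "kwargs": {
  "rows": [
    {"travel":[1,0,0],"twist":0,"hand":1},
    {"travel":[1,0,0],"twist":0,"hand":1},
    {"travel":[0,0,0],"twist":0,"hand":1},
    {"travel":[0,0,0],"twist":0,"hand":1},
    {"travel":[0,0,0],"twist":0,"hand":1},
    {"travel":[0,0,0],"twist":0,"hand":1},
    {"travel":[0,0,0],"twist":0,"hand":1},
    {"travel":[0,0,0],"twist":0,"hand":1}
  ]
}}

```text
time: 65.45
tcp_pos: [503.8, 337.6, 40.8]
orientation: [1.253, 1.177, -1.257]
ft_force: [-10.3, -14.2, 33.6]
grip_width: 20.7
```

Emit:
{"fn": "drive_tool", "kwargs": {
  "rows": [
    {"travel":[-1,0,0],"twist":0,"hand":0.8},
    {"travel":[0,0,0],"twist":0,"hand":0.5},
    {"travel":[0,0,0],"twist":0,"hand":0.5},
    {"travel":[0,0,0],"twist":0,"hand":0.5},
    {"travel":[-10,0,0],"twist":0,"hand":0.5},
    {"travel":[-30,0,0],"twist":0,"hand":0.5},
    {"travel":[-40,0,0],"twist":0,"hand":0.5},
    {"travel":[-40,0,0],"twist":0,"hand":0.5}
  ]
}}

```text
time: 66.45
tcp_pos: [502.7, 338.5, 159.3]
orientation: [1.256, 1.178, -1.256]
ft_force: [0.3, 0.6, 0.6]
grip_width: 42.5
```

Emit:
{"fn": "drive_tool", "kwargs": {
  "rows": [
    {"travel":[-20,30,30],"twist":0,"hand":0.5},
    {"travel":[-10,-20,40],"twist":0,"hand":0.5},
    {"travel":[0,-30,45],"twist":0,"hand":0.5},
    {"travel":[0,-30,45],"twist":0,"hand":0.5},
    {"travel":[0,-30,45],"twist":0,"hand":0.5},
    {"travel":[0,-10,45],"twist":0,"hand":0.5},
    {"travel":[0,0,45],"twist":0,"hand":0.5},
    {"travel":[0,0,0],"twist":0,"hand":0.5}
  ]
}}

```text
time: 67.45
tcp_pos: [394.3, 47.9, 188.4]
orientation: [1.26, 1.174, -1.258]
ft_force: [0.2, 0.7, 0.5]
grip_width: 42.5
```

```bash
python3 - <<'E'
from h import *
plan([])
t=r.read_camera('top');s=r.read_camera('side');np.save('pics/te.npy',t);np.save('pics/se.npy',s)
save('','te.png',t);save('','se.png',s)
out={}
for n,im,seed in(('top',t,(189,190)),('side',s,(272,307))):
    hsv=cv2.cvtColor(im,cv2.COLOR_RGB2HSV)
    m=cv2.inRange(hsv,np.array((25,150,100)),np.array((35,255,255)));k,l,st,c=cv2.connectedComponentsWithStats(m);i=1+np.argmax(st[1:,4]);print(n,'yellow',c[i].round(1),st[i,4]);out[n]=c[i]
    m=cv2.inRange(hsv,np.array((0,0,150)),np.array((180,60,255)));k,l=cv2.connectedComponents(m); m=(l==l[seed[1],seed[0]]).astype(np.uint8)
    cs,_=cv2.findContours(m,0,1); cc=max(cs,key=cv2.contourArea); print(n,cv2.approxPolyDP(cc,8,True)[:,0].tolist())
print(tri(out['top'],out['side']))
E
```

```text
t 67.45 tcp [394.3  47.9 188.4] yaw -0.069 q [-0.17 -0.36  2.21 -0.    1.28 -0.1 ] F [0.2 0.7 0.5] w 42.5
end [394.3  47.9 188.4] yaw -0.069 q6~ 0.19 r 397.0
top yellow [225.4 192.2] 127
top [[172, 161], [165, 217], [210, 219], [216, 164]]
side yellow [283.8 279.4] 79
side [[256, 281], [240, 319], [290, 335], [304, 295]]
(array([503.38949323, 349.16058325,  53.49286139]), np.float64(0.7732931449788057))
```

View pics/te.png

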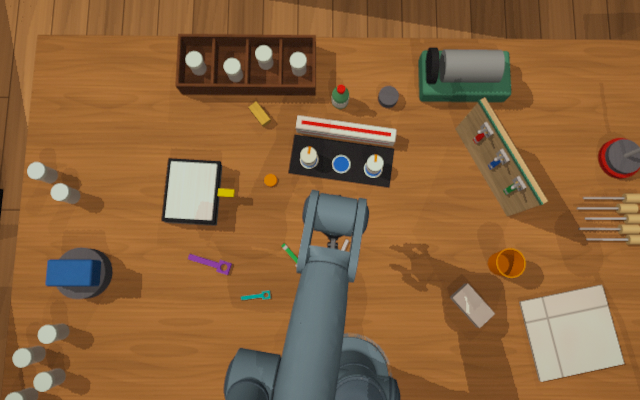

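View pics/se.png

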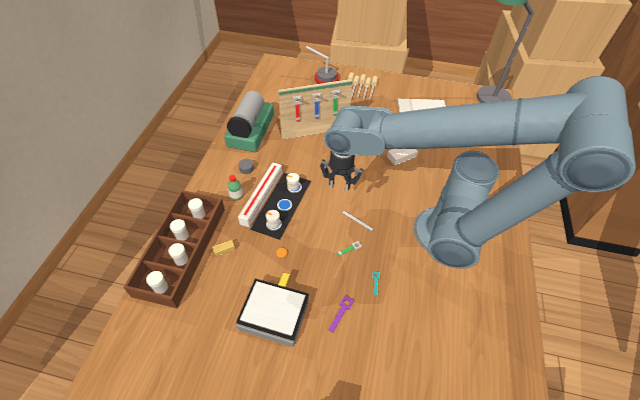

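```bash
python3 - <<'E'
from h import *
P=[tri(a,b)[0] for a,b in (((172,161),(240,319)),((165,217),(290,335)),((210,219),(304,295)),((216,164),(256,281)))]
n=(P[2]+P[3])/2;f=(P[0]+P[1])/2;d=n-f;print(n.round(1),f.round(1),'angle',np.arctan2(d[2],np.hypot(*d[:2])))
t=np.load('pics/te.npy');s=np.load('pics/se.npy')
a=cv2.resize(t[110:210,460:560],(400,400),interpolation=cv2.INTER_CUBIC);b=cv2.resize(t[130:200,280:400],(686,400),interpolation=cv2.INTER_CUBIC)[:, :400]
c=cv2.resize(s[75:145,270:360],(514,400),interpolation=cv2.INTER_CUBIC)[:,:400]
cv2.imwrite('pics/fin.png',np.hstack([cv2.resize(b,(380,380)),cv2.resize(c,(400,380))])[:,:,::-1])
hs=cv2.cvtColor(t,cv2.COLOR_RGB2HSV);m=cv2.inRange(hs,np.array((10,190,140)),np.array((22,255,255)));k,l,st,cc=cv2.connectedComponentsWithStats(m)
print([ (cc[i].round(1),st[i,4]) for i in range(1,k) if st[i,4]>10])
E
```

```text
[505.7 382.6  58.9] [513.6 508.6  53. ] angle 0.046841500923358204
[(array([309. , 149.2]), np.int32(11)), (array([375.4, 156.8]), np.int32(11)), (array([270. , 179.5]), np.int32(145)), (array([507.2, 263. ]), np.int32(727))]
```

View pics/fin.png

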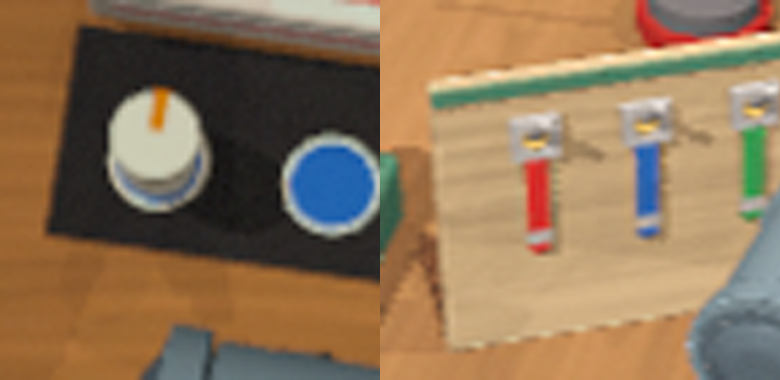

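```bash
python3 - <<'E'
from h import *
plan([((503.5,336,150),-.06,8),((503.5,336,75),-.06,8)])
E
```

```text
t 67.55 tcp [394.3  49.8 188.1] yaw -0.065 q [-0.16 -0.35  2.21  0.    1.28 -0.1 ] F [0.6 0.4 0.2] w 42.5
--
[4.8, 11.3, -36.6] -0.001
[4.7, 11.3, -36.6] -0.001
[4.8, 11.4, -36.5] -0.001
[4.8, 11.4, -36.6] -0.001
[4.7, 11.4, -36.5] -0.001
[4.8, 11.5, -36.6] -0.001
[4.8, 11.5, -36.5] -0.001
[4.7, 11.6, -36.5] -0.001
--
[9.4, -0.0, 0.0] 0.0
[9.4, -0.0, 0.0] 0.0
[9.3, -0.0, 0.0] 0.0
[9.4, -0.0, 0.0] 0.0
[9.4, -0.0, 0.0] 0.0
[9.4, -0.0, 0.0] 0.0
[9.3, -0.0, 0.0] 0.0
[9.4, -0.0, 0.0] 0.0
end [503.5 336.   75. ] yaw -0.057 q6~ 0.65 r 605.0
```

Emit:
{"fn": "drive_tool", "kwargs": {
  "rows": [
    {"travel":[4.8,11.4,-36.6],"twist":0,"hand":1},
    {"travel":[4.8,11.4,-36.6],"twist":0,"hand":1},
    {"travel":[4.8,11.4,-36.6],"twist":0,"hand":1},
    {"travel":[4.8,11.4,-36.6],"twist":0,"hand":1},
    {"travel":[4.8,11.4,-36.6],"twist":0,"hand":1},
    {"travel":[4.8,11.4,-36.6],"twist":0,"hand":1},
    {"travel":[4.8,11.4,-36.6],"twist":0,"hand":1},
    {"travel":[4.8,11.4,-36.6],"twist":0,"hand":1}
  ]
}}

```text
time: 68.55
tcp_pos: [503.3, 339.3, 148.8]
orientation: [1.254, 1.18, -1.255]
ft_force: [-0.7, -0.9, -0.3]
grip_width: 0.1
```

Emit:
{"fn": "drive_tool", "kwargs": {
  "rows": [
    {"travel":[15,0,0],"twist":0,"hand":1},
    {"travel":[15,0,0],"twist":0,"hand":1},
    {"travel":[15,0,0],"twist":0,"hand":1},
    {"travel":[15,0,0],"twist":0,"hand":1},
    {"travel":[15,0,0],"twist":0,"hand":1},
    {"travel":[5,0,0],"twist":0,"hand":1},
    {"travel":[0,0,0],"twist":0,"hand":1},
    {"travel":[0,0,0],"twist":0,"hand":1}
  ]
}}

```text
time: 69.55
tcp_pos: [504.4, 336.4, 70.0]
orientation: [1.257, 1.178, -1.255]
ft_force: [-0.5, -0.1, -0.3]
grip_width: 0.3
```

Emit:
{"fn": "drive_tool", "kwargs": {
  "rows": [
    {"travel":[4,0,0],"twist":0,"hand":1},
    {"travel":[4,0,0],"twist":0,"hand":1},
    {"travel":[2,0,0],"twist":0,"hand":1},
    {"travel":[0,0,0],"twist":0,"hand":1},
    {"travel":[0,0,0],"twist":0,"hand":1},
    {"travel":[0,0,0],"twist":0,"hand":1},
    {"travel":[0,0,0],"twist":0,"hand":1},
    {"travel":[0,0,0],"twist":0,"hand":1}
  ]
}}

```text
time: 70.55
tcp_pos: [503.9, 336.2, 59.3]
orientation: [1.256, 1.178, -1.256]
ft_force: [0.5, -0.1, -0.3]
grip_width: -0.1
```

Emit:
{"fn": "drive_tool", "kwargs": {
  "rows": [
    {"travel":[2,0,0],"twist":0,"hand":1},
    {"travel":[0,0,0],"twist":0,"hand":1},
    {"travel":[0,0,0],"twist":0,"hand":1},
    {"travel":[2,0,0],"twist":0,"hand":1},
    {"travel":[0,0,0],"twist":0,"hand":1},
    {"travel":[0,0,0],"twist":0,"hand":1},
    {"travel":[0,0,0],"twist":0,"hand":1},
    {"travel":[0,0,0],"twist":0,"hand":1}
  ]
}}

```text
time: 71.55
tcp_pos: [503.9, 336.2, 55.4]
orientation: [1.256, 1.178, -1.256]
ft_force: [0.7, -0.0, 0.7]
grip_width: -0.0
```

Emit:
{"fn": "drive_tool", "kwargs": {
  "rows": [
    {"travel":[-20,0,0],"twist":0,"hand":0.8},
    {"travel":[-40,0,0],"twist":0,"hand":0.5},
    {"travel":[-40,0,0],"twist":0,"hand":0.5},
    {"travel":[-20,0,40],"twist":0,"hand":0.5},
    {"travel":[0,-15,45],"twist":0,"hand":0.5},
    {"travel":[0,0,0],"twist":0,"hand":0.5},
    {"travel":[0,0,0],"twist":0,"hand":0.5},
    {"travel":[0,0,0],"twist":0,"hand":0.5}
  ]
}}

```text
time: 72.55
tcp_pos: [484.0, 253.1, 175.9]
orientation: [1.256, 1.178, -1.255]
ft_force: [-0.4, -0.3, -0.4]
grip_width: 43.3
```

```bash
python3 - <<'E'
from h import *
save('top','tf.png',box=(150,100,550,260),s=2);save('side','sf.png',box=(180,70,420,340),s=2.2)
E
```

```text
(no output)
```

View pics/tf.png

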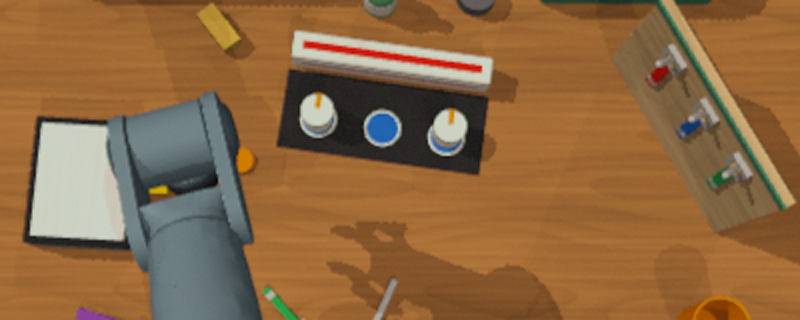

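View pics/sf.png

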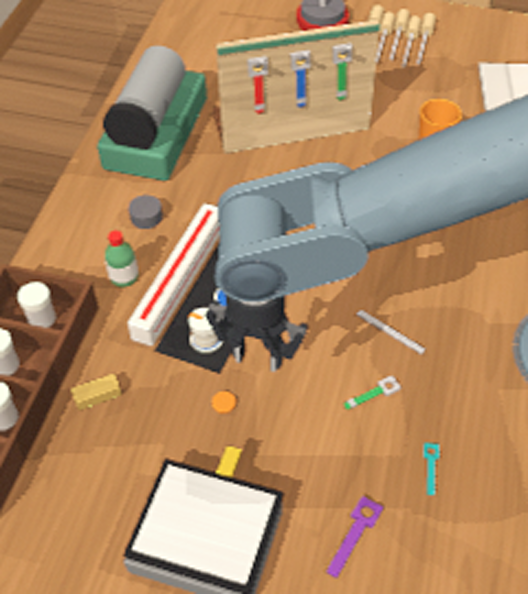

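The last pictures show both jars on their pads with stripes toward the window. All three gauges hang on pegs, the screen is flat, and the bystanders and look-alikes are unmoved. Handing in.

```bash
python3 -c "
from workcell import r
print(r.close_job())"
```

```text
the job is handed in; nothing more can be done
None
```

The job is done and handed in at about 73 s of the 210 s allowed; `close_job` reports no verdict.

- **Screen up:** I raised it by its tab to about 60° and it stayed there during all the jar work.
- **Jars:** Only two were on the bench. They went onto the outer pads, about 0.5 mm and 3.9 mm from centre, with stripes within about 4° of facing the window.
- **Knocked jar:** One placed jar was knocked about 3 cm off its pad mid-run. I regripped it and put it back before folding the screen.
- **Gauges:** Red, blue and the larger green gauge each hang by the eye on their own peg. I left the small green, purple and turquoise look-alikes alone.
- **Screen down:** My checks disagreed slightly. The picture gave about 0.05 rad, limited by pixel accuracy. Closed fingertips lowered to 55 mm touched nothing over the tab, whose top is at 54 mm when flat, so I take it as about 0.01 rad or less. Both are under the 0.09 limit.

In the last pictures the wax disc and brass block had not visibly moved, and the robot touched nothing.

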